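# Stack the fittings totes on their ledges, not nested

### The arm

A 7-joint arm with a two-finger parallel gripper is mounted at the origin on a cart in front of the work surface, level with it; the furniture and walls round the work are solid. World frame = base frame: x ahead of the robot, y to its left, z up, the work surface at z = 0. Lengths are in m, angles in rad, forces in N, time in s.
With the tool pointing down it reaches from about 0.4 to 0.85 m from the base axis. Payload 4.5 kg.
Tool frame: the origin (TCP) lies between the finger pads; the fingertips stand 25 mm ahead of it and the grasp point (between the pads) lies 6 mm ahead of it (r.tips_ahead is the distance from the TCP to the fingertips, in m); z points along the fingers, y is the direction in which the jaws open and shut (so a half turn about z gives the same grasp; the last joint's range is limited). The gripper opens to 88 mm and grips with 3 to 60 N. Pads are 18 mm wide; open, the fingers measure 123 mm over their backs; the gripper's body (75 mm by 187 mm) begins 45 mm behind the grasp point.
Start: joints at [0.034, 0.689, -0.195, 1.565, 0.157, 0.902, -0.215], TCP at [0.625, 0, 0.228] pointing down, gripper open.
Joint ranges: [-3.01, 3.01], [-0.46, 2.08], [-1.47, 1.51], [0.13, 2.56], [-1, 4.14], [0.04, 2.09], [-2.66, 2.66]. Speed limits (rad/s): [2.57, 2.57, 3.14, 3.14, 3.14, 3.14, 3.14].

### API

Orientations are given as a unit quaternion [x, y, z, w].
In Python, from plant import r, imaging gives the robot as it stands.
- The arm moves only by the tool send_rows, never from a script. Its argument "moves" is one flat list of numbers, 6 for each row, row after row: the shift along the tool's x, y, z in m, then the turn, a rotation vector about the tool's x, y, z in degrees. A call has exactly 5 rows; each row is the pose to reach, as a shift and turn from the pose measured when the call began, along the tool's axes at that moment; what a row does not reach only later rows make up. A row lasts 1/12 s, in which the tool goes at most 41.7 mm and 7.16 degrees, less where a joint would pass 70% of its speed; a pose out of reach is approached as far as the arm can. A call with a gripper value outside its range is refused whole. "claw" is the closure, from -1 (fully open) to 1 (shut), so that 0 is half open, set as the call begins (left out, the last holds). The fingers move at their own pace and stop on an object; "grip_force" is the grip in N (left out, the last holds). Time passes only in rows, so rows that repeat a pose let the fingers close, or fill a call up. It gives the time, the measured TCP pose, the force and the opening at its end, in the units of the state.
- r.get_state(): the state, without advancing time (a new reading comes with each control period).
- imaging.snapshot(name): name is "scene" or "side" or "wrist"; returns a dict with "image" (480x640x3 uint8, red, green, blue), "depth" (480x640 float32, m along the optical axis (not along the pixel's ray), 0 where there is no reading), "mtx" (3x3 intrinsics, pixels), "D" ([k1, k2, p1, p2, k3] as OpenCV has them; the pictures are not rectified), "rvec" (rotation vector, rad) and "tvec" (3), from world to camera coordinates, as OpenCV has them. Camera axes: x right, y down, z forward; pixel columns grow to the right and rows downward; lengths in m; the calibration is good to about 2 mm. A picture is of the moment at which its call begins.
- r.finish_job(): hands the job in, once; it reports no verdict.
Trained networks look in a picture, given as the dict that the camera call returned (one of the last four; its "shot" number tells which), for a name from the list of things; names that differ only in an ending like _2 or _b are one class to them, and where a whole thing is asked for, a point or a joint stands for the part that bears it (a point fixed in the world has none). Each returns a list of dicts, best first, with "score" (0 to 1); they miss things now and then, are a little off and sometimes report something else, mostly with a low value. They report only what shows in the picture. A call takes as long as a camera call. They do not tell look-alikes from the thing itself.
- imaging.look_for(query, picture): "box" ([centre column, centre row, width, height] as shares, 0 to 1, of the picture: columns of its width, rows of its height, round what is visible of it).
- imaging.silhouettes(query, picture): "pixels" (480x640 bool, what is visible of it) and "box" ([centre column, centre row, width, height] as shares, 0 to 1, of the picture: columns of its width, rows of its height, round what is visible of it).
- imaging.pinpoint(query, picture): "point" ([column, row] as shares, 0 to 1, of the picture: columns of its width, rows of its height: a listed point, or the origin of a listed thing).
The state is a dict: "clock": time; "q": joint angles; "qd": joint speeds; "joint_torque": joint torques, N m; "tool_pos": TCP position; "eef_rot": TCP orientation; "contact_force": force on the tool from outside, world axes, zero at the start; "moment": the same for the moment, N m; "opening": opening from 0.0 (shut) to 1.0 (fully open).
Only numpy, scipy, OpenCV 4.12 (cv2) and the standard library are available. Lean on these libraries where they do the work, as an engineer would, in place of code of your own. Each camera call takes 0.05 s, during which the arm holds its last target.

### The job

Pack the fittings off the removed cupboard door into the two stack-and-nest totes. Put the loose hinge in with its mate in the tote on the worktop, then take the empty tote off the sloping rack and set it on top, turned the right way round so that it stands level on the ledges instead of nesting inside. Last, lay the bar pull in the upper tote; leave the lower tote where it stands and disturb nothing else.

Things in the scene. Friction and masses are not known exactly. Their poses are not given: they have to be found in the camera images.
- lower_tote: Grey plastic 180-degree stack-and-nest tote, level on the worktop at any yaw, one hinge in it. Origin: centre of its underside; z up; +x to its full-height end, -x to its low end. 0.13 kg. Rim 70 mm high, 206 (x) by 156 mm (y) outside. Floor 3 mm thick, 162 x 108 mm inside; walls lean outwards up to 46 mm, above that the rim is upright.
- lower_tote_low_end (a point): Top middle of lower_tote's low end wall, at (-94, 0, 40) mm in its frame: this end is 40 mm high over the middle, the other 70 mm. The two totes' low ends on the same side: the upper one nests, its origin 40 mm above the lower's. Low ends opposite (half a turn apart): it stacks, origin 60 mm above, centred, 3 to 4 mm play.
- lower_tote_ledge (a point): On one support ledge of lower_tote, at (66, 64.5, 60) mm in its frame. Four such ledges inside the long walls, tops at z = 60 mm, |y| 60 to 69 mm, 28 mm long: centred at x = +-66 mm on the +y wall and at x = +-26 mm on the -y wall. Each lies between two cheeks 24 mm apart, 6 mm higher.
- rack_tote: The second tote: same shape, frame and sizes as lower_tote, empty, 0.13 kg (+-30 %). It lies on the sloping rack, open side up, tilted 30 degrees: its low end (-x) downhill against the rack's front stop, its z axis leaning 30 degrees from vertical towards the rack's front.
- rack_tote_low_end (a point): Top middle of rack_tote's low end wall, at (-94, 0, 40) mm in its frame: shows its facing.
- rack_tote_foot (a point): Underside of one foot of rack_tote, at (-66, -63, 0) mm in its frame. Four feet, flush with the underside, 18 mm long in x, reaching out to |y| = 65 mm: at x = +-66 mm on the -y side and x = +-26 mm on the +y side. Turned half round they match the other tote's ledges.
- rack_tote_rim (a point): Middle of rack_tote's +y rim, top edge, at (0, 73.5, 70) mm in its frame. The upright rim is 9 mm thick and 24 mm deep (z 46 to 70): faces at |y| 69 and 78 mm, on the full-height end at x 94 and 103 mm. Pinch it with the fingertips at most 22 mm below the top: clear inside at |x| < 48 mm on the +y wall, |x| 54 to 80 mm on the -y wall, all along the full-height end; elsewhere ledges.
- rack: Fixed rack of bent steel wire, 155 mm wide, 175 mm deep, deck sloping 30 degrees from 29 mm height at the front (-x) up to 124 mm at the back (+x). Origin: on the worktop under its centre; z up; -x is the low front, with a stop bar 12 mm above the deck.
- hinge_out: The loose cup hinge to be packed, steel, 94 x 48 x 16 mm, 0.075 kg, lying on its plate on the worktop. Origin: centre of its underside; x along the arm, which is 12 mm wide (|y| < 6), 13 mm high and runs from x = -12 to +47 mm; the wider cup (36 to 48 mm across) lies at x = -46 to -12.
- hinge_in: Its twin, already lying in lower_tote; it stays there.
- bar_pull: Steel bar pull off the door, 31 x 138 x 10 mm, 0.085 kg, lying on its side on the worktop. Origin: centre of its outline, underside; the bar runs along y at x = +6 to +15 mm, 10 mm high; two legs reach to x = -15 at its ends (y = +-56 to +-69).
- pliers: Bystander: red-handled pliers lying behind the lower tote, 174 x 54 x 12 mm.
- hex_key: Bystander: black hex key on the right, 34 x 94 x 9 mm.
- tape_roll: Bystander: black tape roll at the front left, 57 mm across, 19 mm high.
- screw_box: Bystander: blue screw box at the front left, 73 x 127 x 28 mm, lid shut.
Things that resemble listed ones, but are neither listed nor needed, are in the scene too. What is shaped like the hinge_out but brown is not meant.

How it is judged:
On the way, in this order (a step that is already met when the one before it is completed fails the run):
1. the loose hinge lies with its twin in the lower tote, let go (x of hinge_out in the frame of lower_tote between -0.085 and 0.085 m and y of hinge_out in the frame of lower_tote between -0.065 and 0.065 m and z of hinge_out in the frame of lower_tote between -0.005 and 0.04 m and x of hinge_in in the frame of lower_tote between -0.085 and 0.085 m and y of hinge_in in the frame of lower_tote between -0.065 and 0.065 m and z of hinge_in in the frame of lower_tote between -0.005 and 0.04 m and contact force between the fingers and hinge_out below 0.2 N), for 0.2 s.
2. the second tote is off the rack and stands level on the lower tote's ledges, turned half round to it, let go (z of rack_tote in the frame of lower_tote between 0.057 and 0.063 m and x of rack_tote in the frame of lower_tote between -0.009 and 0.009 m and y of rack_tote in the frame of lower_tote between -0.009 and 0.009 m and angle between each of rack_tote, lower_tote's own z axis and vertical below 0.035 rad and angle between the x axis of rack_tote and the x axis of lower_tote, either way round below 0.12 rad and x of rack_tote_low_end in the frame of lower_tote above 0.07 m and x of hinge_out in the frame of lower_tote between -0.085 and 0.085 m and y of hinge_out in the frame of lower_tote between -0.065 and 0.065 m and z of hinge_out in the frame of lower_tote between -0.005 and 0.04 m and x of hinge_in in the frame of lower_tote between -0.085 and 0.085 m and y of hinge_in in the frame of lower_tote between -0.065 and 0.065 m and z of hinge_in in the frame of lower_tote between -0.005 and 0.04 m and contact force between the fingers and rack_tote below 0.2 N), for 0.3 s.
3. the bar pull lies in the upper tote, let go (x of bar_pull in the frame of rack_tote between -0.085 and 0.085 m and y of bar_pull in the frame of rack_tote between -0.065 and 0.065 m and z of bar_pull in the frame of rack_tote between -0.005 and 0.03 m and z of rack_tote in the frame of lower_tote between 0.057 and 0.063 m and x of rack_tote in the frame of lower_tote between -0.009 and 0.009 m and y of rack_tote in the frame of lower_tote between -0.009 and 0.009 m and angle between each of rack_tote, lower_tote's own z axis and vertical below 0.035 rad and angle between the x axis of rack_tote and the x axis of lower_tote, either way round below 0.12 rad and x of rack_tote_low_end in the frame of lower_tote above 0.07 m and contact force between the fingers and bar_pull below 0.2 N), for 0.2 s.
At the end, for the whole second after the job is handed in: Both hinges lie in the lower tote; the second tote stands on its ledges, low end over full-height end, origin 57 to 63 mm above the lower one's and within 9 mm in plan, long axes within 0.12 rad, both level within 2 degrees; the bar pull lies in the upper tote on its floor; all at rest (x of hinge_out in the frame of lower_tote between -0.085 and 0.085 m and y of hinge_out in the frame of lower_tote between -0.065 and 0.065 m and z of hinge_out in the frame of lower_tote between -0.005 and 0.04 m and x of hinge_in in the frame of lower_tote between -0.085 and 0.085 m and y of hinge_in in the frame of lower_tote between -0.065 and 0.065 m and z of hinge_in in the frame of lower_tote between -0.005 and 0.04 m and z of rack_tote in the frame of lower_tote between 0.057 and 0.063 m and x of rack_tote in the frame of lower_tote between -0.009 and 0.009 m and y of rack_tote in the frame of lower_tote between -0.009 and 0.009 m and angle between each of rack_tote, lower_tote's own z axis and vertical below 0.035 rad and angle between the x axis of rack_tote and the x axis of lower_tote, either way round below 0.12 rad and x of rack_tote_low_end in the frame of lower_tote above 0.07 m and x of bar_pull in the frame of rack_tote between -0.085 and 0.085 m and y of bar_pull in the frame of rack_tote between -0.065 and 0.065 m and z of bar_pull in the frame of rack_tote between -0.005 and 0.03 m and linear speed of each of rack_tote, lower_tote, bar_pull, hinge_out below 0.02 m/s); the robot touches nothing.
It fails at once if a bystander (pliers, hex key, tape roll, screw box) is moved more than 30 mm (distance of any of pliers, hex_key, tape_roll, screw_box from where it was at the start of the episode above 0.03 m).
It fails at once if the lower tote is moved more than 40 mm or tipped (distance of lower_tote from where it was at the start of the episode above 0.04 m or angle between lower_tote's own z axis and vertical above 0.25 rad).
It also fails if it takes over 64 s, if anything falls off the work surface, if the arm or the gripper's body presses on something with over 40 N, if the wrist force passes 120 N, or if a joint passes its speed limit or range.

## Working session

There is one attempt and no reset: what is moved stays moved. The work goes in short steps, Python scripts to look and compute and a tool call to move; the robot and the scene stay as the last step left them, time stands still between calls to the robot, and variables do not carry over. Pictures are saved under pics/ and viewed, and the job is handed in when it is done.

Besides the shell and the picture viewer there is one more tool, called after ">>>" in YAML: its name, and indented under it one key for each argument. send_rows: Moves the arm, as the interface text tells. Its arguments: {"type":"object","properties":{"moves":{"type":"array"},"claw":{"type":"number"},"grip_force":{"type":"number"}},"required":["moves"]}

```bash
ls -la; mkdir -p pics; cat > h.py <<'E'
import numpy as np, cv2, pickle
from scipy.spatial.transform import Rotation as R
from plant import r, imaging
def snap(n,save=None):
    s=imaging.snapshot(n)
    if save: cv2.imwrite('pics/'+save+'.png',cv2.cvtColor(s['image'],cv2.COLOR_RGB2BGR)); pickle.dump(s,open('pics/'+save+'.pkl','wb'))
    return s
def cam(s):
    Rm=cv2.Rodrigues(np.array(s['rvec'],float))[0]; t=np.array(s['tvec'],float).reshape(3); return Rm,t
def pix2w(s,uv,d=None,z=None):
    """uv Nx2 pixels -> world using depth d (array) or plane z"""
    uv=np.atleast_2d(np.array(uv,float)); Rm,t=cam(s)
    n=cv2.undistortPoints(uv.reshape(-1,1,2),np.array(s['mtx'],float),np.array(s['D'],float)).reshape(-1,2)
    ray=np.c_[n,np.ones(len(n))]
    if d is None and z is None:
        ui=np.round(uv).astype(int); d=s['depth'][ui[:,1].clip(0,479),ui[:,0].clip(0,639)]
    if z is not None:
        C=-Rm.T@t; dw=ray@Rm; d=(z-C[2])/dw[:,2]
        return C+dw*d[:,None]
    return (ray*np.atleast_1d(d)[:,None]-t)@Rm
def w2pix(s,P):
    return cv2.projectPoints(np.atleast_2d(np.array(P,float)),np.array(s['rvec'],float),np.array(s['tvec'],float),np.array(s['mtx'],float),np.array(s['D'],float))[0].reshape(-1,2)
def cloud(s):
    v,u=np.mgrid[0:480,0:640]; uv=np.c_[u.ravel(),v.ravel()]
    return pix2w(s,uv).reshape(480,640,3)
def rel(target_p,target_R):
    """shift & rotvec deg in tool frame from current"""
    st=r.get_state(); R0=R.from_quat(st['eef_rot']); p=np.array(st['tool_pos'])
    return R0.inv().apply(np.array(target_p)-p), (R0.inv()*target_R).as_rotvec(degrees=True)
E
python3 - <<'E'
from h import *
st=r.get_state(); print({k:np.round(v,3) for k,v in st.items()}); print(r.tips_ahead, [a for a in dir(r) if a[0]!='_'])
for n in ['scene','side','wrist']:
    s=snap(n,n+'0'); print(n,s['shot'], -cam(s)[0].T@cam(s)[1])
E
```

```text
total 12
drwxr-xr-x  3 agent agent 4096 Dec  7 03:24 .
drwxr-xr-x 23 root  root  4096 Dec  7 03:24 ..
drwxr-xr-x  2 agent agent 4096 Dec  7 03:24 pics
{'clock': np.float64(0.0), 'q': array([ 0.034,  0.69 , -0.195,  1.566,  0.157,  0.902, -0.215]), 'qd': array([ 0.002, -0.   ,  0.   ,  0.   ,  0.001,  0.001,  0.002]), 'joint_torque': array([ 0.0000e+00, -5.2757e+01, -1.2670e+00, -1.5343e+01, -5.3000e-02,
        7.0000e-03,  0.0000e+00]), 'tool_pos': array([ 0.624, -0.   ,  0.227]), 'eef_rot': array([ 0.707,  0.707, -0.001, -0.001]), 'contact_force': array([0.351, 1.031, 0.282]), 'moment': array([0.038, 0.022, 0.006]), 'opening': np.float64(1.001)}
0.025 ['Unreachable', 'finish_job', 'get_state', 'tips_ahead']
scene 1 [-0.42279489  0.92057428  1.13515288]
side 2 [ 0.3828723  -1.04475822  0.92822608]
wrist 3 [0.62494434 0.0769473  0.38433252]
```

View pics/scene0.png

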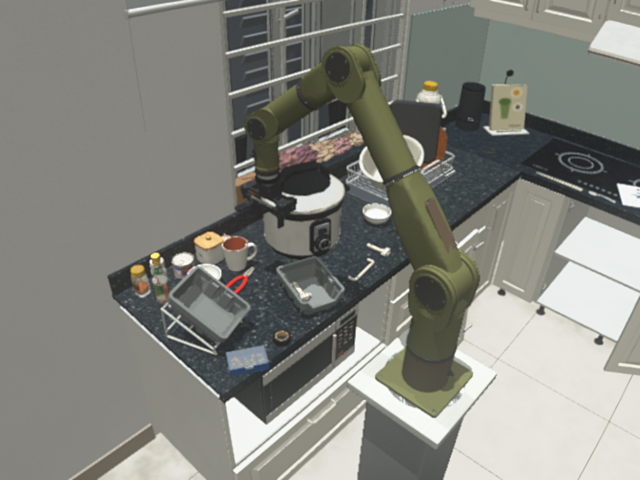

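View pics/side0.png

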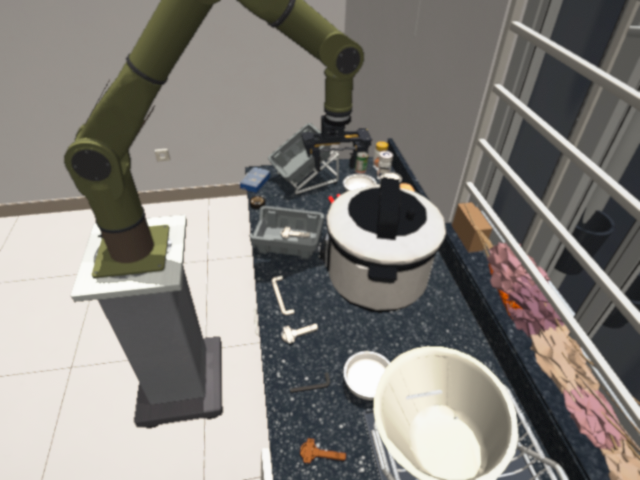

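View pics/wrist0.png

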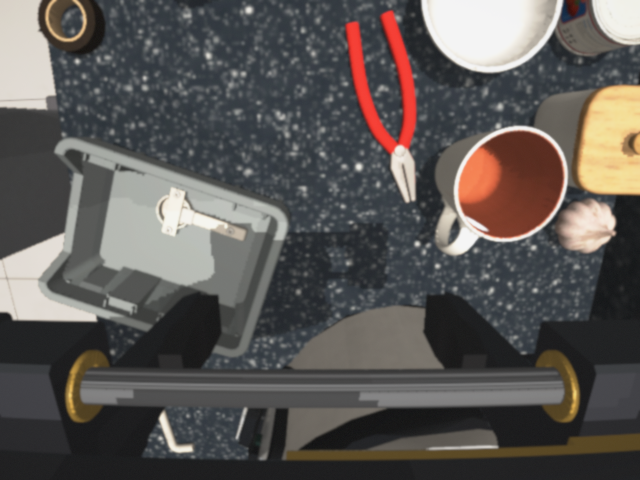

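```bash
python3 - <<'E'
from h import *
for n in ['scene','side','wrist']:
    s=pickle.load(open(f'pics/{n}0.pkl','rb'))
    for q in ['hinge_out','bar_pull','lower_tote','rack_tote','hex_key']:
        try:
            m=imaging.look_for(q,s)
            print(n,q,[(round(a['score'],2),np.round(np.array(a['box'])*[640,480,640,480]).astype(int).tolist()) for a in m[:4]])
        except Exception as e: print(e)
    for q in ['lower_tote_low_end','rack_tote_low_end','lower_tote','rack_tote','rack_tote_rim','lower_tote_ledge','rack_tote_foot']:
        m=imaging.pinpoint(q,s)
        print(n,'pt',q,[(round(a['score'],2),np.round(np.array(a['point'])*[640,480]).astype(int).tolist()) for a in m[:5]])
s=pickle.load(open('pics/side0.pkl','rb'));im=cv2.cvtColor(s['image'],cv2.COLOR_RGB2BGR)
c=cv2.resize(im[180:480,230:400],None,fx=3.5,fy=3.5)[:600*2]
cv2.imwrite('pics/side0a.png',cv2.resize(im[110:310,230:430],(600,600),interpolation=cv2.INTER_CUBIC))
cv2.imwrite('pics/side0b.png',cv2.resize(im[260:470,240:360],(343,600),interpolation=cv2.INTER_CUBIC))
s=pickle.load(open('pics/scene0.pkl','rb'));im=cv2.cvtColor(s['image'],cv2.COLOR_RGB2BGR)
cv2.imwrite('pics/scene0a.png',cv2.resize(im[220:380,120:400],(800,457),interpolation=cv2.INTER_CUBIC))
E
```

```text
scene hinge_out [(0.22, [243, 279, 26, 24])]
scene bar_pull [(0.63, [362, 270, 20, 19])]
scene lower_tote [(0.7, [310, 286, 66, 60])]
scene rack_tote [(0.94, [209, 304, 83, 78])]
scene hex_key []
scene pt lower_tote_low_end [(0.8, [326, 305])]
scene pt rack_tote_low_end [(0.7, [234, 326]), (0.43, [281, 337]), (0.41, [308, 293])]
scene pt lower_tote [(0.8, [310, 295])]
scene pt rack_tote [(0.71, [250, 363]), (0.56, [204, 312])]
scene pt rack_tote_rim [(0.64, [197, 313])]
scene pt lower_tote_ledge [(0.75, [279, 277])]
scene pt rack_tote_foot [(0.73, [231, 313])]
side hinge_out [(0.72, [322, 454, 45, 21]), (0.61, [300, 334, 34, 18])]
side bar_pull [(0.47, [282, 295, 17, 31])]
side lower_tote [(0.92, [286, 232, 75, 49]), (0.46, [312, 383, 37, 17])]
side rack_tote [(0.87, [298, 155, 65, 57])]
side hex_key [(0.78, [310, 384, 37, 11])]
side pt lower_tote_low_end [(0.73, [256, 228])]
side pt rack_tote_low_end [(0.85, [279, 171])]
side pt lower_tote [(0.66, [290, 240]), (0.45, [288, 138])]
side pt rack_tote [(0.61, [303, 162])]
side pt rack_tote_rim [(0.93, [289, 139]), (0.18, [297, 236])]
side pt lower_tote_ledge [(0.66, [313, 219])]
side pt rack_tote_foot [(0.69, [316, 217]), (0.63, [300, 183])]
wrist hinge_out []
wrist bar_pull [(0.62, [179, 433, 37, 37]), (0.25, [165, 246, 254, 222])]
wrist lower_tote [(0.69, [164, 249, 255, 223]), (0.55, [72, 28, 68, 56])]
wrist rack_tote []
wrist hex_key []
wrist pt lower_tote_low_end [(0.81, [73, 215])]
wrist pt rack_tote_low_end [(0.46, [71, 213])]
wrist pt lower_tote [(0.65, [179, 234])]
wrist pt rack_tote []
wrist pt rack_tote_rim []
wrist pt lower_tote_ledge [(0.68, [248, 209])]
wrist pt rack_tote_foot []
```

View pics/side0a.png

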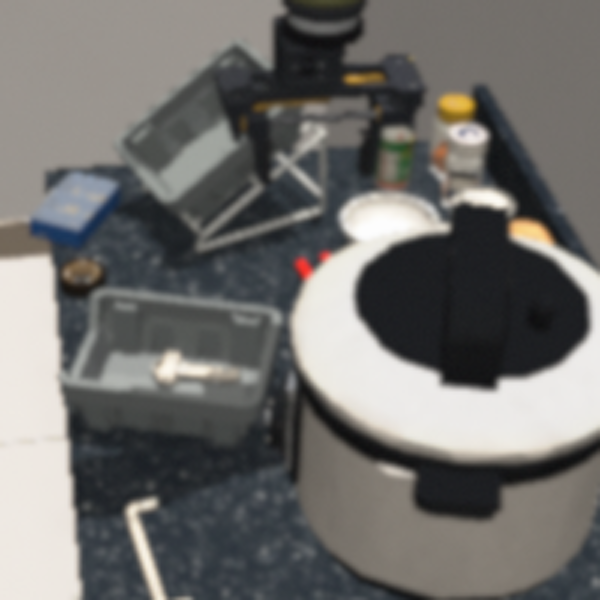

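View pics/side0b.png

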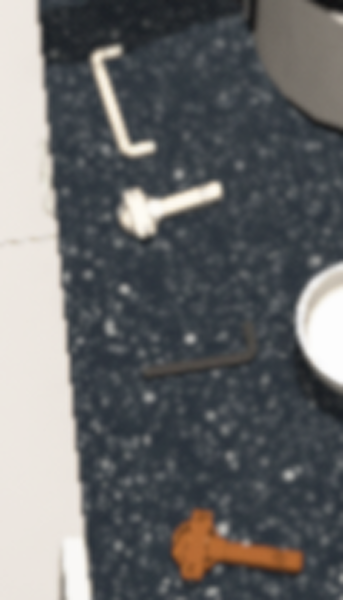

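View pics/scene0a.png

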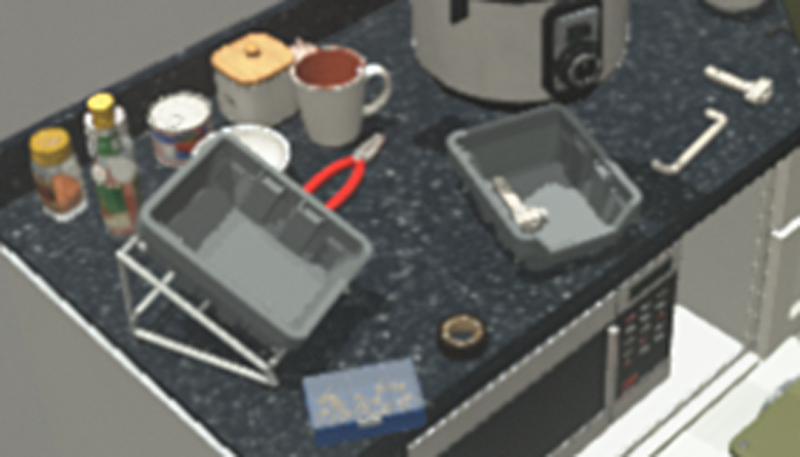

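```bash
python3 - <<'E'
from h import *
for n,pts in {'side':[(298,332),(282,295),(310,384),(322,454),(286,232),(256,228),(313,219),(279,171),(257,180),(258,203),(298,155)],'scene':[(378,250),(362,270),(326,305),(250,363),(281,337),(310,286),(209,304)]}.items():
    s=pickle.load(open(f'pics/{n}0.pkl','rb'))
    P=pix2w(s,pts); Z=pix2w(s,pts,z=0.005)
    for a,b,c in zip(pts,P,Z): print(n,a,np.round(b,3),np.round(c[:2],3))
# segment hinge & pull on worktop (bright, low saturation)
for n in ['side','scene']:
    s=pickle.load(open(f'pics/{n}0.pkl','rb')); W=cloud(s); hsv=cv2.cvtColor(s['image'],cv2.COLOR_RGB2HSV)
    for q,(c) in {'hinge':None,'pull':None}.items():
        lo,hi={'side':{'hinge':((278,318),(322,346)),'pull':((268,272),(296,318))},'scene':{'hinge':((364,240),(394,260)),'pull':((346,255),(376,284))}}[n][q]
        m=np.zeros((480,640),bool); m[lo[1]:hi[1],lo[0]:hi[0]]=True
        m&=hsv[...,2]>140
        v,u=np.nonzero(m); P=pix2w(s,np.c_[u,v],z=0.008); D=W[m]
        mu=P[:,:2].mean(0); w,V=np.linalg.eigh(np.cov(P[:,:2].T)); ax=V[:,1]; t=(P[:,:2]-mu)@V
        print(n,q,m.sum(),'mean',mu.round(4),'axis',ax.round(3),'ext',t.min(0).round(3),t.max(0).round(3),'depthz',np.median(D[:,2]).round(4), 'depth mean', np.median(D,0).round(3))
E
```

```text
side (298, 332) [ 0.46  -0.388  0.014] [ 0.461 -0.382]
side (282, 295) [ 0.435 -0.245 -0.003] [ 0.434 -0.252]
side (310, 384) [ 0.469 -0.528 -0.001] [ 0.468 -0.531]
side (322, 454) [ 0.467 -0.694  0.013] [ 0.467 -0.691]
side (286, 232) [ 0.475 -0.004  0.018] [0.477 0.011]
side (256, 228) [0.382 0.05  0.001] [0.382 0.046]
side (313, 219) [0.563 0.003 0.055] [0.574 0.063]
side (279, 171) [0.485 0.282 0.063] [0.492 0.37 ]
side (257, 180) [0.404 0.283 0.031] [0.404 0.321]
side (258, 203) [ 0.398  0.186 -0.   ] [0.398 0.179]
side (298, 155) [0.565 0.356 0.078] [0.58  0.476]
scene (378, 250) [ 0.459 -0.378  0.011] [ 0.464 -0.385]
scene (362, 270) [ 0.436 -0.257 -0.002] [ 0.431 -0.25 ]
scene (326, 305) [ 0.38  -0.004  0.032] [ 0.399 -0.027]
scene (250, 363) [0.374 0.317 0.025] [0.389 0.306]
scene (281, 337) [0.402 0.171 0.002] [0.4   0.173]
scene (310, 286) [ 0.502 -0.061  0.004] [ 0.502 -0.06 ]
scene (209, 304) [0.602 0.278 0.078] [0.673 0.233]
side hinge 323 mean [ 0.4561 -0.382 ] axis [-0.981 -0.192] ext [-0.03  -0.058] [0.024 0.039] depthz 0.0139 depth mean [ 0.448 -0.385  0.014]
side pull 229 mean [ 0.4282 -0.258 ] axis [-0.15   0.989] ext [-0.022 -0.066] [0.011 0.075] depthz 0.0076 depth mean [ 0.426 -0.26   0.008]
scene hinge 123 mean [ 0.4599 -0.3856] axis [-0.985 -0.171] ext [-0.076 -0.057] [0.032 0.04 ] depthz 0.0125 depth mean [ 0.451 -0.382  0.012]
scene pull 109 mean [ 0.427  -0.2543] axis [-0.175  0.985] ext [-0.024 -0.069] [0.01 0.07] depthz 0.0074 depth mean [ 0.426 -0.256  0.007]
```

```bash
cat > tote.py <<'E'
from h import *
from scipy.optimize import least_squares
from scipy.spatial import cKDTree
def rect(hx,hy,z,n=40,hole=None):
    t=np.linspace(-1,1,n); P=[]
    P+= [(hx,a*hy,z) for a in t]+[(-hx,a*hy,z) for a in t]+[(a*hx,hy,z) for a in t]+[(a*hx,-hy,z) for a in t]
    return np.array(P)
def model():
    # surface samples: outer shell and inner shell, rim, floor
    P=[]
    for z in np.linspace(0,46,12):
        f=z/46; P.append(rect(84+f*(100-84),57+f*(74-57),z))      # rough outer
    for z in np.linspace(3,46,12):
        f=(z-3)/43; P.append(rect(81+f*(94-81),54+f*(69-54),z))
    for z in np.linspace(46,70,7): P.append(rect(103,78,z)); P.append(rect(94,69,z))
    for a in (95,97.5,100,103): P.append(rect(a,a-25,70))
    x,y=np.meshgrid(np.linspace(-81,81,40),np.linspace(-54,54,27)); P.append(np.c_[x.ravel(),y.ravel(),np.full(x.size,3)])
    P=np.vstack(P)
    # low end: removed above 40 over the middle
    P=P[~((P[:,0]<-88)&(P[:,2]>40)&(abs(P[:,1])<45))]
    return P/1000
E
python3 - <<'E'
from tote import *
C=[]
for n in ['side','scene','wrist']:
    s=pickle.load(open(f'pics/{n}0.pkl','rb')); W=cloud(s); ok=s['depth']>0
    hsv=cv2.cvtColor(s['image'],cv2.COLOR_RGB2HSV)
    for nm,(lo,hi) in {'lower':((.34,-.16),(.60,.14)),'rack':((.36,.16),(.75,.5))}.items():
        m=ok&(W[...,0]>lo[0])&(W[...,0]<hi[0])&(W[...,1]>lo[1])&(W[...,1]<hi[1])&(W[...,2]>.02)&(W[...,2]<.25)
        q=W[m]; print(n,nm,m.sum(), q.min(0).round(3) if m.any() else '', q.max(0).round(3) if m.any() else '')
        if nm=='lower' and m.any():
            t=q[(q[:,2]>.06)&(q[:,2]<.08)]
            if len(t)>20:
                print(' rim',len(t),cv2.minAreaRect((t[:,:2]*1000).astype(np.float32)))
    for q in ['rack_tote','lower_tote']:
        for mm in imaging.silhouettes(q,s)[:2]:
            px=mm['pixels']&ok; print('  sil',n,q,round(mm['score'],2),px.sum(),np.median(W[px],0).round(3))
E
```

```text
side lower 1915 [ 0.359 -0.16   0.02 ] [0.598 0.069 0.249]
 rim 714 ((477.8278503417969, -31.431991577148438), (162.91275024414062, 206.82542419433594), 70.8196029663086)
side rack 2323 [0.36  0.161 0.02 ] [0.75  0.401 0.19 ]
  sil side rack_tote 0.83 1573 [0.549 0.336 0.093]
scene lower 1866 [ 0.357 -0.16   0.02 ] [0.6   0.077 0.249]
 rim 604 ((500.43402099609375, -41.775962829589844), (168.45249938964844, 264.2519226074219), 69.97161865234375)
scene rack 4668 [0.36  0.164 0.02 ] [0.706 0.418 0.192]
  sil scene rack_tote 0.76 3643 [0.582 0.287 0.1  ]
  sil scene lower_tote 0.68 2353 [ 0.49  -0.056  0.035]
wrist lower 17829 [ 0.36 -0.16  0.02] [0.6   0.073 0.25 ]
 rim 7548 ((501.16253662109375, -39.116668701171875), (157.8256072998047, 258.8259582519531), 70.4422836303711)
wrist rack 524 [0.369 0.16  0.02 ] [0.731 0.19  0.054]
  sil wrist lower_tote 0.68 31014 [ 0.45  -0.04   0.021]
  sil wrist lower_tote 0.21 2404 [0.398 0.171 0.018]
```

```bash
cat >> tote.py <<'E'
M=model(); T=cKDTree(M)
def fit(Q,p0,e0,free=(1,1,1,1,1,1),iters=1,scale=.002):
    """p0 pos, e0 euler ZYX intrinsic deg (yaw,pitch,roll)"""
    x0=np.r_[p0,np.radians(e0)].astype(float); free=np.array(free,bool)
    def f(v):
        x=x0.copy(); x[free]=v
        L=(Q-x[:3])@R.from_euler('ZYX',x[3:]).as_matrix()
        return T.query(L)[0]/scale
    o=least_squares(f,x0[free],loss='soft_l1',diff_step=1e-4,x_scale=np.where(np.arange(6)<3,.01,.05)[free])
    x=x0.copy(); x[free]=o.x
    d=f(o.x)*scale
    return x[:3],np.degrees(x[3:]),np.median(d),o.cost/len(Q)
E
python3 - <<'E'
from tote import *
rng=np.random.default_rng(0)
S={n:pickle.load(open(f'pics/{n}0.pkl','rb')) for n in ['side','scene','wrist']}
def pts(n,q,box,k=1500):
    s=S[n]; W=cloud(s); ok=s['depth']>0
    lo,hi=box; hsv=cv2.cvtColor(s['image'],cv2.COLOR_RGB2HSV)
    m=ok&np.all(W>lo,-1)&np.all(W<hi,-1)
    # grey plastic: low saturation
    Q=W[m]; 
    return Q[rng.choice(len(Q),min(k,len(Q)),replace=False)]
box=((.36,-.15,.012),(.595,.085,.08))
for ns in (['side'],['scene'],['wrist'],['side','scene','wrist']):
    Q=np.vstack([pts(n,'lower',box) for n in ns])
    print(ns,[np.round(a,4) for a in fit(Q,(.478,-.032,0),(-19.5,0,0),(1,1,0,1,0,0))])
    
def sil(n,q,k=2000):
    s=S[n]; W=cloud(s); m=imaging.silhouettes(q,s)[0]['pixels']&(s['depth']>0); m=cv2.erode(m.astype(np.uint8),np.ones((2,2)))>0
    Q=W[m]; return Q[rng.choice(len(Q),min(k,len(Q)),replace=False)]
Q=np.vstack([sil('side','rack_tote'),sil('scene','rack_tote')])
for ns in (['side'],['scene'],['side','scene']):
    Q=np.vstack([sil(n,'rack_tote') for n in ns]); print(ns,Q.min(0).round(3),Q.max(0).round(3))
    best=[]
    for y in range(0,360,30):
        R0=R.from_euler('ZYX',[y,-30,0],degrees=True); c=np.median(Q,0)-R0.apply([0,0,.03])
        best.append(fit(Q,c,(y,-30,0)))
    best.sort(key=lambda a:a[3])
    for b in best[:3]: print([np.round(a,4) for a in b])
E
```

```text
['side'] [array([ 0.4768, -0.0322,  0.    ]), array([-19.4718,   0.    ,   0.    ]), np.float64(0.0026), np.float64(1.1486)]
['scene'] [array([ 0.4769, -0.0258,  0.    ]), array([-19.9288,   0.    ,   0.    ]), np.float64(0.0027), np.float64(1.1915)]
['wrist'] [array([ 0.4767, -0.0296,  0.    ]), array([-19.4897,   0.    ,   0.    ]), np.float64(0.0022), np.float64(1.2221)]
['side', 'scene', 'wrist'] [array([ 0.4764, -0.0298,  0.    ]), array([-19.4447,   0.    ,   0.    ]), np.float64(0.0024), np.float64(1.2129)]
['side'] [ 0.458 -0.024 -0.579] [0.67  1.382 0.321]
[array([0.5893, 0.3085, 0.0765]), array([ 21.406 , -29.94  ,  -1.6162]), np.float64(0.0025), np.float64(1.9127)]
[array([0.5891, 0.309 , 0.0764]), array([ 21.2904, -29.8691,  -1.095 ]), np.float64(0.0025), np.float64(1.9134)]
[array([0.589 , 0.3079, 0.0761]), array([ 20.8454, -29.7826,  -1.5636]), np.float64(0.0025), np.float64(1.9137)]
['scene'] [ 0.451  0.17  -0.003] [0.67  0.403 0.188]
[array([0.5847, 0.3153, 0.0743]), array([ 19.2303, -29.5564,   1.2294]), np.float64(0.0025), np.float64(0.8711)]
[array([0.5847, 0.3153, 0.0742]), array([379.2158, -29.5201,   1.2459]), np.float64(0.0025), np.float64(0.8712)]
[array([0.5851, 0.3146, 0.0744]), array([ 20.0235, -29.4914,   0.6926]), np.float64(0.0025), np.float64(0.8713)]
['side', 'scene'] [ 0.45  -0.024 -0.579] [0.67  1.382 0.321]
[array([0.5862, 0.3116, 0.0745]), array([ 20.6681, -29.6334,   0.4557]), np.float64(0.0026), np.float64(1.3811)]
[array([0.5862, 0.3116, 0.0745]), array([380.6636, -29.6309,   0.4544]), np.float64(0.0026), np.float64(1.3811)]
[array([0.5862, 0.3116, 0.0745]), array([ 20.6742, -29.6107,   0.4643]), np.float64(0.0026), np.float64(1.3811)]
```

```bash
python3 - <<'E'
from h import *
s=pickle.load(open('pics/wrist0.pkl','rb')); W=cloud(s)
Rt=R.from_euler('z',-19.5,degrees=True); p=np.array([.4767,-.030,0])
for z in (.012,): print(((pix2w(s,[(158,212),(172,190),(172,236),(245,238),(238,240),(244,232)],z=z)-p)@Rt.as_matrix()*1000).round(0))
# top-down map in tote frame from wrist
im=s['image']; g=np.zeros((480,640,3),np.uint8)
X,Y=np.meshgrid(np.linspace(-.12,.12,480),np.linspace(.1,-.1,400))
P=np.c_[X.ravel(),Y.ravel(),np.full(X.size,.008)]@Rt.as_matrix().T+p
uv=w2pix(s,P).astype(np.float32).reshape(400,480,2)
o=cv2.remap(im,uv[...,0],uv[...,1],cv2.INTER_LINEAR)
for i in range(-100,101,20): cv2.line(o,(int((i+120)*2),0),(int((i+120)*2),400),(255,0,0) if i==0 else (90,90,0),1); cv2.line(o,(0,int((100-i)*2)),(480,int((100-i)*2)),(255,0,0) if i==0 else (90,90,0),1)
cv2.imwrite('pics/top0.png',o[...,::-1])
E
```

```text
[[-27.  19.  12.]
 [-19.  46.  12.]
 [ -8.  -1.  12.]
 [ 64.  22.  12.]
 [ 58.  18.  12.]
 [ 62.  28.  12.]]
```

View pics/top0.png

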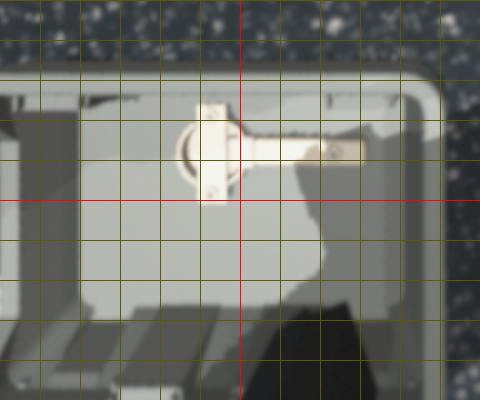

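```bash
cat > go.py <<'E'
import sys
from h import *
# usage: go.py x y z heading_deg [tiltmode: tote-frame euler]
def down(h):  # tool z down, tool y heading h
    h=np.radians(h); y=np.array([np.cos(h),np.sin(h),0]); z=np.array([0,0,-1.]); return R.from_matrix(np.c_[np.cross(y,z),y,z])
def show(p,Rt):
    st=r.get_state(); R0=R.from_quat(st['eef_rot']); 
    a,b=rel(p,Rt); m=R0.as_matrix(); 
    print('t %.2f'%st['clock'],'pos',np.round(st['tool_pos'],4),'heady %.1f'%np.degrees(np.arctan2(m[1,1],m[0,1])),'z',m[:,2].round(3),'F',np.round(st['contact_force'],1),'open %.3f'%st['opening'],'q',np.round(st['q'],2))
    print('REL', (a).round(4).tolist(), b.round(2).tolist())
if __name__=='__main__':
    v=list(map(float,sys.argv[1:])); show(v[:3],down(v[3]))
E
python3 - <<'E'
from h import *
for n in ('scene','side'):
    s=pickle.load(open(f'pics/{n}0.pkl','rb')); W=cloud(s)
    m=(s['depth']>0)&(W[...,0]>.5)&(W[...,0]<1)&(W[...,1]>-.4)&(W[...,1]<.05)&(W[...,2]>.1)&(W[...,2]<.22)
    Q=W[m]; print(n,m.sum(),np.percentile(Q,[1,50,99],axis=0).round(3).tolist())
E
python3 go.py 0.45 -0.1 0.228 -40; python3 go.py 0.466 -0.382 0.15 -79.6
```

```text
scene 3577 [[0.555, -0.393, 0.101], [0.711, -0.12, 0.161], [0.989, 0.045, 0.219]]
side 5819 [[0.559, -0.397, 0.101], [0.791, -0.3, 0.162], [0.997, 0.037, 0.218]]
t 2.55 pos [0.625 0.    0.228] heady -0.0 z [ 0. -0. -1.] F [ 0.8 -0.8 -0.5] open 0.998 q [ 0.03  0.69 -0.19  1.57  0.16  0.9  -0.22]
REL [-0.1, -0.175, 0.0] [0.0, -0.0, 40.0]
t 2.55 pos [0.625 0.    0.228] heady -0.0 z [ 0. -0. -1.] F [ 0.8 -0.8 -0.5] open 0.998 q [ 0.03  0.69 -0.19  1.57  0.16  0.9  -0.22]
REL [-0.382, -0.159, 0.078] [0.0, -0.0, 79.6]
```

>>> send_rows:
  moves: [-0.02, -0.04, -0.02, 0, 0, 7, -0.04, -0.08, -0.03, 0, 0, 14, -0.06, -0.12, -0.03, 0, 0, 21, -0.09, -0.15, -0.03, 0, 0, 28, -0.12, -0.17, -0.03, 0, 0, 35]
  claw: -0.3
  grip_force: 40

```text
clock: 2.97
tool_pos: [0.4578, -0.1127, 0.2585]
eef_rot: [0.888, 0.46, 0.0, -0.0]
contact_force: [0.3, -1.5, 0.5]
opening: 0.657
```

```bash
python3 go.py 0.466 -0.382 0.15 -79.6
```

```text
t 2.97 pos [ 0.4578 -0.1127  0.2585] heady -35.2 z [-0.     0.001 -1.   ] F [ 0.3 -1.5  0.5] open 0.657 q [ 0.17  0.45 -0.04  1.98  0.03  0.72 -0.5 ]
REL [-0.2155, 0.1619, 0.1083] [-0.05, -0.03, 44.43]
```

>>> send_rows:
  moves: [-0.04, 0.03, 0.02, 0, 0, 7, -0.08, 0.06, 0.04, 0, 0, 14, -0.11, 0.09, 0.06, 0, 0, 21, -0.14, 0.11, 0.08, 0, 0, 28, -0.17, 0.13, 0.09, 0, 0, 35]

```text
clock: 3.38
tool_pos: [0.4663, -0.3058, 0.1754]
eef_rot: [0.985, 0.17, 0.0, -0.001]
contact_force: [0.8, -0.4, 0.7]
opening: 0.651
```

```bash
python3 - <<'E'
from h import *
s=snap('wrist','wrist1')
E
python3 go.py 0.466 -0.382 0.12 -79.6
```

```text
t 3.43 pos [ 0.4636 -0.3158  0.1735] heady -71.4 z [-0.002 -0.006 -1.   ] F [ 0.8 -7.4 -1.8] open 0.648 q [ 0.44  0.68  0.12  1.83 -0.11  0.64 -0.62]
REL [-0.0187, 0.0632, 0.0539] [0.32, 0.22, 8.25]
```

View pics/wrist1.png

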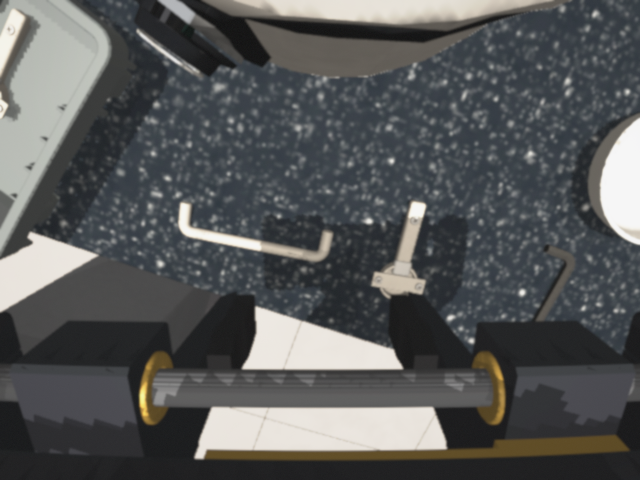

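```bash
cat > seg.py <<'E'
from h import *
def seg(s,lo,hi,z,thr=120):
    g=s['image'].max(-1); W=cloud(s)
    m=np.zeros((480,640),bool); m[lo[1]:hi[1],lo[0]:hi[0]]=True; m&=(g>thr)
    k,l,stt,c=cv2.connectedComponentsWithStats(m.astype(np.uint8)); i=1+np.argmax(stt[1:,4]); m=l==i
    v,u=np.nonzero(m); P=pix2w(s,np.c_[u,v],z=z)[:,:2]
    (c,wh,a)=cv2.minAreaRect((P*1000).astype(np.float32)); return m,P,c,wh,a
E
python3 - <<'E'
from seg import *
s=pickle.load(open('pics/wrist1.pkl','rb'))
m,P,c,wh,a=seg(s,(360,195),(440,300),.013); print('hinge',c,wh,a)
W=cloud(s); print(np.percentile(W[m][:,2],[5,50,95]).round(4))
# arm line
d=np.array([np.cos(np.radians(10.4)),np.sin(np.radians(10.4))]); n=np.array([-d[1],d[0]])
o=np.array(c)/1000; t=(P-o)@d; 
print('t range',t.min(),t.max())
A=P[t>-.0]; mu=A.mean(0); w,V=np.linalg.eigh(np.cov(A.T)); print('arm mean',mu,'dir deg',np.degrees(np.arctan2(*(V[::-1,1]))))
m,P,c,wh,a=seg(s,(175,195),(340,270),.01); print('pull',c,wh,a)
E
```

```text
hinge (462.42449951171875, -377.4840087890625) (88.64553833007812, 49.54890060424805) 23.45201301574707
[0.0041 0.0137 0.0161]
t range -0.045383463618827294 0.04702098926328797
arm mean [ 0.48768219 -0.38051631] dir deg -171.33842292644266
pull (433.883056640625, -250.89169311523438) (31.97079849243164, 138.43199157714844) 7.311626434326172
```

```bash
python3 go.py 0.467 -0.384 0.029 -81
```

```text
t 3.43 pos [ 0.4636 -0.3158  0.1735] heady -71.4 z [-0.002 -0.006 -1.   ] F [ 0.8 -7.4 -1.8] open 0.648 q [ 0.44  0.68  0.12  1.83 -0.11  0.64 -0.62]
REL [-0.018, 0.0649, 0.1449] [0.32, 0.21, 9.65]
```

>>> send_rows:
  moves: [-0.008, 0.03, 0.02, 0, 0, 5, -0.018, 0.06, 0.04, 0, 0, 9.6, -0.018, 0.065, 0.06, 0.3, 0.2, 9.6, -0.018, 0.065, 0.09, 0.3, 0.2, 9.6, -0.018, 0.065, 0.11, 0.3, 0.2, 9.6]

```text
clock: 3.85
tool_pos: [0.4663, -0.3844, 0.0618]
eef_rot: [0.997, 0.078, -0.001, -0.0]
contact_force: [0.2, 0.4, -0.0]
opening: 0.647
```

```bash
python3 - <<'E'
from seg import *
s=snap('wrist','wrist2')
E
python3 go.py 0.467 -0.384 0.028 -81
```

```text
t 3.90 pos [ 0.4647 -0.3821  0.0587] heady -81.0 z [-0.006  0.004 -1.   ] F [-0.8  1.4 -2.1] open 0.648 q [ 0.55  0.9   0.11  1.76 -0.18  0.5  -0.64]
REL [0.0021, 0.0024, 0.0306] [-0.3, 0.29, 0.04]
```

View pics/wrist2.png

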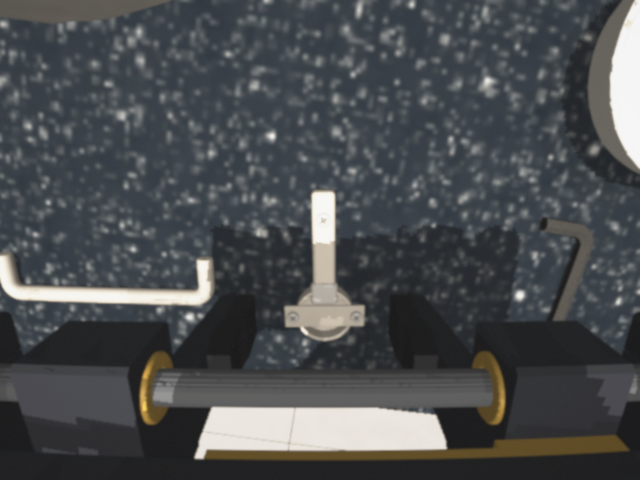

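```bash
python3 - <<'E'
from h import *
s=pickle.load(open('pics/wrist2.pkl','rb'))
print(w2pix(s,[[.467,-.384,.012],[.467,-.384,.0]]))
P=pix2w(s,[(323,190),(323,285),(323,270),(324,340),(286,318),(364,316)],z=.013); print(P.round(4)); 
E
```

```text
[[323.25196604 264.00086595]
 [323.20371665 257.24897532]]
[[ 0.5098 -0.377   0.013 ]
 [ 0.4543 -0.3859  0.013 ]
 [ 0.4637 -0.3844  0.013 ]
 [ 0.4178 -0.3923  0.013 ]
 [ 0.4293 -0.3671  0.013 ]
 [ 0.438  -0.4137  0.013 ]]
```

>>> send_rows:
  moves: [0.002, 0.002, 0.01, 0, 0, 0, 0.002, 0.002, 0.02, 0, 0, 0, 0.002, 0.002, 0.028, 0, 0, 0, 0.002, 0.002, 0.031, 0, 0, 0, 0.002, 0.002, 0.031, 0, 0, 0]

```text
clock: 4.32
tool_pos: [0.4668, -0.3833, 0.0275]
eef_rot: [0.997, 0.079, -0.003, -0.003]
contact_force: [-0.7, 0.1, 0.4]
opening: 0.65
```

>>> send_rows:
  moves: [0, 0, 0, 0, 0, 0, 0, 0, 0, 0, 0, 0, 0, 0, 0, 0, 0, 0, 0, 0, 0, 0, 0, 0, 0, 0, 0, 0, 0, 0]
  claw: 1
  grip_force: 40

```text
clock: 4.73
tool_pos: [0.467, -0.3834, 0.0279]
eef_rot: [0.997, 0.079, -0.003, -0.002]
contact_force: [-1.2, -0.6, 0.4]
opening: 0.299
```

```bash
python3 go.py 0.467 -0.384 0.2 -81
```

```text
t 4.73 pos [ 0.467  -0.3834  0.0279] heady -80.9 z [-0.006  0.004 -1.   ] F [-1.2 -0.6  0.4] open 0.299 q [ 0.56  0.95  0.1   1.76 -0.19  0.45 -0.63]
REL [-0.0009, -0.0003, -0.1721] [-0.3, 0.28, 0.07]
```

Not closed yet; wait another call, then lift.

>>> send_rows:
  moves: [0, 0, 0, 0, 0, 0, 0, 0, 0, 0, 0, 0, 0, 0, 0, 0, 0, 0, 0, 0, 0, 0, 0, 0, 0, 0, 0, 0, 0, 0]

```text
clock: 5.15
tool_pos: [0.4669, -0.3834, 0.0279]
eef_rot: [0.997, 0.079, -0.003, -0.002]
contact_force: [-0.4, 0.2, 0.1]
opening: 0.009
```

>>> send_rows:
  moves: [0, 0, -0.02, 0, 0, 0, 0, 0, -0.05, 0, 0, 0, 0, 0, -0.08, 0, 0, 0, 0, 0, -0.11, 0, 0, 0, 0, 0, -0.14, 0, 0, 0]

```text
clock: 5.57
tool_pos: [0.4674, -0.3838, 0.1692]
eef_rot: [0.997, 0.079, -0.003, -0.003]
contact_force: [0.7, -0.0, -0.2]
opening: 0.006
```

```bash
python3 - <<'E'
from h import *
s=snap('wrist','wrist3')
Rt=R.from_euler('z',-19.5,degrees=True); print(Rt.apply([.015,-.026,0])+[.4767,-.030,0])
E
python3 go.py 0.48 -0.0595 0.17 70.5
```

```text
[ 0.48216064 -0.05951578  0.        ]
t 5.62 pos [ 0.4703 -0.3865  0.1751] heady -81.0 z [ 0.002 -0.002 -1.   ] F [-0.1 -1.2  2.7] open -0.002 q [ 0.52  0.74  0.16  1.68 -0.16  0.73 -0.66]
REL [0.061, -0.3214, 0.0046] [0.18, 0.12, -151.46]
```

View pics/wrist3.png

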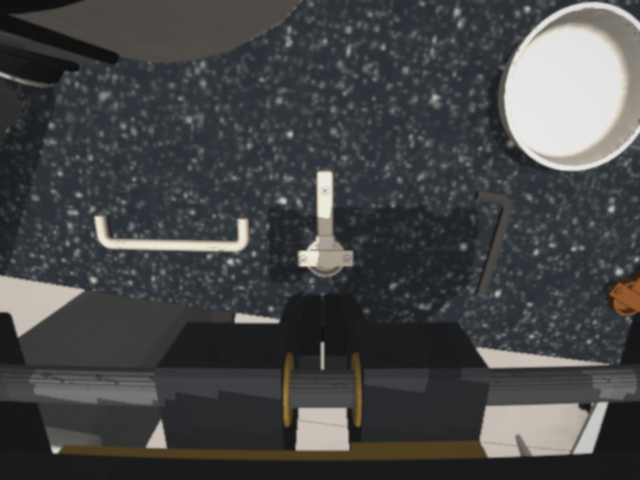

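```bash
python3 - <<'E'
from h import *
s=pickle.load(open('pics/wrist3.pkl','rb')); st=r.get_state(); R0=R.from_quat(st['eef_rot']); p=np.array(st['tool_pos'])
for k in (-.02,0,.006,.025): print(k,w2pix(s,p+R0.apply([0,0,k])))
P=pix2w(s,[(325,172),(325,250),(325,275),(323,297),(323,310),(350,300)]); print(P.round(4))
print(p, -cam(s)[0].T@cam(s)[1], cam(s)[0].round(3))
for n in ('scene','side'):
    t=snap(n,n+'1'); print(n,w2pix(t,p+R0.apply([0,0,.025])),w2pix(t,[.463,-.384,.013]))
E
```

```text
-0.02 [[332.05998477 327.30135969]]
0 [[331.28592009 304.22251612]]
0.006 [[331.08622749 298.28378784]]
0.025 [[330.53137161 281.81478388]]
[[ 0.5086 -0.3777  0.015 ]
 [ 0.4388 -0.3891  0.0033]
 [ 0.4187 -0.3923  0.0127]
 [ 0.4764 -0.3818  0.182 ]
 [ 0.4721 -0.3825  0.1853]
 [ 0.4799 -0.3922  0.1886]]
[ 0.47027163 -0.38649243  0.17512306] [ 0.5436604  -0.37155225  0.32584484] [[ 0.158 -0.987 -0.006]
 [-0.942 -0.152  0.299]
 [-0.296 -0.042 -0.954]]
scene [[380.19309968 216.03993594]] [[378.18154515 248.4171635 ]]
side [[301.28568731 296.0189873 ]] [[298.86892396 330.77808876]]
```

```bash
python3 - <<'E'
from h import *
s=pickle.load(open('pics/wrist3.pkl','rb')); W=cloud(s)
p=np.array([.4674,-.3838,.1692]); R0=R.from_quat([.997,.079,-.003,-.003])
L=((W-p)@R0.as_matrix())*1000
for c in (300,312,323,335,345):
    print(c,[(v,L[v,c].round(0).tolist()) for v in range(286,330,4)])
print([w2pix(s,p+R0.apply([0,0,k])).round(0).tolist() for k in (-.02,0,.006,.025)])
s2=pickle.load(open('pics/side1.pkl','rb'));im=s2['image'][200:340,240:380][...,::-1]
cv2.imwrite('pics/side1a.png',cv2.resize(im,(560,560),interpolation=cv2.INTER_CUBIC))
im=s['image'][230:380,230:420][...,::-1]; cv2.imwrite('pics/w3a.png',cv2.resize(im,None,fx=4,fy=4))
E
```

```text
300 [(286, [-65.0, -22.0, 170.0]), (290, [-68.0, -22.0, 168.0]), (294, [11.0, -10.0, -14.0]), (298, [11.0, -10.0, -19.0]), (302, [11.0, -10.0, -21.0]), (306, [11.0, -10.0, -25.0]), (310, [11.0, -9.0, -28.0]), (314, [11.0, -9.0, -31.0]), (318, [10.0, -9.0, -32.0]), (322, [9.0, -9.0, -35.0]), (326, [10.0, -9.0, -39.0])]
312 [(286, [-65.0, -10.0, 169.0]), (290, [-69.0, -10.0, 169.0]), (294, [-73.0, -10.0, 170.0]), (298, [9.0, -5.0, -14.0]), (302, [10.0, -5.0, -19.0]), (306, [9.0, -5.0, -22.0]), (310, [10.0, -5.0, -26.0]), (314, [10.0, -5.0, -29.0]), (318, [76.0, -1.0, -157.0]), (322, [9.0, -5.0, -34.0]), (326, [10.0, -5.0, -38.0])]
323 [(286, [-65.0, 0.0, 170.0]), (290, [-69.0, 0.0, 169.0]), (294, [-73.0, 0.0, 169.0]), (298, [9.0, -1.0, -14.0]), (302, [8.0, -1.0, -14.0]), (306, [6.0, -1.0, -15.0]), (310, [5.0, -1.0, -16.0]), (314, [3.0, -1.0, -17.0]), (318, [1.0, -1.0, -16.0]), (322, [0.0, -1.0, -18.0]), (326, [-2.0, -1.0, -18.0])]
335 [(286, [-65.0, 11.0, 170.0]), (290, [-69.0, 11.0, 170.0]), (294, [-73.0, 11.0, 169.0]), (298, [9.0, 4.0, -14.0]), (302, [10.0, 4.0, -19.0]), (306, [9.0, 4.0, -21.0]), (310, [10.0, 4.0, -26.0]), (314, [9.0, 4.0, -29.0]), (318, [9.0, 4.0, -31.0]), (322, [9.0, 4.0, -35.0]), (326, [9.0, 4.0, -38.0])]
345 [(286, [-65.0, 21.0, 169.0]), (290, [-69.0, 21.0, 170.0]), (294, [11.0, 8.0, -14.0]), (298, [11.0, 8.0, -18.0]), (302, [11.0, 8.0, -22.0]), (306, [11.0, 8.0, -25.0]), (310, [11.0, 8.0, -28.0]), (314, [11.0, 7.0, -31.0]), (318, [11.0, 7.0, -34.0]), (322, [9.0, 7.0, -35.0]), (326, [10.0, 7.0, -38.0])]
[[[325.0, 325.0]], [[324.0, 303.0]], [[324.0, 298.0]], [[324.0, 282.0]]]
```

View pics/side1a.png

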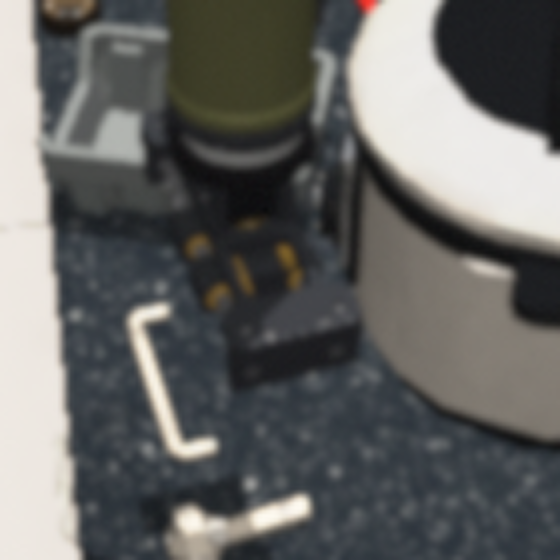

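View pics/w3a.png

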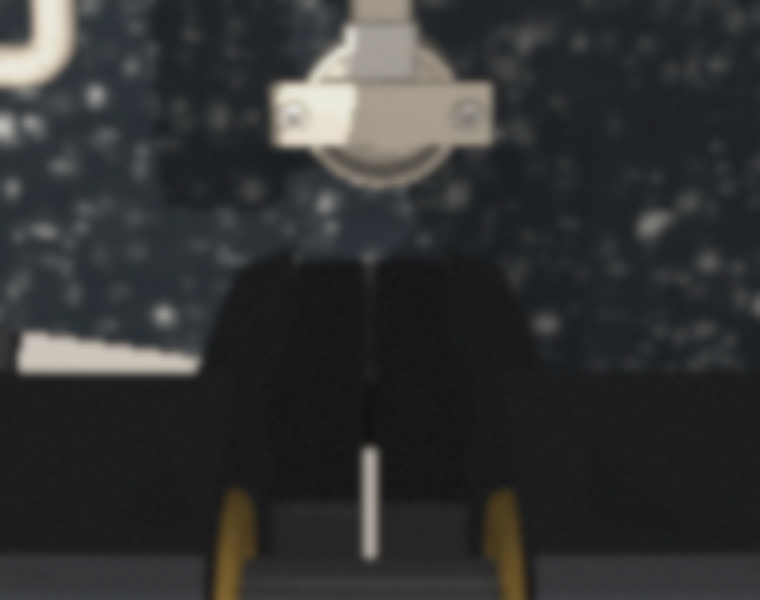

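```bash
python3 - <<'E'
from h import *
for n,p,hd in (('side0',[.625,0,.228],0),('scene0',[.625,0,.228],0),('wrist0',[.625,0,.228],0)):
    s=pickle.load(open(f'pics/{n}.pkl','rb')); W=cloud(s); L=(W-p)*1000
    m=(s['depth']>0)&(abs(L[...,0])<75)&(abs(L[...,1])<14)&(abs(L[...,2])<60)&(s['image'].max(-1)<90)
    Q=L[m]; print(n,m.sum())
    for a,b in ((-75,-60),(-60,-44),(44,60),(60,75)):
        t=Q[(Q[:,0]>a)&(Q[:,0]<b)]
        if len(t): print(' x',a,b,len(t),'z pct',np.percentile(t[:,2],[0,2,10,50,90]).round(0), 'y',np.percentile(t[:,1],[0,50,100]).round(0))
s=pickle.load(open('pics/side0.pkl','rb'));im=s['image'][90:200,270:400][...,::-1]
o=cv2.resize(im,None,fx=5,fy=5,interpolation=cv2.INTER_CUBIC)
for k,c in ((0,(0,255,0)),(-.025,(0,0,255)),(.014,(255,0,0))):
    for dx in (-.05,.05):
        u=w2pix(s,[.625+dx,0,.228+k])[0]; cv2.circle(o,tuple(int(a) for a in (u-[270,90])*5),5,c,-1)
cv2.imwrite('pics/side0f.png',o)
E
```

```text
side0 186
 x -75 -60 4 z pct [53. 53. 53. 55. 59.] y [-13.  -4.   4.]
 x -60 -44 80 z pct [11. 13. 19. 37. 54.] y [-14.  -9.  12.]
 x 44 60 97 z pct [10. 10. 16. 36. 55.] y [-13.  -8.  13.]
 x 60 75 4 z pct [33. 34. 34. 44. 54.] y [-12. -10.  -9.]
scene0 162
 x -75 -60 10 z pct [20. 21. 22. 44. 54.] y [-5.  6. 12.]
 x -60 -44 55 z pct [12. 13. 19. 34. 49.] y [-9.  7. 13.]
 x 44 60 85 z pct [10. 11. 14. 35. 55.] y [-8.  6. 14.]
wrist0 9521
 x -75 -60 72 z pct [39. 43. 48. 55. 59.] y [10. 11. 12.]
 x -60 -44 4672 z pct [10. 12. 18. 39. 55.] y [-10.  10.  13.]
 x 44 60 4057 z pct [10. 13. 21. 41. 56.] y [-11.  10.  13.]
 x 60 75 39 z pct [49. 49. 51. 56. 59.] y [11. 11. 12.]
```

View pics/side0f.png

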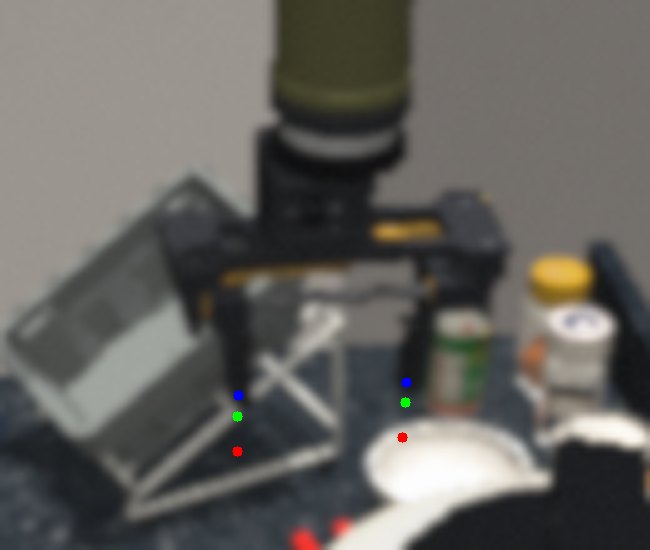

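```bash
sed -i 's/^E$//' go.py; python3 go.py 0.467 -0.384 -0.007 -81
```

```text
t 5.72 pos [ 0.469  -0.3852  0.1704] heady -80.9 z [-0.001  0.001 -1.   ] F [-0.2  0.8 -1.6] open 0.008 q [ 0.52  0.74  0.15  1.69 -0.16  0.73 -0.66]
REL [-0.0016, -0.0013, 0.1774] [-0.07, 0.07, 0.06]
```

>>> send_rows:
  moves: [0, 0, 0.03, 0, 0, 0, 0, 0, 0.06, 0, 0, 0, -0.001, -0.002, 0.09, 0, 0, 0, -0.002, -0.003, 0.115, 0, 0, 0, -0.002, -0.003, 0.13, 0, 0, 0]
  claw: 0

```text
clock: 6.13
tool_pos: [0.4639, -0.3801, 0.0362]
eef_rot: [0.997, 0.079, -0.003, -0.003]
contact_force: [0.1, 1.1, 0.6]
opening: 0.355
```

```bash
python3 go.py 0.467 -0.384 -0.007 -81
```

```text
t 6.13 pos [ 0.4639 -0.3801  0.0362] heady -80.9 z [-0.007  0.006 -1.   ] F [0.1 1.1 0.6] open 0.355 q [ 0.55  0.94  0.1   1.77 -0.19  0.46 -0.63]
REL [0.0027, 0.0046, 0.0432] [-0.37, 0.33, 0.07]
```

>>> send_rows:
  moves: [0.001, 0.002, 0.005, 0, 0, 0, 0.003, 0.004, 0.015, 0, 0, 0, 0.003, 0.004, 0.025, 0, 0, 0, 0.003, 0.004, 0.035, 0, 0, 0, 0.003, 0.004, 0.042, 0, 0, 0]

```text
clock: 6.55
tool_pos: [0.4673, -0.3833, -0.0066]
eef_rot: [0.997, 0.079, -0.003, -0.003]
contact_force: [0.2, -0.5, 0.6]
opening: 0.499
```

```bash
python3 - <<'E'
from h import *
s=snap('wrist','wrist4')
E
python3 go.py 0.467 -0.384 -0.007 -81
```

```text
t 6.60 pos [ 0.4667 -0.3828 -0.0076] heady -80.9 z [-0.008  0.007 -1.   ] F [-0.  -0.3 -0.7] open 0.500 q [ 0.56  1.01  0.09  1.75 -0.19  0.4  -0.63]
REL [0.0001, 0.0013, -0.0006] [-0.46, 0.4, 0.08]
```

View pics/wrist4.png

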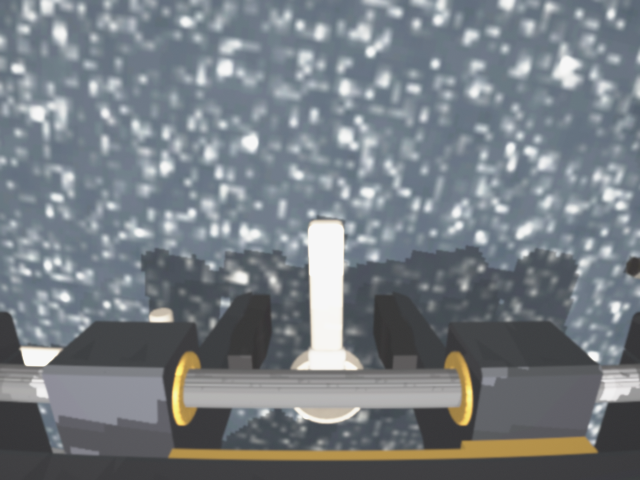

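>>> send_rows:
  moves: [0, 0, 0, 0, 0, 0, 0, 0, 0, 0, 0, 0, 0, 0, 0, 0, 0, 0, 0, 0, 0, 0, 0, 0, 0, 0, 0, 0, 0, 0]
  claw: 1
  grip_force: 40

```text
clock: 7.02
tool_pos: [0.4671, -0.3832, -0.007]
eef_rot: [0.997, 0.079, -0.003, -0.003]
contact_force: [-0.5, -0.9, 0.8]
opening: 0.149
```

>>> send_rows:
  moves: [0, 0, 0, 0, 0, 0, 0, 0, -0.01, 0, 0, 0, 0, 0, -0.03, 0, 0, 0, 0, 0, -0.06, 0, 0, 0, 0, 0, -0.1, 0, 0, 0]

```text
clock: 7.43
tool_pos: [0.4662, -0.3823, 0.0926]
eef_rot: [0.997, 0.079, -0.005, -0.005]
contact_force: [1.6, -0.3, -0.8]
opening: 0.14
```

```bash
python3 - <<'E'
from h import *
s=snap('wrist','wrist5')
E
python3 go.py 0.482 -0.0595 0.19 70.5
```

```text
t 7.48 pos [ 0.4704 -0.3864  0.1014] heady -81.0 z [ 0. -0. -1.] F [ 0.4 -0.8  4.5] open 0.142 q [ 0.54  0.84  0.13  1.73 -0.17  0.58 -0.64]
REL [0.0628, -0.321, -0.0887] [0.03, 0.01, -151.46]
```

View pics/wrist5.png

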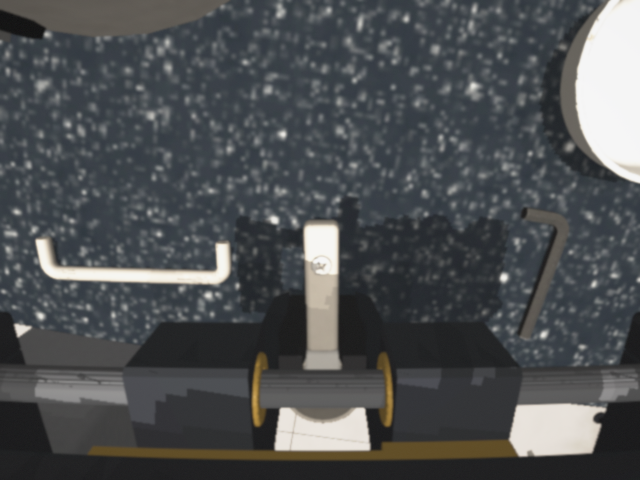

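```bash
python3 go.py 0.43 -0.24 0.18 -46; python3 go.py 0.44 -0.15 0.18 -11
```

```text
t 7.48 pos [ 0.4704 -0.3864  0.1014] heady -81.0 z [ 0. -0. -1.] F [ 0.4 -0.8  4.5] open 0.142 q [ 0.54  0.84  0.13  1.73 -0.17  0.58 -0.64]
REL [-0.0169, -0.1509, -0.0787] [0.02, -0.02, -34.96]
t 7.48 pos [ 0.4704 -0.3864  0.1014] heady -81.0 z [ 0. -0. -1.] F [ 0.4 -0.8  4.5] open 0.142 q [ 0.54  0.84  0.13  1.73 -0.17  0.58 -0.64]
REL [0.0071, -0.2382, -0.0787] [0.02, -0.01, -69.96]
```

>>> send_rows:
  moves: [-0.005, -0.02, -0.03, 0, 0, -7, -0.01, -0.05, -0.06, 0, 0, -14, -0.015, -0.085, -0.08, 0, 0, -21, -0.017, -0.12, -0.08, 0, 0, -28, -0.017, -0.15, -0.08, 0, 0, -35]

```text
clock: 7.9
tool_pos: [0.4296, -0.2394, 0.1835]
eef_rot: [0.926, 0.378, 0.001, 0.001]
contact_force: [1.1, 0.4, -1.0]
opening: 0.138
```

```bash
python3 go.py 0.44 -0.12 0.18 -10;python3 go.py 0.45 -0.07 0.18 25
```

```text
t 7.90 pos [ 0.4296 -0.2394  0.1835] heady -45.6 z [ 0.003 -0.001 -1.   ] F [ 1.1  0.4 -1. ] open 0.138 q [ 0.42  0.59 -0.01  2.02  0.01  0.54 -0.39]
REL [0.0909, -0.078, 0.0034] [0.2, -0.02, -35.62]
t 7.90 pos [ 0.4296 -0.2394  0.1835] heady -45.6 z [ 0.003 -0.001 -1.   ] F [ 1.1  0.4 -1. ] open 0.138 q [ 0.42  0.59 -0.01  2.02  0.01  0.54 -0.39]
REL [0.1331, -0.1068, 0.0034] [0.21, 0.04, -70.62]
```

>>> send_rows:
  moves: [0.02, -0.02, 0, 0, 0, -7, 0.045, -0.04, 0, 0, 0, -14, 0.065, -0.06, 0, 0, 0, -21, 0.08, -0.07, 0, 0, 0, -28, 0.091, -0.078, 0, 0, 0, -35]

```text
clock: 8.32
tool_pos: [0.4403, -0.1177, 0.1842]
eef_rot: [0.767, 0.642, 0.001, 0.002]
contact_force: [0.4, -0.1, -0.4]
opening: 0.139
```

```bash
python3 go.py 0.46 -0.07 0.18 25
```

```text
t 8.32 pos [ 0.4403 -0.1177  0.1842] heady -10.1 z [ 0.004 -0.001 -1.   ] F [ 0.4 -0.1 -0.4] open 0.139 q [ 0.26  0.55 -0.15  2.11  0.17  0.49 -0.2 ]
REL [0.0504, 0.011, 0.0043] [0.25, 0.1, -35.11]
```

>>> send_rows:
  moves: [0.01, 0.002, 0, 0, 0, -7, 0.02, 0.004, 0, 0, 0, -14, 0.03, 0.007, 0, 0, 0, -21, 0.04, 0.009, 0, 0, 0, -28, 0.05, 0.011, 0, 0, 0, -35]

```text
clock: 8.73
tool_pos: [0.4601, -0.0702, 0.1849]
eef_rot: [0.536, 0.844, 0.001, 0.003]
contact_force: [0.4, 1.0, -1.7]
opening: 0.137
```

```bash
python3 go.py 0.482 -0.0595 0.18 60.5; python3 go.py 0.482 -0.0595 0.18 70.5
```

```text
t 8.73 pos [ 0.4601 -0.0702  0.1849] heady 25.2 z [ 0.005 -0.002 -1.   ] F [ 0.4  1.  -1.7] open 0.137 q [ 0.26  0.57 -0.32  2.08  0.35  0.54  0.13]
REL [0.0004, 0.0244, 0.005] [0.15, 0.3, -35.28]
t 8.73 pos [ 0.4601 -0.0702  0.1849] heady 25.2 z [ 0.005 -0.002 -1.   ] F [ 0.4  1.  -1.7] open 0.137 q [ 0.26  0.57 -0.32  2.08  0.35  0.54  0.13]
REL [0.0004, 0.0244, 0.005] [0.12, 0.31, -45.28]
```

>>> send_rows:
  moves: [0, 0.01, 0, 0, 0, -7, 0, 0.018, 0, 0, 0, -14, 0, 0.024, 0.01, 0, 0, -21, 0, 0.024, 0.02, 0, 0, -28, 0, 0.024, 0.03, 0, 0, -35]

```text
clock: 9.15
tool_pos: [0.4826, -0.0602, 0.1554]
eef_rot: [0.254, 0.967, -0.0, 0.004]
contact_force: [-0.5, -0.1, -2.1]
opening: 0.14
```

```bash
python3 go.py 0.482 -0.0595 0.12 70.5
```

```text
t 9.15 pos [ 0.4826 -0.0602  0.1554] heady 60.6 z [ 0.007 -0.003 -1.   ] F [-0.5 -0.1 -2.1] open 0.140 q [ 0.32  0.66 -0.46  2.05  0.56  0.55  0.51]
REL [0.0012, 0.0003, 0.0354] [0.03, 0.44, -9.94]
```

>>> send_rows:
  moves: [0.001, 0, 0.015, 0, 0.2, -5, 0.001, 0, 0.035, 0, 0.4, -10, 0.001, 0, 0.055, 0, 0.4, -10, 0.001, 0, 0.075, 0, 0.4, -10, 0.001, 0, 0.085, 0, 0.4, -10]

```text
clock: 9.57
tool_pos: [0.4817, -0.0605, 0.0692]
eef_rot: [0.169, 0.986, -0.0, -0.0]
contact_force: [-0.2, -0.6, -0.9]
opening: 0.139
```

```bash
python3 - <<'E'
from h import *
snap('wrist','wrist6')
E
python3 go.py 0.482 -0.0595 0.006 70.5
```

```text
t 9.62 pos [ 0.4812 -0.0603  0.0683] heady 70.6 z [-0.002 -0.001 -1.   ] F [-1.3  0.5 -1.5] open 0.140 q [ 0.24  0.81 -0.34  2.1   0.76  0.36  0.5 ]
REL [-0.0006, 0.0012, 0.0623] [-0.09, -0.11, 0.05]
```

View pics/wrist6.png

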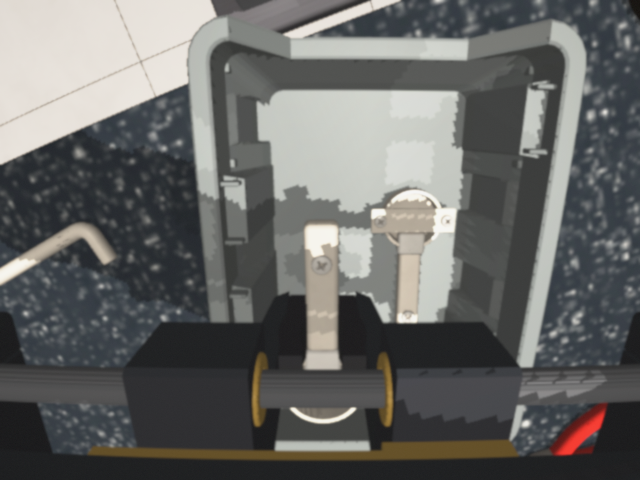

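>>> send_rows:
  moves: [0, 0, 0.012, 0, 0, 0, 0, 0.001, 0.026, 0, 0, 0, 0, 0.001, 0.04, 0, 0, 0, 0, 0.001, 0.054, 0, 0, 0, 0, 0.001, 0.061, 0, 0, 0]

```text
clock: 10.03
tool_pos: [0.4817, -0.0596, 0.007]
eef_rot: [0.169, 0.986, -0.001, -0.001]
contact_force: [-0.6, -0.4, -0.5]
opening: 0.139
```

```bash
python3 - <<'E'
from h import *
snap('side','side2'); snap('wrist','wrist7')
s=pickle.load(open('pics/side2.pkl','rb'));im=s['image'][160:280,220:360][...,::-1]
a=cv2.resize(im,(560,480),interpolation=cv2.INTER_CUBIC); cv2.imwrite('pics/side2a.png',a)
E
python3 go.py 0.482 -0.0595 0.006 70.5
```

```text
t 10.13 pos [ 0.4813 -0.0595  0.0071] heady 70.6 z [-0.003 -0.002 -1.   ] F [-0.4  0.9 -1.3] open 0.141 q [ 0.13  0.92 -0.16  2.11  0.86  0.18  0.41]
REL [-0.0006, 0.0002, 0.0011] [-0.14, -0.13, 0.08]
```

View pics/side2a.png

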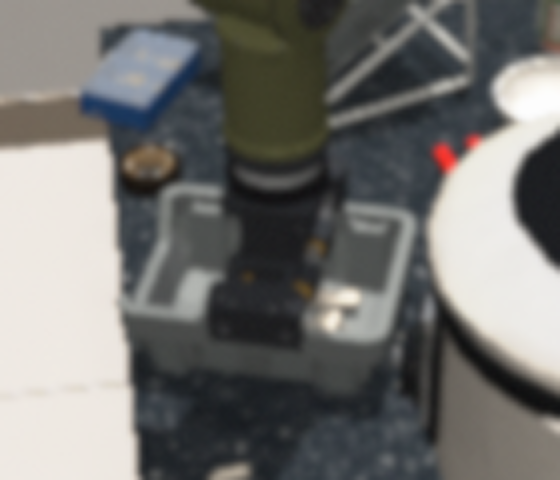

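View pics/wrist7.png

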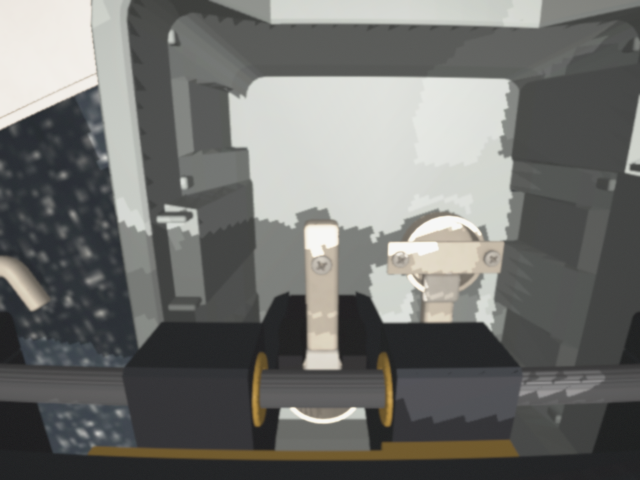

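>>> send_rows:
  moves: [0, 0, 0, 0, 0, 0, 0, 0, 0, 0, 0, 0, 0, 0, 0, 0, 0, 0, 0, 0, 0, 0, 0, 0, 0, 0, 0, 0, 0, 0]
  claw: 0.45

```text
clock: 10.55
tool_pos: [0.4816, -0.0596, 0.0076]
eef_rot: [0.169, 0.986, -0.001, -0.001]
contact_force: [-0.1, 0.3, 0.3]
opening: 0.276
```

>>> send_rows:
  moves: [0, 0, -0.02, 0, 0, 0, 0, 0, -0.05, 0, 0, 0, 0, 0, -0.08, 0, 0, 0, 0, 0, -0.11, 0, 0, 0, 0, 0, -0.14, 0, 0, 0]

```text
clock: 10.97
tool_pos: [0.4813, -0.0596, 0.1492]
eef_rot: [0.169, 0.986, -0.001, -0.001]
contact_force: [-0.0, -0.1, -0.6]
opening: 0.273
```

```bash
python3 - <<'E'
from h import *
snap('wrist','wrist8')
from go import *
Rt=R.from_euler('ZYX',[20.6,-30,0],degrees=True); p=np.array([.586,.312,.0745])
Rg=Rt*R.from_matrix(np.diag([1,-1,-1.]))
for nm,l in (('rimtop',[0,.0735,.07]),('tcp grasp',[0,.0735,.070-.020-.012]),('hover100',[0,.0735,.138])): print(nm,(p+Rt.apply(l)).round(3))
show(p+Rt.apply([0,.0735,.138]),Rg)
E
```

```text
rimtop [0.527 0.368 0.135]
tcp grasp [0.542 0.374 0.107]
hover100 [0.496 0.357 0.194]
t 11.02 pos [ 0.4842 -0.0594  0.1537] heady 70.5 z [ 0.005 -0.002 -1.   ] F [0.5 0.2 3. ] open 0.277 q [ 0.35  0.67 -0.53  2.04  0.62  0.58  0.63]
REL [0.1276, 0.3959, -0.041] [-36.04, 13.42, 136.07]
```

View pics/wrist8.png

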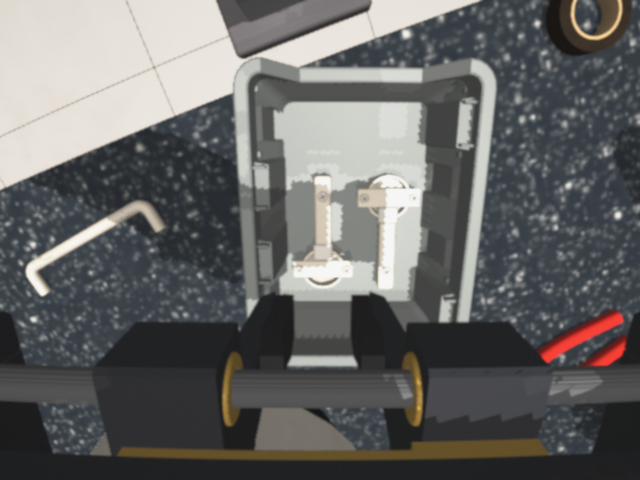

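```bash
cat > kin.py <<'E'
import numpy as np
from scipy.optimize import least_squares
from scipy.spatial.transform import Rotation as R
D=[([.034,.690,-.195,1.566,.157,.902,-.215],[.625,0,.228],0),
([0.17,0.45,-0.04,1.98,0.03,0.72,-0.5],[.4578,-.1127,.2585],-35.2),
([0.44,0.68,0.12,1.83,-0.11,0.64,-0.62],[.4636,-.3158,.1735],-71.4),
([0.56,0.95,0.1,1.76,-0.19,0.45,-0.63],[.467,-.3834,.0279],-80.9),
([0.42,0.59,-0.01,2.02,0.01,0.54,-0.39],[.4296,-.2394,.1835],-45.6),
([0.26,0.55,-0.15,2.11,0.17,0.49,-0.2],[.4403,-.1177,.1842],-10.1),
([0.26,0.57,-0.32,2.08,0.35,0.54,0.13],[.4601,-.0702,.1849],25.2),
([0.32,0.66,-0.46,2.05,0.56,0.55,0.51],[.4826,-.0602,.1554],60.6),
([0.24,0.81,-0.34,2.1,0.76,0.36,0.5],[.4812,-.0603,.0683],70.6),
([0.13,0.92,-0.16,2.11,0.86,0.18,0.41],[.4813,-.0595,.0071],70.6),
([0.35,0.67,-0.53,2.04,0.62,0.58,0.63],[.4842,-.0594,.1537],70.5)]
E
python3 - <<'E'
from kin import *
import itertools
def fk(q,L,s,off):
    T=R.identity(); p=np.array([L[4],L[6],L[0]]); 
    ax='zyzyzyz'; add={2:L[1],4:L[2],6:L[3]}
    for i in range(7):
        T=T*R.from_euler(ax[i],s[i]*q[i]+off[i])
        # links after joints: shoulder->elbow after q3, elbow->wrist after q5, wrist->tcp after q7
        if i==2: p=p+T.apply([0,0,L[1]])
        if i==4: p=p+T.apply([0,0,L[2]])
        if i==6: p=p+T.apply([0,0,L[3]])
    return p,T
def down(h):
    h=np.radians(h); y=np.array([np.cos(h),np.sin(h),0]); z=np.array([0,0,-1.]); return R.from_matrix(np.c_[np.cross(y,z),y,z])
res=[]
for s in itertools.product([1,-1],repeat=4):
    sg=[s[0],1,s[1],1,s[2],1,s[3]]
    def f(v):
        L=np.r_[v[:5],0,v[5]]; off=np.zeros(7); off[0]=v[6]; off[6]=v[7]
        e=[]
        for q,p,h in D:
            P,T=fk(q,L,sg,off); e+=list((P-p)*10); e+=list((T.inv()*down(h)).as_rotvec())
        return np.array(e)
    for o7 in (0,1.57,3.14,-1.57):
        o=least_squares(f,[.35,.4,.4,.2,0,0,0,o7]); res.append((o.cost,sg,o.x.round(3),np.abs(f(o.x)).max()))
res.sort(key=lambda a:a[0])
for a in res[:4]: print(a)
E
```

```text
(np.float64(0.01761555681667408), [-1, 1, -1, 1, -1, 1, -1], array([ 0.321,  0.562,  0.346,  0.311, -0.002, -0.016, -0.056,  1.515]), np.float64(0.08390003543651436))
(np.float64(0.017615556816674136), [-1, 1, -1, 1, -1, 1, -1], array([ 0.321,  0.562,  0.346,  0.311, -0.002, -0.016, -0.056,  1.515]), np.float64(0.08390003570091287))
(np.float64(0.017615556816674358), [-1, 1, -1, 1, -1, 1, -1], array([ 0.321,  0.562,  0.346,  0.311, -0.002, -0.016, -0.056,  1.515]), np.float64(0.08390003552941006))
(np.float64(0.01761555681669191), [-1, 1, -1, 1, -1, 1, -1], array([ 0.321,  0.562,  0.346,  0.311, -0.002, -0.016, -0.056,  1.515]), np.float64(0.08390003558257086))
```

```bash
cat >> kin.py <<'E'
SG=[-1,1,-1,1,-1,1,-1]; AX='zyzyzyz'
def fk(q,v):
    L=v[:4]; base=v[4:6]; off=np.r_[v[6:13]]; lat=v[13:19].reshape(3,2)
    T=R.identity(); p=np.array([base[0],base[1],L[0]]); k=0
    for i in range(7):
        T=T*R.from_euler(AX[i],SG[i]*q[i]+off[i])
        if i in(2,4,6):
            p=p+T.apply([lat[k,0],lat[k,1],L[k+1]]); k+=1
    return p,T
def down(h):
    h=np.radians(h); y=np.array([np.cos(h),np.sin(h),0]); z=np.array([0,0,-1.]); return R.from_matrix(np.c_[np.cross(y,z),y,z])
def calib():
    def f(v):
        e=[]
        for q,p,h in D:
            P,T=fk(q,v); e+=list((P-p)*10); e+=list((T.inv()*down(h)).as_rotvec())
        return np.r_[e, v[4:6]*.3, v[6:12]*.1, v[13:]*.3]
    v0=np.r_[.321,.562,.346,.311,0,0,np.zeros(6),1.53,np.zeros(6)]
    o=least_squares(f,v0); return o.x,f(o.x)
lo=np.array([-3.01,-.46,-1.47,.13,-1,.04,-2.66])+.02; hi=np.array([3.01,2.08,1.51,2.56,4.14,2.09,2.66])-.02
def ik(v,p,T,q0,w=.02):
    def f(q):
        P,TT=fk(q,v); return np.r_[(P-p)*10,(TT.inv()*T).as_rotvec()*3,(q-q0)*w]
    o=least_squares(f,np.clip(q0,lo+1e-3,hi-1e-3),bounds=(lo,hi)); P,TT=fk(o.x,v)
    return o.x,np.linalg.norm(P-p),np.degrees((TT.inv()*T).magnitude())
E
python3 - <<'E'
from kin import *
v,e=calib(); print(v.round(3)); E=e[:66].reshape(-1,6); print(np.abs(E).max(0).round(4))
np.save('kin.npy',v)
Rt=R.from_euler('ZYX',[20.6,-30,0],degrees=True); p=np.array([.586,.312,.0745]); F=R.from_matrix(np.diag([1,-1,-1.]))
rng=np.random.default_rng(0); q0=np.array([0.35,0.67,-0.53,2.04,0.62,0.58,0.63])
for nm,l in (('grasp',[0,.0735,.038]),('hover',[0,.0735,.138])):
  for extra in (0,15,30):
    # tool rotated about tote y by extra deg: toward vertical
    Tg=Rt*R.from_euler('y',extra,degrees=True)*F
    best=[]
    for k in range(15):
        s=q0 if k==0 else np.clip(q0+rng.normal(0,.7,7),lo,hi)
        q,ep,er=ik(v,p+Rt.apply(l),Tg,s,.002); best.append((ep*1000+er,ep,er,q))
    best.sort(key=lambda a:a[0]); print(nm,extra,[(round(b[1]*1000,1),round(b[2],1),b[3].round(2).tolist()) for b in best[:3]])
E
```

```text
[ 1.00e-01  5.64e-01  3.47e-01  8.50e-02 -8.00e-03 -9.00e-03 -2.00e-03
  3.50e-02  2.00e-03 -3.90e-02 -4.00e-03  5.00e-03  1.57e+00 -1.60e-02
 -3.10e-02  4.00e-03 -4.00e-03  1.00e-03  3.00e-03]
[0.0151 0.0289 0.0196 0.0112 0.0122 0.0119]
grasp 0 [(np.float64(0.0), np.float64(0.0), [-0.86, 0.9, 0.35, 1.66, -0.75, 0.15, -1.21]), (np.float64(0.0), np.float64(0.0), [-0.8, 0.88, 0.22, 1.67, -0.01, 0.11, -1.91]), (np.float64(0.0), np.float64(0.0), [-0.76, 0.87, 0.14, 1.67, 0.46, 0.12, -2.36])]
grasp 15 [(np.float64(0.0), np.float64(0.0), [-0.82, 0.9, 0.3, 1.59, -0.37, 0.44, -1.57]), (np.float64(0.0), np.float64(0.0), [-0.85, 0.91, 0.36, 1.59, -0.49, 0.46, -1.47]), (np.float64(0.0), np.float64(0.0), [-0.68, 0.87, 0.01, 1.6, 0.18, 0.43, -2.04])]
grasp 30 [(np.float64(0.0), np.float64(0.0), [-0.95, 1.0, 0.65, 1.52, -0.74, 0.88, -1.27]), (np.float64(0.0), np.float64(0.0), [-0.85, 0.93, 0.39, 1.52, -0.46, 0.78, -1.49]), (np.float64(0.0), np.float64(0.0), [-0.84, 0.93, 0.39, 1.52, -0.46, 0.78, -1.5])]
hover 0 [(np.float64(0.0), np.float64(0.0), [-1.02, 0.78, 0.6, 1.76, -0.98, 0.31, -1.02]), (np.float64(0.0), np.float64(0.0), [-0.9, 0.72, 0.36, 1.76, -0.37, 0.2, -1.57]), (np.float64(0.0), np.float64(0.0), [-1.01, 0.77, 0.59, 1.76, -0.95, 0.3, -1.04])]
hover 15 [(np.float64(0.0), np.float64(0.0), [-0.73, 0.7, 0.06, 1.69, 0.09, 0.5, -1.98]), (np.float64(0.0), np.float64(0.0), [-1.04, 0.81, 0.69, 1.69, -0.78, 0.63, -1.22]), (np.float64(0.0), np.float64(0.0), [-0.76, 0.7, 0.12, 1.69, 0.01, 0.5, -1.91])]
hover 30 [(np.float64(0.0), np.float64(0.0), [-0.76, 0.73, 0.14, 1.62, -0.14, 0.8, -1.78]), (np.float64(0.0), np.float64(0.0), [-1.01, 0.83, 0.66, 1.62, -0.62, 0.91, -1.34]), (np.float64(0.0), np.float64(0.0), [-0.53, 0.72, -0.29, 1.63, 0.27, 0.83, -2.15])]
```

```bash
python3 - <<'E'
from h import *
for n,u in (('scene0',[(262,125),(350,68),(440,290)]),('side0',[(345,57),(92,160)])):
    s=pickle.load(open(f'pics/{n}.pkl','rb')); print(n,pix2w(s,u).round(3))
E
python3 - <<'E'
from kin import *
v0=np.load('kin.npy')
Rt=R.from_euler('ZYX',[20.6,-30,0],degrees=True); p=np.array([.586,.312,.0745]); F=R.from_matrix(np.diag([1,-1,-1.]))
rng=np.random.default_rng(0); q0=np.array([0.35,0.67,-0.53,2.04,0.62,0.58,0.63])
for d7 in (.2,.26,.311):
  v=v0.copy(); v[0]+=d7-v[3]; v[3]=d7
  for nm,l in (('grasp',[0,.0735,.038]),('hover',[0,.0735,.138])):
   for extra in (0,15,):
    Tg=Rt*R.from_euler('y',extra,degrees=True)*F
    best=[]
    for k in range(12):
        s=q0 if k==0 else np.clip(q0+rng.normal(0,.7,7),lo,hi)
        q,ep,er=ik(v,p+Rt.apply(l),Tg,s,.002); best.append((ep*1000+er,ep,er,q))
    best.sort(key=lambda a:a[0]); print(d7,nm,extra,[(round(b[1]*1000,1),round(b[2],1),b[3].round(2).tolist()) for b in best[:2]])
E
```

```text
scene0 [[ 0.595  0.039  0.581]
 [ 0.319  0.011  0.791]
 [-0.022  0.063  0.372]]
side0 [[ 0.627 -0.043  0.574]
 [ 0.006 -0.063  0.364]]
0.2 grasp 0 [(np.float64(0.0), np.float64(0.0), [-0.79, 0.85, 0.14, 1.87, 2.21, 0.09, 2.15]), (np.float64(0.0), np.float64(0.0), [-0.66, 0.83, -0.09, 1.87, 1.78, 0.24, 2.64])]
0.2 grasp 15 [(np.float64(0.0), np.float64(0.0), [-1.0, 0.96, 0.64, 1.69, -0.97, 0.53, -1.06]), (np.float64(0.0), np.float64(0.0), [-0.87, 0.89, 0.36, 1.69, -0.55, 0.39, -1.41])]
0.2 hover 0 [(np.float64(0.0), np.float64(0.0), [-0.98, 0.7, 0.42, 1.93, -0.98, 0.1, -0.99]), (np.float64(0.0), np.float64(0.0), [-0.97, 0.69, 0.39, 1.93, -0.85, 0.09, -1.12])]
0.2 hover 15 [(np.float64(0.0), np.float64(0.0), [-1.08, 0.79, 0.71, 1.78, -0.84, 0.59, -1.15]), (np.float64(0.0), np.float64(0.0), [-1.13, 0.84, 0.84, 1.78, -0.98, 0.67, -1.03])]
0.26 grasp 0 [(np.float64(0.0), np.float64(0.0), [-0.76, 0.83, 0.06, 1.96, 2.32, 0.19, 2.04]), (np.float64(0.0), np.float64(0.0), [-0.84, 0.85, 0.21, 1.95, 2.93, 0.13, 1.39])]
0.26 grasp 15 [(np.float64(0.0), np.float64(0.0), [-0.74, 0.84, 0.08, 1.74, 0
[... 474 characters left out ...]
.float64(0.0), np.float64(0.0), [-0.88, 0.85, 0.24, 2.03, 3.07, 0.19, 1.24]), (np.float64(0.0), np.float64(0.0), [-0.57, 0.83, -0.3, 2.03, 2.03, 0.45, 2.39])]
0.311 grasp 15 [(np.float64(0.0), np.float64(0.0), [-0.88, 0.86, 0.34, 1.78, -0.57, 0.33, -1.39]), (np.float64(0.0), np.float64(0.0), [-0.88, 0.86, 0.34, 1.78, -0.57, 0.33, -1.39])]
0.311 hover 0 [(np.float64(0.0), np.float64(0.0), [-0.54, 0.64, -0.42, 2.12, 1.73, 0.48, 2.64]), (np.float64(0.0), np.float64(0.0), [-0.54, 0.64, -0.42, 2.12, 1.73, 0.48, 2.64])]
0.311 hover 15 [(np.float64(0.0), np.float64(0.0), [-0.96, 0.69, 0.4, 1.86, -0.45, 0.41, -1.51]), (np.float64(0.0), np.float64(0.0), [-0.92, 0.68, 0.32, 1.86, -0.32, 0.39, -1.63])]
```

```bash
cat > chk.py <<'E'
from kin import *
v0=np.load('kin.npy'); v=v0.copy(); v[0]+=.35-v[3]; v[3]=.35
F=R.from_matrix(np.diag([1,-1,-1.]))
rackR=R.from_euler('ZYX',[20.6,-30,0],degrees=True); rackp=np.array([.586,.312,.0745])
upR=R.from_euler('z',160.5,degrees=True); upp=np.array([.4767,-.030,.060])
def tcp(Rt,p,g,e,depth=.017,dz=0,flip=False):
    Tg=Rt*R.from_euler('y',e,degrees=True)*F
    if flip: Tg=Tg*R.from_euler('z',np.pi)
    tip=p+Rt.apply([g[0],g[1],.07-depth])+np.array([0,0,dz])
    return tip+Tg.apply([0,0,.0115]),Tg
if __name__=='__main__':
    rng=np.random.default_rng(0); q0=np.array([0.0,0.7,0,1.9,0,0.6,0])
    for g in ((0,.0735),(.06,-.0735),(-.06,-.0735)):
      for flip in (False,True):
        for e in (0,10,15,20,30):
            row=[]
            for Rt,p,dz in ((rackR,rackp,0),(rackR,rackp,.08),(upR,upp,0),(upR,upp,.06)):
                P,T=tcp(Rt,p,g,e,dz=dz,flip=flip); best=(9e9,)
                for k in range(8):
                    s=np.clip(q0+rng.normal(0,.5,7),lo,hi); q,ep,er=ik(v,P,T,s,.01)
                    c=ep*1000+er
                    if c<best[0]: best=(c,ep,er,q)
                row.append('%.0fmm %.0fd q6=%.2f q5=%.1f q7=%.1f'%(best[1]*1000,best[2],best[3][5],best[3][4],best[3][6]))
            print(g,flip,e,' | '.join(row))
E
python3 chk.py
```

```text
(0, 0.0735) False 0 15mm 6d q6=0.06 q5=-1.0 q7=-1.0 | 4mm 2d q6=0.06 q5=-1.0 q7=-1.0 | 0mm 0d q6=0.31 q5=0.4 q7=0.9 | 0mm 0d q6=0.44 q5=0.1 q7=1.2
(0, 0.0735) False 10 0mm 0d q6=0.15 q5=-0.9 q7=-1.1 | 0mm 0d q6=0.36 q5=-0.8 q7=-1.2 | 0mm 0d q6=0.87 q5=1.5 q7=-0.3 | 0mm 0d q6=0.16 q5=0.6 q7=0.8
(0, 0.0735) False 15 0mm 0d q6=0.26 q5=-0.3 q7=-1.7 | 0mm 0d q6=0.47 q5=-0.5 q7=-1.5 | 0mm 0d q6=0.88 q5=1.7 q7=-0.5 | 0mm 0d q6=0.21 q5=1.7 q7=-0.4
(0, 0.0735) False 20 0mm 0d q6=0.50 q5=-0.7 q7=-1.3 | 0mm 0d q6=0.75 q5=-0.8 q7=-1.2 | 0mm 0d q6=0.89 q5=1.9 q7=-0.7 | 0mm 0d q6=0.83 q5=1.7 q7=-0.5
(0, 0.0735) False 30 0mm 0d q6=0.94 q5=-0.9 q7=-1.2 | 0mm 0d q6=0.87 q5=0.0 q7=-1.9 | 17mm 4d q6=0.91 q5=3.9 q7=-2.6 | 10mm 2d q6=0.74 q5=4.0 q7=-2.6
(0, 0.0735) True 0 0mm 0d q6=0.72 q5=1.9 q7=-0.6 | 0mm 0d q6=0.90 q5=1.7 q7=-0.3 | 0mm 0d q6=0.31 q5=-0.5 q7=-1.3 | 0mm 0d q6=0.55 q5=-0.7 q7=-1.0
(0, 0.0735) True 10 0mm 0d q6=0.29 q5=1.2 q7=0.0 | 0mm 0d q6=0.46 q5=0.9 q7=0.4 | 5mm 2d q6=0.06 q5=-1.0 q7=-0.8 | 0mm 0d q6=0.22 q5=-1.0 q7=-0.8
(0, 0.0735) True 15 0mm 0d q6=0.28 q5=0.4 q7=0.9 | 0mm 0d q6=0.4
[... 2706 characters left out ...]
 | 0mm 0d q6=1.01 q5=1.9 q7=-0.3 | 0mm 0d q6=0.55 q5=-0.5 q7=-1.5 | 0mm 0d q6=0.65 q5=-0.3 q7=-1.7
(-0.06, -0.0735) True 10 0mm 0d q6=0.91 q5=1.8 q7=-0.1 | 0mm 0d q6=0.44 q5=1.5 q7=0.0 | 0mm 0d q6=0.33 q5=-1.0 q7=-1.1 | 0mm 0d q6=0.44 q5=-0.7 q7=-1.4
(-0.06, -0.0735) True 15 0mm 0d q6=0.41 q5=1.5 q7=0.0 | 0mm 0d q6=0.48 q5=1.1 q7=0.4 | 0mm 0d q6=0.08 q5=-0.8 q7=-1.3 | 0mm 0d q6=0.22 q5=-0.4 q7=-1.7
(-0.06, -0.0735) True 20 0mm 0d q6=0.22 q5=0.6 q7=0.9 | 0mm 0d q6=0.49 q5=0.7 q7=0.8 | 0mm 0d q6=0.38 q5=1.8 q7=2.4 | 0mm 0d q6=0.09 q5=-0.9 q7=-1.2
(-0.06, -0.0735) True 30 0mm 0d q6=0.50 q5=0.0 q7=1.5 | 0mm 0d q6=1.01 q5=0.9 q7=0.7 | 0mm 0d q6=0.68 q5=2.2 q7=1.9 | 17mm 6d q6=0.06 q5=-1.0 q7=-1.2
```

```bash
cat > g2.py <<'E'
import sys
from go import *
import chk
def T(where,e,depth,dz=0,g=(0,.0735)):
    Rt,p=(chk.rackR,chk.rackp) if where=='rack' else (chk.upR,chk.upp)
    return chk.tcp(Rt,p,g,e,depth=depth,dz=dz)
E
python3 - <<'E'
from g2 import *
show([.49,.10,.25],down(36))
P,t=T('rack',12,-.07); print(P.round(3)); show(P,t)
P,t=T('rack',12,.016); print(P.round(3)); 
E
```

```text
t 11.02 pos [ 0.4842 -0.0594  0.1537] heady 70.5 z [ 0.005 -0.002 -1.   ] F [0.5 0.2 3. ] open 0.277 q [ 0.35  0.67 -0.53  2.04  0.62  0.58  0.63]
REL [0.0471, 0.1522, -0.0966] [0.1, 0.32, 34.55]
[0.498 0.357 0.185]
t 11.02 pos [ 0.4842 -0.0594  0.1537] heady 70.5 z [ 0.005 -0.002 -1.   ] F [0.5 0.2 3. ] open 0.277 q [ 0.35  0.67 -0.53  2.04  0.62  0.58  0.63]
REL [0.1257, 0.3976, -0.0318] [-21.54, 8.14, 138.58]
[0.538 0.373 0.11 ]
```

>>> send_rows:
  moves: [0, 0.01, -0.03, 0, 0, 7, 0.01, 0.04, -0.06, 0, 0, 14, 0.02, 0.08, -0.085, 0, 0, 21, 0.035, 0.115, -0.1, 0, 0, 28, 0.045, 0.15, -0.1, 0, 0, 35]
  claw: 0

```text
clock: 11.43
tool_pos: [0.4921, 0.0965, 0.2563]
eef_rot: [0.461, 0.887, 0.002, 0.005]
contact_force: [0.8, -0.3, -0.1]
opening: 0.5
```

```bash
python3 go.py .49 .2 .26 1; python3 go.py .48 .29 .26 -34
```

```text
t 11.43 pos [0.4921 0.0965 0.2563] heady 35.0 z [ 0.011 -0.001 -1.   ] F [ 0.8 -0.3 -0.1] open 0.500 q [ 0.    0.51 -0.45  1.9   0.31  0.79 -0.  ]
REL [0.086, 0.0577, -0.0039] [0.56, 0.26, 34.04]
t 11.43 pos [0.4921 0.0965 0.2563] heady 35.0 z [ 0.011 -0.001 -1.   ] F [ 0.8 -0.3 -0.1] open 0.500 q [ 0.    0.51 -0.45  1.9   0.31  0.79 -0.  ]
REL [0.1654, 0.1012, -0.0041] [0.64, 0.08, 69.04]
```

>>> send_rows:
  moves: [0.02, 0.014, 0, 0.1, 0, 7, 0.04, 0.028, 0, 0.2, 0, 14, 0.06, 0.042, 0, 0.3, 0, 21, 0.08, 0.055, 0, 0.4, 0, 28, 0.1, 0.066, 0, 0.5, 0, 35]

```text
clock: 11.85
tool_pos: [0.4886, 0.2175, 0.256]
eef_rot: [0.709, 0.705, -0.001, 0.002]
contact_force: [0.2, 0.0, 0.1]
opening: 0.498
```

```bash
python3 - <<'E'
from g2 import *
s=snap('wrist','wrist9')
show([.47,.31,.25],down(-35))
P,t=T('rack',12,-.09); print(P.round(3)); show(P,t)
E
```

```text
t 11.90 pos [0.4873 0.2241 0.2563] heady -0.2 z [ 0.003  0.002 -1.   ] F [-0.2  4.7  1.3] open 0.500 q [-0.35  0.54 -0.26  1.8   0.18  0.82 -0.71]
REL [0.0858, -0.0177, 0.0064] [0.12, -0.14, 34.78]
[0.489 0.354 0.202]
t 11.90 pos [0.4873 0.2241 0.2563] heady -0.2 z [ 0.003  0.002 -1.   ] F [-0.2  4.7  1.3] open 0.500 q [-0.35  0.54 -0.26  1.8   0.18  0.82 -0.71]
REL [0.1297, 0.0006, 0.0544] [-10.79, 15.58, 68.59]
```

View pics/wrist9.png

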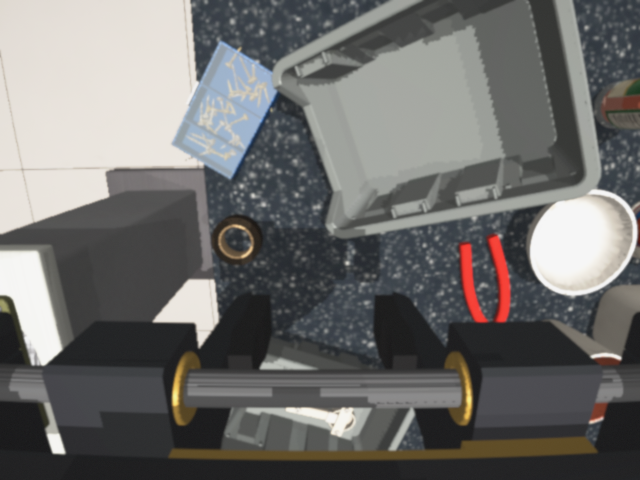

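```bash
cat > fitr.py <<'E'
from tote import *
def local_pts(s,p,Rt,pad=.008,k=3000,seed=0):
    W=cloud(s); L=(W-p)@Rt.as_matrix(); ok=(s['depth']>0)&(abs(L[...,0])<.103+pad)&(abs(L[...,1])<.078+pad)&(L[...,2]>-.004)&(L[...,2]<.07+pad)
    # inside the flaring shell only
    Q=W[ok]; return Q[np.random.default_rng(seed).choice(len(Q),min(k,len(Q)),replace=False)]
E
python3 - <<'E'
from fitr import *
s=pickle.load(open('pics/wrist9.pkl','rb')); p=np.array([.586,.312,.0745]); e=(20.6,-30,0)
for it in range(2):
    Q=local_pts(s,p,R.from_euler('ZYX',e,degrees=True)); f=fit(Q,p,e); print(len(Q),[np.round(a,4) for a in f]); p,e=f[0],f[1]
s2=pickle.load(open('pics/scene0.pkl','rb')); s3=pickle.load(open('pics/side0.pkl','rb'))
Rt=R.from_euler('ZYX',e,degrees=True)
for nm,ss in (('scene',s2),('side',s3)):
    Q=local_pts(ss,p,Rt); print(nm,len(Q),[np.round(a,4) for a in fit(Q,p,e)])
# independent direct estimate: floor plane & rim edge
W=cloud(s); L=(W-p)@Rt.as_matrix()*1000
m=(abs(L[...,0])<70)&(abs(L[...,1])<45)&(abs(L[...,2]-3)<10); print('floor z',np.median(L[m][:,2]),m.sum())
m=(abs(L[...,2]-70)<4)&(abs(L[...,0])<60)&(L[...,1]<0); print('-y rim y range',np.percentile(L[m][:,1],[2,50,98]),'z',np.median(L[m][:,2]))
m=(abs(L[...,2]-70)<4)&(abs(L[...,0])<60)&(L[...,1]>0)&(L[...,1]<90); print('+y rim y range',np.percentile(L[m][:,1],[2,50,98]) if m.any() else None)
m=(abs(L[...,2]-70)<4)&(abs(L[...,1])<60)&(L[...,0]>60)&(L[...,0]<115); print('+x rim',np.percentile(L[m][:,0],[2,50,98]))
E
```

```text
3000 [array([0.5864, 0.3122, 0.0753]), array([ 20.2099, -29.8665,  -0.164 ]), np.float64(0.0019), np.float64(0.4998)]
3000 [array([0.5864, 0.3122, 0.0753]), array([ 20.2099, -29.8665,  -0.164 ]), np.float64(0.0019), np.float64(0.4998)]
scene 3000 [array([0.5849, 0.3158, 0.0743]), array([ 19.2812, -29.8594,   0.8287]), np.float64(0.0026), np.float64(0.9906)]
side 1704 [array([0.5893, 0.3094, 0.076 ]), array([ 21.2593, -29.8773,  -0.2809]), np.float64(0.0026), np.float64(0.9986)]
floor z 2.7705274973032443 18765
-y rim y range [-78.35233505 -73.02880423 -69.09872616] z 70.24496317693264
+y rim y range [68.09721584 71.94615316 77.12138247]
+x rim [ 94.29397119  98.60797115 102.9989903 ]
```

```bash
sed -i "s/\[20.6,-30,0\]/[20.2,-29.9,0]/; s/\[.586,.312,.0745\]/[.5864,.3122,.0753]/" chk.py; python3 - <<'E'
from g2 import *
P,t=T('rack',12,-.09); print(P.round(3)); show(P,t)
P,t=T('rack',24,-.11); show(P,t)
E
```

```text
[0.489 0.355 0.203]
t 11.90 pos [0.4873 0.2241 0.2563] heady -0.2 z [ 0.003  0.002 -1.   ] F [-0.2  4.7  1.3] open 0.500 q [-0.35  0.54 -0.26  1.8   0.18  0.82 -0.71]
REL [0.1307, 0.0015, 0.0535] [-10.79, 15.46, 68.99]
t 11.90 pos [0.4873 0.2241 0.2563] heady -0.2 z [ 0.003  0.002 -1.   ] F [-0.2  4.7  1.3] open 0.500 q [-0.35  0.54 -0.26  1.8   0.18  0.82 -0.71]
REL [0.1264, -0.01, 0.0366] [-3.51, 4.98, 69.52]
```

>>> send_rows:
  moves: [0.02, 0, 0, -1, 1.5, 6.9, 0.045, 0, 0, -2, 3, 13.8, 0.07, 0, 0, -3.2, 4.5, 20.7, 0.095, 0, 0.005, -4.3, 6.1, 27.6, 0.115, 0, 0.01, -5.4, 7.7, 34.5]

```text
clock: 12.32
tool_pos: [0.4878, 0.3406, 0.2467]
eef_rot: [0.883, 0.462, 0.082, -0.014]
contact_force: [-0.1, 0.2, 0.1]
opening: 0.5
```

```bash
python3 - <<'E'
from g2 import *
P,t=T('rack',12,-.08); print(P.round(3)); show(P,t)
E
```

```text
[0.494 0.357 0.194]
t 12.32 pos [0.4878 0.3406 0.2467] heady -35.0 z [ 0.131  0.101 -0.986] F [-0.1  0.2  0.1] open 0.500 q [-0.65  0.55 -0.06  1.81  0.07  0.61 -1.36]
REL [0.0083, -0.0066, 0.054] [-5.42, 7.66, 34.51]
```

>>> send_rows:
  moves: [0.002, -0.001, 0.01, -1.1, 1.5, 6.9, 0.004, -0.002, 0.02, -2.2, 3, 13.8, 0.005, -0.004, 0.03, -3.3, 4.6, 20.7, 0.007, -0.005, 0.04, -4.4, 6.1, 27.6, 0.008, -0.006, 0.05, -5.4, 7.7, 34.5]

```text
clock: 12.73
tool_pos: [0.4939, 0.355, 0.1981]
eef_rot: [0.973, 0.173, 0.154, -0.027]
contact_force: [-0.8, 0.2, -0.1]
opening: 0.502
```

```bash
python3 - <<'E'
from g2 import *
snap('wrist','wrist10'); snap('scene','scene10')
P,t=T('rack',12,.016); print(P.round(3)); show(P,t)
s=pickle.load(open('pics/scene10.pkl','rb')); cv2.imwrite('pics/scene10a.png',cv2.resize(s['image'][200:370,130:360][...,::-1],(800,591),interpolation=cv2.INTER_CUBIC))
E
```

```text
[0.539 0.373 0.111]
t 12.83 pos [0.4912 0.3555 0.1962] heady -69.4 z [ 0.284  0.104 -0.953] F [-0.3 -0.6 -0.5] open 0.497 q [-0.92  0.62  0.23  1.98 -0.07  0.27 -1.89]
REL [0.0229, 0.0002, 0.0965] [0.02, 0.28, 0.45]
```

View pics/wrist10.png

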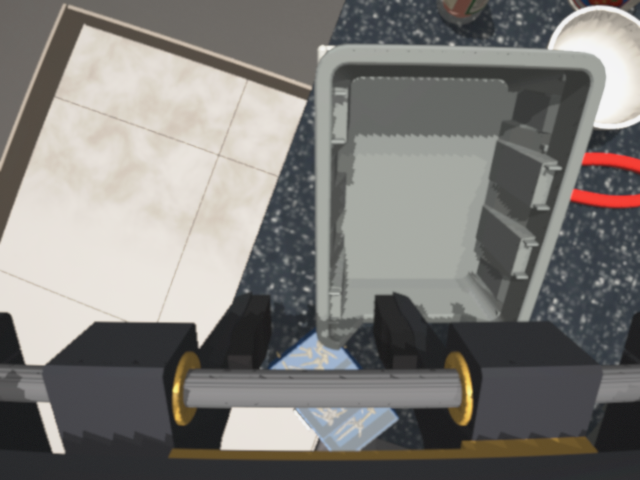

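View pics/scene10a.png

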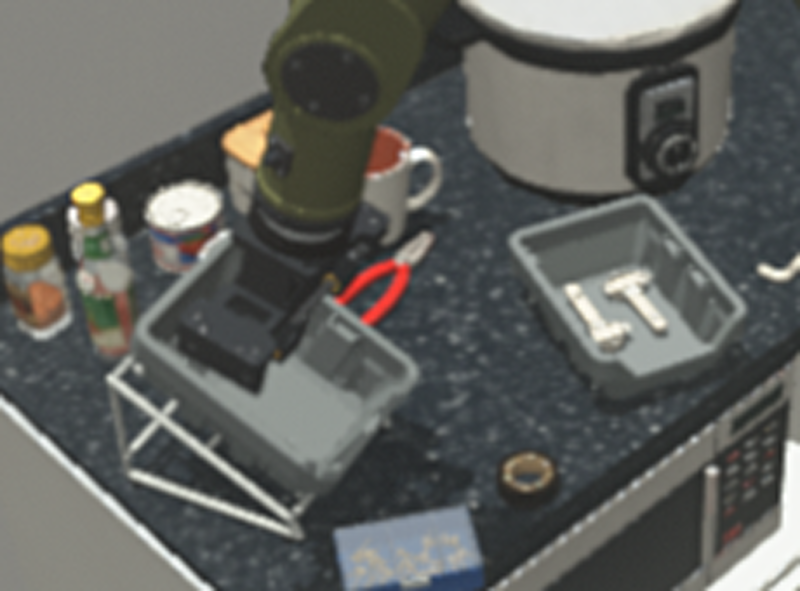

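```bash
python3 - <<'E'
from fitr import *
s=pickle.load(open('pics/wrist10.pkl','rb')); W=cloud(s)
p=np.array([.4939,.355,.1981]); R0=R.from_quat([.973,.173,.154,-.027]); L=(W-p)@R0.as_matrix()*1000
m=(s['depth']>0)&(abs(L[...,0])<14)&(abs(L[...,1])<45)&(abs(L[...,2])<60)&(s['image'].max(-1)<90)
Q=L[m]
for a,b in ((-45,-10),(10,45)):
    t=Q[(Q[:,1]>a)&(Q[:,1]<b)]; print('tips maxz',np.percentile(t[:,2],[90,98,100]).round(1),'x',np.percentile(t[:,0],[1,50,99]).round(1),'y',np.percentile(t[t[:,2]>-30][:,1],[1,50,99]).round(1))
pt=np.array([.5864,.3122,.0753]); e=(20.2,-29.9,0)
Q=local_pts(s,pt,R.from_euler('ZYX',e,degrees=True)); f=fit(Q,pt,e); print(len(Q),[np.round(a,4) for a in f])
E
```

```text
tips maxz [-19.2 -13.  -10.3] x [-7.2  9.8 11.9] y [-36.1 -26.7 -22.7]
tips maxz [-20.  -13.6 -10.2] x [-7.6  9.8 11.9] y [20.8 25.1 35. ]
3000 [array([0.5868, 0.3122, 0.0754]), array([ 20.1325, -30.0684,  -0.1058]), np.float64(0.0019), np.float64(0.5685)]
```

>>> send_rows:
  moves: [0.008, 0, 0.01, 0, 0, 0, 0.015, 0, 0.025, 0, 0, 0, 0.02, 0, 0.04, 0, 0.2, 0.4, 0.023, 0, 0.055, 0, 0.3, 0.4, 0.023, 0, 0.068, 0, 0.3, 0.4]

```text
clock: 13.25
tool_pos: [0.5336, 0.3703, 0.1382]
eef_rot: [0.972, 0.174, 0.154, -0.028]
contact_force: [0.2, -0.4, -1.0]
opening: 0.503
```

```bash
python3 - <<'E'
from g2 import *
snap('wrist','wrist11')
P,t=T('rack',12,.016); print(P.round(3)); show(P,t)
E
```

```text
[0.539 0.373 0.111]
t 13.30 pos [0.5324 0.3696 0.1356] heady -69.7 z [ 0.287  0.105 -0.952] F [ 0.8 -0.6 -1.6] open 0.497 q [-0.85  0.76  0.19  1.9  -0.08  0.2  -1.87]
REL [-0.0004, -0.0011, 0.0255] [0.05, 0.09, 0.11]
```

View pics/wrist11.png

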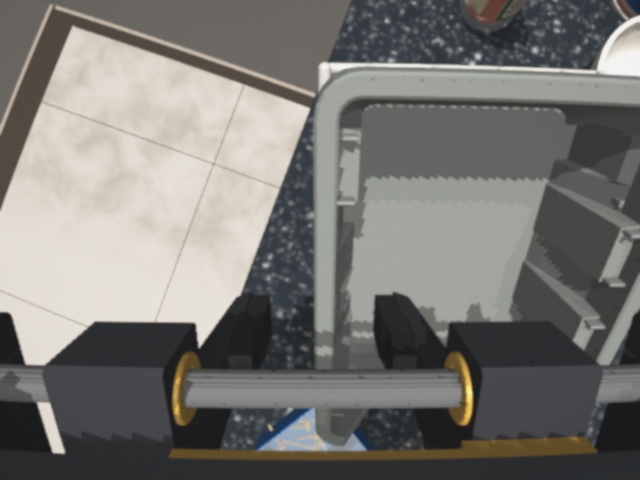

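>>> send_rows:
  moves: [0, -0.001, 0.007, 0, 0, 0, 0, -0.001, 0.014, 0, 0, 0, 0, -0.001, 0.02, 0, 0, 0, 0, -0.001, 0.025, 0, 0, 0, 0, -0.001, 0.025, 0, 0, 0]

```text
clock: 13.72
tool_pos: [0.539, 0.373, 0.111]
eef_rot: [0.973, 0.174, 0.152, -0.026]
contact_force: [0.8, -0.2, 0.6]
opening: 0.499
```

>>> send_rows:
  moves: [0, 0, 0, 0, 0, 0, 0, 0, 0, 0, 0, 0, 0, 0, 0, 0, 0, 0, 0, 0, 0, 0, 0, 0, 0, 0, 0, 0, 0, 0]
  claw: 1
  grip_force: 60

```text
clock: 14.13
tool_pos: [0.5391, 0.3731, 0.1113]
eef_rot: [0.972, 0.174, 0.152, -0.026]
contact_force: [0.4, -0.4, -0.8]
opening: 0.144
```

```bash
python3 - <<'E'
from g2 import *
P,t=T('rack',12,.016); print(P.round(3)); show(P,t)
E
```

```text
[0.539 0.373 0.111]
t 14.13 pos [0.5391 0.3731 0.1113] heady -69.7 z [ 0.287  0.104 -0.952] F [ 0.4 -0.4 -0.8] open 0.144 q [-0.84  0.81  0.18  1.89 -0.08  0.16 -1.87]
REL [-0.0, 0.0, 0.0001] [0.06, 0.13, 0.15]
```

>>> send_rows:
  moves: [0, 0, 0, 0, 0, 0, 0, 0, 0, 0, 0, 0, 0, 0, 0, 0, 0, 0, -0.001, 0, -0.005, 0, 0, 0, -0.003, 0, -0.015, 0, 0, 0]

```text
clock: 14.55
tool_pos: [0.5316, 0.3703, 0.1241]
eef_rot: [0.973, 0.174, 0.151, -0.026]
contact_force: [-0.0, 0.5, -0.8]
opening: 0.092
```

>>> send_rows:
  moves: [-0.002, 0, -0.01, 0, 0, 0, -0.004, 0, -0.02, 0, 0, 0, -0.007, 0, -0.035, 0, 0, 0, -0.011, 0, -0.053, 0, 0, 0, -0.015, 0, -0.073, 0, 0, 0]

```text
clock: 14.97
tool_pos: [0.4964, 0.3573, 0.1902]
eef_rot: [0.973, 0.174, 0.151, -0.026]
contact_force: [-0.5, 0.5, -1.1]
opening: 0.096
```

```bash
python3 - <<'E'
from fitr import *
from g2 import *
snap('wrist','wrist12'); snap('scene','scene12')
show([.49,.35,.25],down(-69))
s=pickle.load(open('pics/scene12.pkl','rb')); cv2.imwrite('pics/scene12a.png',cv2.resize(s['image'][180:370,130:360][...,::-1],(726,600),interpolation=cv2.INTER_CUBIC))
E
```

```text
t 15.07 pos [0.497  0.3582 0.1923] heady -69.6 z [ 0.288  0.107 -0.952] F [ 0.4  0.7 -1.4] open 0.096 q [-0.91  0.64  0.23  1.97 -0.08  0.26 -1.89]
REL [0.0088, 0.0053, -0.0578] [0.11, -17.89, -0.64]
```

View pics/wrist12.png

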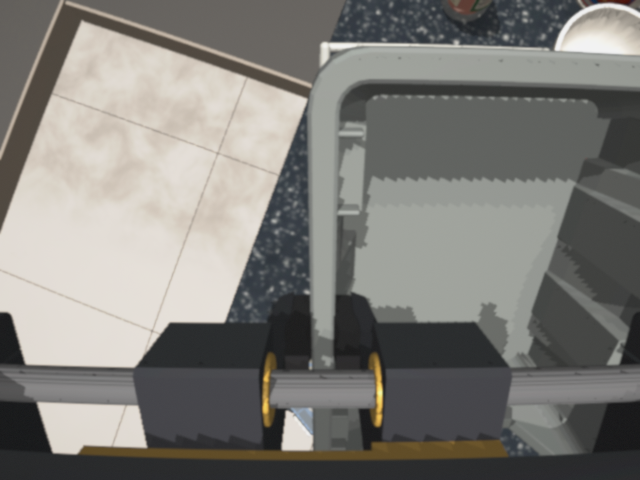

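View pics/scene12a.png

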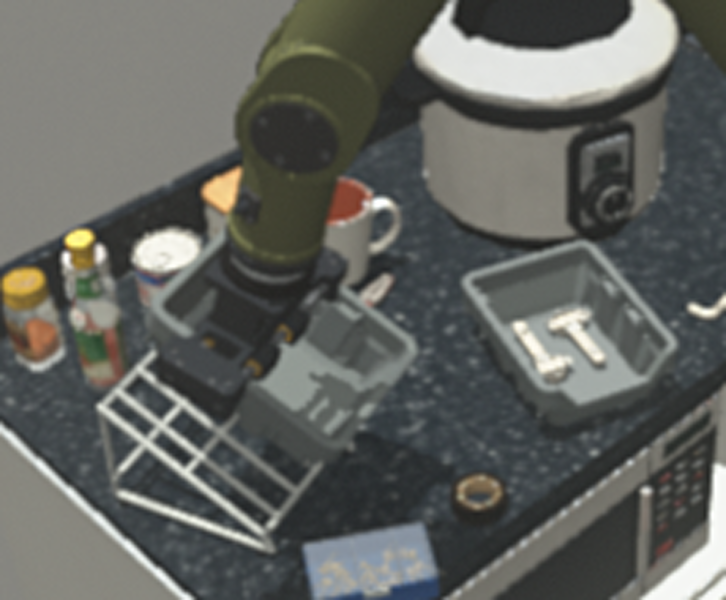

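```bash
cat > hand.py <<'E'
from fitr import *
import chk
def fit_hand(s,tp,tq,e=12,depth=.016,rel0=None):
    """tote pose rel to tool: fit. returns (p,R) tote in tool"""
    R0=R.from_quat(tq); 
    if rel0 is None:
        Tg=R.from_euler('y',e,degrees=True)*chk.F; tcp=np.array([0,.0735,.07-depth])+Tg.apply([0,0,.0115])
        Rr=Tg.inv(); pr=-Rr.apply(tcp)
    else: pr,Rr=rel0
    p=np.array(tp)+R0.apply(pr); Rt=R0*Rr
    for _ in range(2):
        W=cloud(s); L=(W-p)@Rt.as_matrix(); LT=(W-np.array(tp))@R0.as_matrix()
        ok=(s['depth']>0)&(abs(L[...,0])<.11)&(abs(L[...,1])<.085)&(L[...,2]>-.004)&(L[...,2]<.076)&~((abs(LT[...,0])<.04)&(LT[...,2]<0.0)&(abs(LT[...,1])>.004)&(LT[...,2]>-.2)&(s['image'].max(-1)<80))
        Q=W[ok]; Q=Q[np.random.default_rng(0).choice(len(Q),min(3500,len(Q)),replace=False)]
        f=fit(Q,p,Rt.as_euler('ZYX',degrees=True)); p=f[0]; Rt=R.from_euler('ZYX',f[1],degrees=True)
    return (R0.inv().apply(p-tp),R0.inv()*Rt),f,(pr,Rr)
E
python3 - <<'E'
from hand import *
s=pickle.load(open('pics/wrist12.pkl','rb'))
(p,Rr),f,(p0,R0)=fit_hand(s,[.4964,.3573,.1902],[.973,.174,.151,-.026])
print('expected',p0.round(4),'fit',p.round(4),'diff rot deg',(R0.inv()*Rr).as_rotvec(degrees=True).round(2)); print([np.round(a,4) for a in f])
E
```

```text
expected [0.0112 0.0735 0.0413] fit [0.0122 0.0718 0.0418] diff rot deg [ 0.46 -0.25 -0.87]
[array([0.5441, 0.2983, 0.1542]), array([ 19.3152, -29.8683,   0.8298]), np.float64(0.0018), np.float64(0.5218)]
```

```bash
python3 - <<'E'
from h import *
A=[]
for n in ('scene0','side0','wrist0','wrist3','scene12'):
    s=pickle.load(open(f'pics/{n}.pkl','rb')); W=cloud(s)
    m=(s['depth']>0)&(W[...,0]>.5)&(W[...,0]<.75)&(W[...,1]>-.4)&(W[...,1]<.35)&(W[...,2]>.08)&(W[...,2]<.4)&(s['image'].min(-1)>110); A.append(W[m])
A=np.vstack(A)
for y in np.arange(-.32,.34,.04):
    t=A[(A[:,1]>y)&(A[:,1]<y+.04)]
    if len(t)>10: print('y %.2f'%y,len(t),'xmin',np.percentile(t[:,0],1).round(3),'zmax',t[:,2].max().round(3))
E
```

```text
y -0.32 707 xmin 0.571 zmax 0.259
y -0.28 613 xmin 0.561 zmax 0.261
y -0.24 611 xmin 0.56 zmax 0.316
y -0.20 839 xmin 0.544 zmax 0.321
y -0.16 1395 xmin 0.585 zmax 0.262
y -0.12 1919 xmin 0.62 zmax 0.251
y -0.04 489 xmin 0.543 zmax 0.347
y -0.00 5292 xmin 0.563 zmax 0.344
y 0.04 405 xmin 0.725 zmax 0.102
y 0.20 278 xmin 0.501 zmax 0.215
y 0.24 377 xmin 0.506 zmax 0.267
y 0.28 342 xmin 0.501 zmax 0.27
y 0.32 195 xmin 0.575 zmax 0.271
```

```bash
cat > way.py <<'E'
import sys
from go import *
import json
REL=None
try:
    d=json.load(open('rel.json')); REL=(np.array(d['p']),R.from_quat(d['q']))
except Exception: pass
def tool_for(c,yaw,pitch=0,roll=0):
    Rt=R.from_euler('ZYX',[yaw,pitch,roll],degrees=True); Rg=Rt*REL[1].inv(); return np.array(c)-Rg.apply(REL[0]),Rg
if __name__=='__main__':
    v=list(map(float,sys.argv[1:])); p,g=tool_for(v[:3],*v[3:]); print('tool tgt',p.round(4)); show(p,g)
E
python3 - <<'E'
from hand import *; import json
s=pickle.load(open('pics/wrist12.pkl','rb'))
(p,Rr),f,_=fit_hand(s,[.4964,.3573,.1902],[.973,.174,.151,-.026]); json.dump({'p':p.tolist(),'q':Rr.as_quat().tolist()},open('rel.json','w'))
E
python3 way.py .53 .27 .24 50 -20; python3 way.py .52 .22 .24 90 0
```

```text
tool tgt [0.4628 0.3021 0.2789]
t 15.07 pos [0.497  0.3582 0.1923] heady -69.6 z [ 0.288  0.107 -0.952] F [ 0.4  0.7 -1.4] open 0.096 q [-0.91  0.64  0.23  1.97 -0.08  0.26 -1.89]
REL [-0.0225, 0.0408, -0.0982] [6.05, -9.71, -29.75]
tool tgt [0.4479 0.2158 0.2829]
t 15.07 pos [0.497  0.3582 0.1923] heady -69.6 z [ 0.288  0.107 -0.952] F [ 0.4  0.7 -1.4] open 0.096 q [-0.91  0.64  0.23  1.97 -0.08  0.26 -1.89]
REL [-0.0631, 0.1165, -0.1155] [3.11, -25.92, -71.17]
```

>>> send_rows:
  moves: [-0.002, 0.004, -0.025, 0.6, -1, -3, -0.006, 0.01, -0.05, 2, -3, -10, -0.012, 0.02, -0.07, 3.4, -5.5, -17, -0.018, 0.03, -0.087, 4.8, -7.5, -23.5, -0.022, 0.04, -0.098, 6, -9.7, -29.7]

```text
clock: 15.48
tool_pos: [0.4627, 0.3019, 0.2806]
eef_rot: [0.901, 0.429, 0.064, -0.023]
contact_force: [0.8, 0.2, -1.3]
opening: 0.094
```

```bash
python3 way.py .52 .23 .25 82 0
```

```text
tool tgt [0.448  0.2359 0.2929]
t 15.48 pos [0.4627 0.3019 0.2806] heady -39.1 z [ 0.095  0.096 -0.991] F [ 0.8  0.2 -1.3] open 0.094 q [-0.6   0.47 -0.07  1.85  0.02  0.69 -1.36]
REL [-0.0584, 0.0304, -0.0199] [-0.95, -19.13, -32.08]
```

>>> send_rows:
  moves: [-0.01, 0.005, -0.005, -0.2, -3.6, -6, -0.022, 0.011, -0.01, -0.4, -7.2, -12, -0.034, 0.018, -0.014, -0.6, -10.8, -18, -0.046, 0.024, -0.018, -0.8, -14.4, -24, -0.058, 0.03, -0.02, -1, -18, -30]

```text
clock: 15.9
tool_pos: [0.4488, 0.2355, 0.2934]
eef_rot: [0.757, 0.646, -0.069, 0.07]
contact_force: [0.5, -0.5, -2.1]
opening: 0.096
```

```bash
python3 way.py .51 .18 .22 116 0
```

```text
tool tgt [0.4471 0.1446 0.2629]
t 15.90 pos [0.4488 0.2355 0.2934] heady -9.0 z [-0.015 -0.195 -0.981] F [ 0.5 -0.5 -2.1] open 0.096 q [-0.59  0.51 -0.13  1.74  0.23  1.05 -1.  ]
REL [-0.0824, 0.012, 0.0477] [-6.87, -0.56, -35.19]
```

>>> send_rows:
  moves: [-0.014, 0.002, 0.006, -1.3, 0, -6.8, -0.03, 0.004, 0.015, -2.6, 0, -13.6, -0.046, 0.007, 0.025, -4, 0, -20.4, -0.064, 0.01, 0.036, -5.4, 0, -27.5, -0.082, 0.012, 0.047, -6.8, -0.5, -34.5]

```text
clock: 16.32
tool_pos: [0.4473, 0.1442, 0.263]
eef_rot: [0.524, 0.845, -0.052, 0.093]
contact_force: [0.6, -1.4, -0.9]
opening: 0.101
```

```bash
python3 way.py .49 .08 .20 148 0;  python3 way.py .4767 .0 .18 160.5 0
```

```text
tool tgt [0.4554 0.0166 0.2429]
t 16.32 pos [0.4473 0.1442 0.263 ] heady 26.5 z [ 0.103 -0.185 -0.977] F [ 0.6 -1.4 -0.9] open 0.101 q [-0.4   0.44 -0.24  2.    0.45  0.78 -0.49]
REL [-0.1109, -0.0499, 0.0441] [-6.77, 0.23, -31.69]
tool tgt [ 0.4566 -0.0694  0.2229]
t 16.32 pos [0.4473 0.1442 0.263 ] heady 26.5 z [ 0.103 -0.185 -0.977] F [ 0.6 -1.4 -0.9] open 0.101 q [-0.4   0.44 -0.24  2.    0.45  0.78 -0.49]
REL [-0.1826, -0.0873, 0.0797] [-9.42, 0.35, -43.91]
```

>>> send_rows:
  moves: [-0.018, -0.007, 0.005, -1.3, 0, -6.4, -0.038, -0.016, 0.013, -2.7, 0, -12.8, -0.06, -0.027, 0.023, -4, 0, -19.2, -0.084, -0.038, 0.034, -5.4, 0.1, -25.6, -0.11, -0.049, 0.044, -6.8, 0.2, -31.7]

```text
clock: 16.73
tool_pos: [0.4554, 0.0174, 0.2424]
eef_rot: [0.263, 0.959, -0.024, 0.104]
contact_force: [2.1, -0.8, -1.3]
opening: 0.093
```

```bash
python3 way.py .4767 .0 .17 160.5 0;  python3 way.py .4767 -0.03 .13 160.5 0
```

```text
tool tgt [ 0.4566 -0.0694  0.2129]
t 16.73 pos [0.4554 0.0174 0.2424] heady 59.3 z [ 0.187 -0.101 -0.977] F [ 2.1 -0.8 -1.3] open 0.093 q [-0.    0.41 -0.35  2.2   0.64  0.49  0.16]
REL [-0.0381, -0.0742, 0.0379] [-2.52, 0.14, -11.78]
tool tgt [ 0.4566 -0.0994  0.1729]
t 16.73 pos [0.4554 0.0174 0.2424] heady 59.3 z [ 0.187 -0.101 -0.977] F [ 2.1 -0.8 -1.3] open 0.093 q [-0.    0.41 -0.35  2.2   0.64  0.49  0.16]
REL [-0.0446, -0.1004, 0.08] [-2.52, 0.14, -11.78]
```

>>> send_rows:
  moves: [-0.008, -0.02, 0.012, -0.6, 0, -2.6, -0.018, -0.04, 0.028, -1.2, 0, -5.4, -0.028, -0.062, 0.046, -1.8, 0, -8.2, -0.038, -0.084, 0.062, -2.4, 0, -11, -0.044, -0.1, 0.078, -2.5, 0.1, -11.8]

```text
clock: 17.15
tool_pos: [0.4553, -0.1016, 0.1741]
eef_rot: [0.162, 0.981, -0.014, 0.106]
contact_force: [0.1, -0.5, -1.1]
opening: 0.095
```

```bash
python3 way.py .4767 -0.03 .10 160.5 0; python3 - <<'E'
from hand import *
for n in ('scene','side'): snap(n,n+'13')
st=r.get_state(); tp=st['tool_pos']; tq=st['eef_rot']
w=snap('wrist','wrist13')
import json; d=json.load(open('rel.json'))
(p,Rr),f,_=fit_hand(w,tp,tq,rel0=(np.array(d['p']),R.from_quat(d['q'])))
print('rel',p.round(4),(R.from_quat(d['q']).inv()*Rr).as_rotvec(degrees=True).round(2)); print('wrist',[np.round(a,4) for a in f])
for n in ('scene','side'):
    s=pickle.load(open(f'pics/{n}13.pkl','rb'))
    im=s['image'][160:340,220:400][...,::-1]; cv2.imwrite(f'pics/{n}13a.png',cv2.resize(im,(600,600),interpolation=cv2.INTER_CUBIC))
E
```

```text
tool tgt [ 0.4566 -0.0994  0.1429]
t 17.15 pos [ 0.4553 -0.1016  0.1741] heady 71.3 z [ 0.204 -0.062 -0.977] F [ 0.1 -0.5 -1.1] open 0.095 q [ 0.23  0.54 -0.21  2.29  0.95  0.19  0.38]
REL [0.0061, 0.0023, 0.0306] [-0.09, 0.03, -0.04]
rel [0.0119 0.0734 0.0416] [ 0.07 -0.06 -0.08]
wrist [array([ 0.4753, -0.0321,  0.1299]), array([160.0562,  -0.2259,   0.3067]), np.float64(0.0018), np.float64(0.5052)]
```

View pics/scene13a.png

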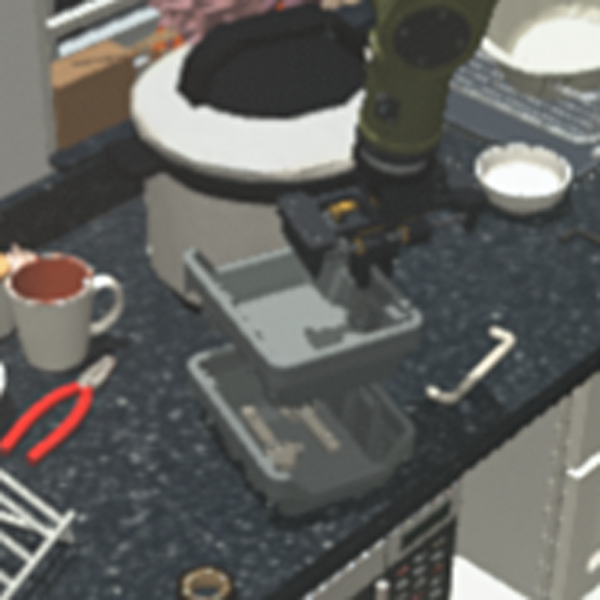

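View pics/wrist13.png

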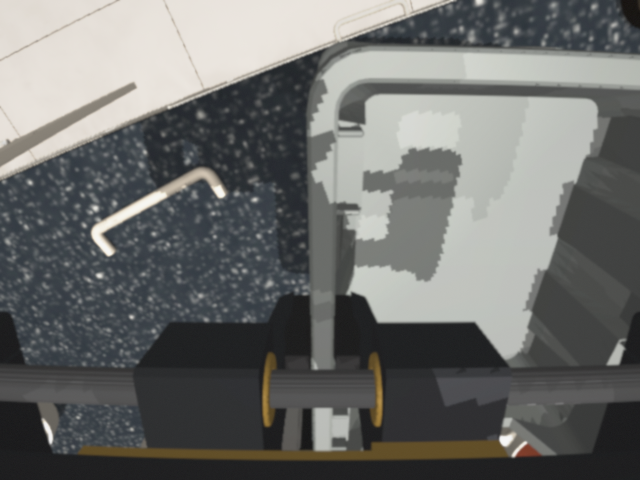

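View pics/side13a.png

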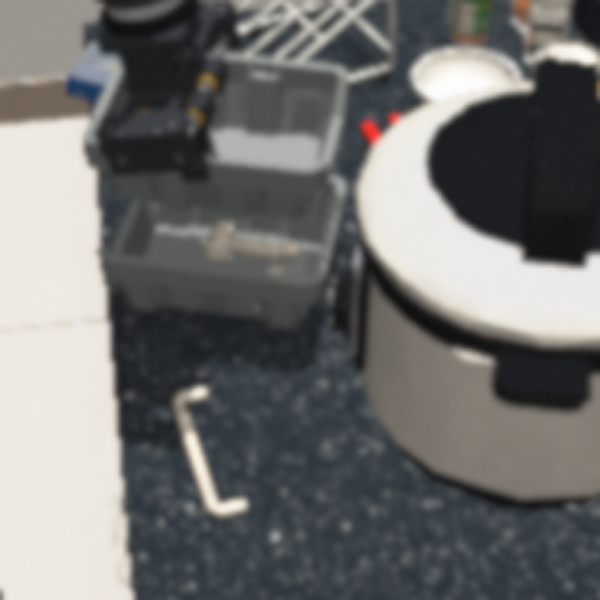

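```bash
python3 - <<'E'
from fitr import *
p=np.array([.4767,-.03,0]); e=(-19.5,0,0)
for n in ('wrist0','wrist6','wrist8','scene10','scene12','scene0','side0'):
    s=pickle.load(open(f'pics/{n}.pkl','rb')); W=cloud(s)
    L=(W-p)@R.from_euler('ZYX',e,degrees=True).as_matrix()
    ok=(s['depth']>0)&(abs(L[...,0])<.112)&(abs(L[...,1])<.088)&(L[...,2]>.022)&(L[...,2]<.078)  # above hinge height
    Q=W[ok]; Q=Q[np.random.default_rng(0).choice(len(Q),min(3500,len(Q)),replace=False)]
    f=fit(Q,p,e,(1,1,0,1,0,0)); 
    m=ok&(abs(L[...,2]-.07)<.003)
    l=L[m]*1000
    a=l[(abs(l[:,0])<60)&(l[:,1]>60)][:,1]; b=l[(abs(l[:,0])<60)&(l[:,1]<-60)][:,1]; c=l[(abs(l[:,1])<50)&(l[:,0]>80)][:,0]
    pc=lambda v: np.percentile(v,[3,50,97]).round(1) if len(v)>20 else None
    print(n,[np.round(x,4) for x in f],'rims +y',pc(a),'-y',pc(b),'+x',pc(c))
E
```

```text
wrist0 [array([ 0.4767, -0.0296,  0.    ]), array([-19.4737,   0.    ,   0.    ]), np.float64(0.002), np.float64(0.7242)] rims +y [69.  73.9 77.9] -y [-77.  -71.7 -68.7] +x [ 94.5  98.7 103. ]
wrist6 [array([ 0.4765, -0.0295,  0.    ]), array([-18.4291,   0.    ,   0.    ]), np.float64(0.0021), np.float64(0.7628)] rims +y [68.3 71.6 76.6] -y [-77.8 -72.9 -69.1] +x [93.3 94.9 99. ]
wrist8 [array([ 0.4762, -0.0302,  0.    ]), array([-19.0311,   0.    ,   0.    ]), np.float64(0.0021), np.float64(0.8353)] rims +y [68.4 72.1 77.2] -y [-77.7 -73.1 -68.9] +x [ 93.2  96.6 101.7]
scene10 [array([ 0.4755, -0.0263,  0.    ]), array([-19.058,   0.   ,   0.   ]), np.float64(0.0026), np.float64(0.9103)] rims +y [69.9 75.5 80.6] -y [-76.4 -70.4 -65.2] +x [ 89.   97.4 105.5]
scene12 [array([ 0.4766, -0.0265,  0.    ]), array([-19.4519,   0.    ,   0.    ]), np.float64(0.0027), np.float64(0.9206)] rims +y [70.4 75.4 79.9] -y [-76.4 -70.3 -62.7] +x [ 90.4  97.1 106. ]
scene0 [array([ 0.4762, -0.0268,  0.    ]), array([-19.1928,   0.    ,   0.    ]), np.float64(0.0026), np.float64(0.8993)] rims +y [70.3 75.4 80.7] -y [-77.3 -70.8 -64.7] +x [ 90.   97.3 105.1]
side0 [array([ 0.4768, -0.0324,  0.    ]), array([-19.7706,   0.    ,   0.    ]), np.float64(0.0026), np.float64(0.8518)] rims +y [65.1 70.1 76.8] -y [-80.5 -75.7 -67.8] +x [ 95.7 100.9 104.7]
```

```bash
cat > relfit.py <<'E'
from fitr import *
def fitbox(s,p,e,free,zlo,zhi,k=3500):
    W=cloud(s); g=s['image'].astype(int); 
    for _ in range(2):
        L=(W-p)@R.from_euler('ZYX',e,degrees=True).as_matrix()
        grey=(g.max(-1)>70)&((g.max(-1)-g.min(-1))<40)
        ok=(s['depth']>0)&grey&(abs(L[...,0])<.112)&(abs(L[...,1])<.088)&(L[...,2]>zlo)&(L[...,2]<zhi)
        Q=W[ok]; Q=Q[np.random.default_rng(0).choice(len(Q),min(k,len(Q)),replace=False)]
        f=fit(Q,p,e,free); p,e=f[0],f[1]
    return f,len(Q)
E
python3 - <<'E'
from relfit import *
for n in ('scene13','side13'):
    s=pickle.load(open(f'pics/{n}.pkl','rb'))
    fl,k=fitbox(s,np.array([.4765,-.03,0]),(-19.3,0,0),(1,1,0,1,0,0),.022,.078)
    fu,k2=fitbox(s,np.array([.4753,-.032,.13]),(160,0,0),(1,1,1,1,1,1),-.002,.078)
    print(n,'lower',fl[0].round(4),fl[1].round(2),k,'upper',fu[0].round(4),fu[1].round(2),k2, 'diff',(fu[0]-fl[0]).round(4))
E
```

```text
scene13 lower [ 0.4762 -0.0274  0.    ] [-19.74   0.     0.  ] 876 upper [ 0.4779 -0.0285  0.1319] [ 1.6108e+02  8.0000e-02 -2.9000e-01] 1985 diff [ 0.0017 -0.0011  0.1319]
side13 lower [ 0.4772 -0.0311  0.    ] [-20.11   0.     0.  ] 883 upper [ 0.4761 -0.037   0.1296] [ 1.6181e+02 -4.0000e-02  1.1000e-01] 1817 diff [-0.0011 -0.0059  0.1296]
```

```bash
python3 - <<'E'
from hand import *
import json; d=json.load(open('rel.json')); w=pickle.load(open('pics/wrist13.pkl','rb'))
(p,Rr),f,_=fit_hand(w,np.array([.4553,-.1016,.1741]),[.162,.981,-.014,.106],rel0=(np.array(d['p']),R.from_quat(d['q'])))
print(p,f[0]); json.dump({'p':p.tolist(),'q':Rr.as_quat().tolist()},open('rel.json','w'))
E
python3 way.py .4765 -0.0300 .074 160.7 0
```

```text
[0.01292694 0.07174373 0.04286286] [ 0.47507695 -0.03222904  0.12996344]
tool tgt [ 0.4566 -0.0995  0.1179]
t 17.30 pos [ 0.4552 -0.1001  0.1738] heady 71.2 z [ 0.202 -0.062 -0.977] F [ 0.4  0.1 -1.5] open 0.095 q [ 0.22  0.54 -0.21  2.29  0.95  0.2   0.37]
REL [0.0107, 0.0007, 0.0549] [-0.24, -0.39, -0.18]
```

```bash
python3 - <<'E'
from hand import *
import json; d=json.load(open('rel.json')); w=pickle.load(open('pics/wrist13.pkl','rb')); st=r.get_state()
(p,Rr),f,_=fit_hand(w,np.array(st['tool_pos']),st['eef_rot'],rel0=(np.array(d['p']),R.from_quat(d['q'])))
print(p,f[0]); json.dump({'p':p.tolist(),'q':Rr.as_quat().tolist()},open('rel.json','w'))
E
python3 way.py .4765 -0.0300 .074 160.7 0
```

```text
[0.0125945  0.07081332 0.04262816] [ 0.47501419 -0.03169845  0.12996761]
tool tgt [ 0.4568 -0.0985  0.1178]
t 17.30 pos [ 0.4552 -0.1001  0.1738] heady 71.2 z [ 0.202 -0.062 -0.977] F [ 0.4  0.1 -1.5] open 0.095 q [ 0.22  0.54 -0.21  2.29  0.95  0.2   0.37]
REL [0.0109, 0.0017, 0.055] [-0.16, -0.32, -0.28]
```

>>> send_rows:
  moves: [0.002, 0.001, 0.011, 0, 0, 0, 0.004, 0.001, 0.022, -0.1, -0.1, -0.1, 0.007, 0.0015, 0.033, -0.1, -0.2, -0.2, 0.009, 0.0015, 0.045, -0.1, -0.3, -0.3, 0.011, 0.0015, 0.055, -0.1, -0.3, -0.3]

```text
clock: 17.72
tool_pos: [0.4508, -0.0989, 0.1284]
eef_rot: [0.158, 0.982, -0.019, 0.098]
contact_force: [-0.6, -0.3, -1.7]
opening: 0.097
```

```bash
python3 way.py .4765 -0.0300 .061 160.7 0; python3 - <<'E'
from relfit import *
for n in ('scene','side','wrist'): snap(n,n+'14')
for n in ('scene14','side14','wrist14'):
    s=pickle.load(open(f'pics/{n}.pkl','rb'))
    if n[0]!='w':
        fl,k=fitbox(s,np.array([.4765,-.03,0]),(-19.3,0,0),(1,1,0,1,0,0),.022,.078); print(n,'lower',fl[0].round(4),fl[1].round(2),k)
    fu,k2=fitbox(s,np.array([.4765,-.03,.074]),(160.5,0,0),(1,1,1,1,1,1),-.002,.078)
    print(n,'upper',fu[0].round(4),fu[1].round(2),k2)
    if n[0]!='w':
        im=s['image'][160:340,220:400][...,::-1]; cv2.imwrite(f'pics/{n}a.png',cv2.resize(im,(600,600),interpolation=cv2.INTER_CUBIC))
E
```

```text
tool tgt [ 0.4568 -0.0985  0.1048]
t 17.72 pos [ 0.4508 -0.0989  0.1284] heady 71.6 z [ 0.186 -0.068 -0.98 ] F [-0.6 -0.3 -1.7] open 0.097 q [ 0.2   0.64 -0.2   2.33  1.66  0.17 -0.33]
REL [-0.0008, 0.0024, 0.0242] [-0.76, -1.08, 0.31]
scene14 lower [ 0.4743 -0.0283  0.    ] [-20.07   0.     0.  ] 630
scene14 upper [ 0.4728 -0.026   0.0854] [161.1   -0.68   0.52] 1953
side14 lower [ 0.4771 -0.0303  0.    ] [-19.41   0.     0.  ] 757
side14 upper [ 0.4739 -0.0332  0.0838] [164.57  -0.66   0.25] 1727
wrist14 upper [ 0.47   -0.0273  0.0837] [160.98  -1.2    0.73] 3500
```

View pics/scene14a.png

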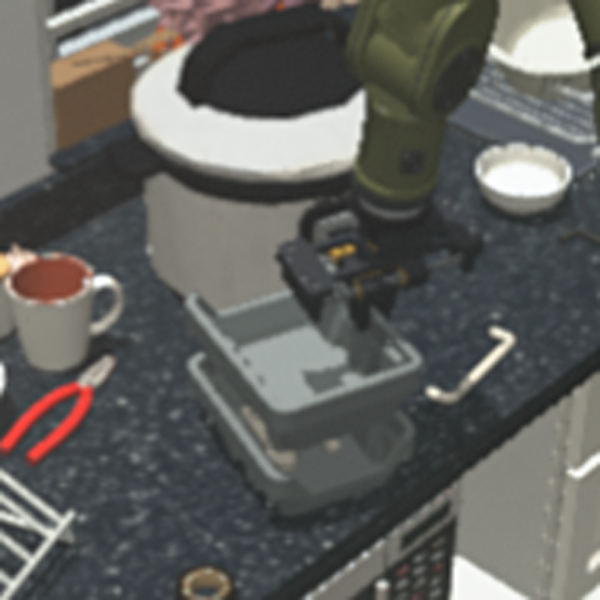

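View pics/side14a.png

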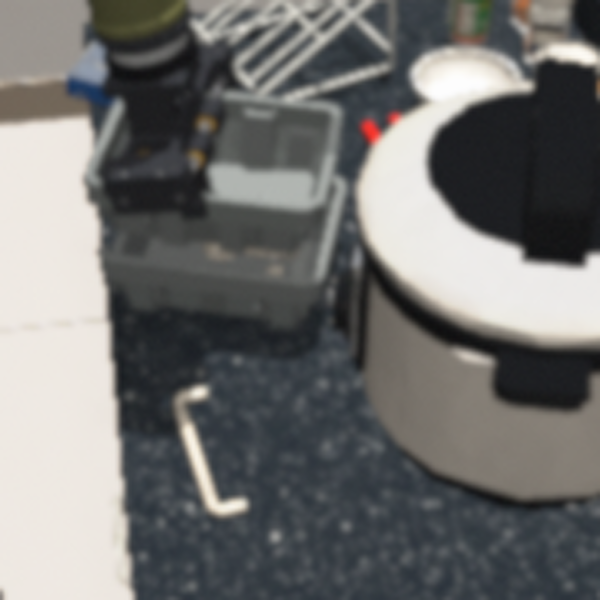

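```bash
python3 way.py .4765 -0.0300 .074 160.7 0
```

```text
tool tgt [ 0.4568 -0.0985  0.1178]
t 17.87 pos [ 0.4496 -0.0993  0.1277] heady 71.6 z [ 0.183 -0.066 -0.981] F [-0.1 -0.3 -1. ] open 0.098 q [ 0.2   0.64 -0.19  2.33  1.64  0.17 -0.32]
REL [-0.0045, 0.0031, 0.011] [-0.72, -1.3, 0.26]
```

>>> send_rows:
  moves: [-0.0045, 0.003, 0.003, -0.7, -1.3, 0.3, -0.0045, 0.003, 0.006, -0.7, -1.3, 0.3, -0.0045, 0.003, 0.009, -0.7, -1.3, 0.3, -0.0045, 0.003, 0.011, -0.7, -1.3, 0.3, -0.0045, 0.003, 0.011, -0.7, -1.3, 0.3]

```text
clock: 18.28
tool_pos: [0.4567, -0.0986, 0.1176]
eef_rot: [0.161, 0.981, -0.014, 0.108]
contact_force: [0.2, 0.3, -1.3]
opening: 0.091
```

```bash
python3 way.py .4765 -0.0300 .074 160.7 0; python3 - <<'E'
from relfit import *
for n in ('scene','wrist'): snap(n,n+'15')
for n in ('scene15','wrist15'):
    s=pickle.load(open(f'pics/{n}.pkl','rb'))
    if n[0]!='w':
        fl,k=fitbox(s,np.array([.4765,-.03,0]),(-19.3,0,0),(1,1,0,1,0,0),.022,.078); print(n,'lower',fl[0].round(4),fl[1].round(2),k)
    fu,k2=fitbox(s,np.array([.4765,-.03,.074]),(160.5,0,0),(1,1,1,1,1,1),-.002,.078)
    print(n,'upper',fu[0].round(4),fu[1].round(2),k2)
E
python3 way.py .4765 -0.0300 .074 160.7 0
```

```text
tool tgt [ 0.4568 -0.0985  0.1178]
t 18.28 pos [ 0.4567 -0.0986  0.1176] heady 71.4 z [ 0.207 -0.062 -0.976] F [ 0.2  0.3 -1.3] open 0.091 q [ 0.29  0.68 -0.33  2.34  1.82  0.26 -0.5 ]
REL [-0.0001, 0.0002, -0.0001] [-0.04, -0.04, -0.04]
scene15 lower [ 0.4696 -0.0249  0.    ] [-19.45   0.     0.  ] 875
scene15 upper [ 0.4792 -0.0255  0.0755] [ 1.6098e+02  1.5000e-01 -3.1000e-01] 1960
wrist15 upper [ 0.4783 -0.0269  0.0749] [1.6104e+02 5.0000e-02 1.3000e-01] 3500
tool tgt [ 0.4568 -0.0985  0.1178]
t 18.38 pos [ 0.4567 -0.0986  0.1178] heady 71.4 z [ 0.207 -0.062 -0.976] F [ 0.2 -0.5 -0.6] open 0.097 q [ 0.29  0.68 -0.33  2.34  1.82  0.26 -0.5 ]
REL [-0.0, 0.0002, 0.0001] [-0.04, -0.02, -0.03]
```

View pics/wrist15.png

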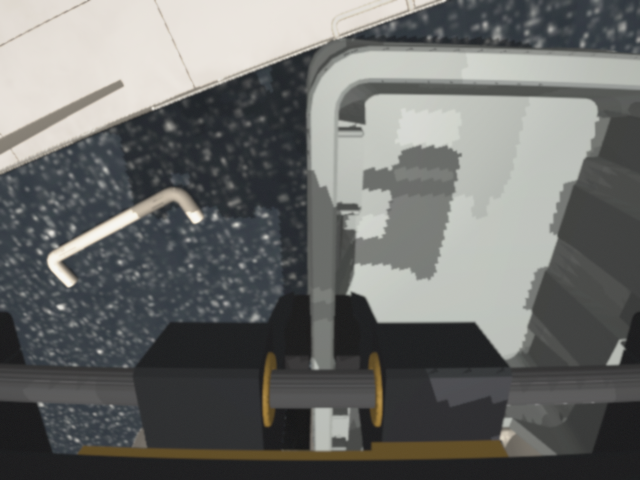

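```bash
python3 - <<'E'
from relfit import *
import json; d=json.load(open('rel.json')); print('rel now',np.round(d['p'],4))
def rims(s,p,e,zr=.07):
    W=cloud(s); L=(W-p)@R.from_euler('ZYX',e,degrees=True).as_matrix()*1000
    l=L[(s['depth']>0)&(abs(L[...,2]-70)<3)&(s['image'].min(-1)>90)]
    pc=lambda v: (len(v),np.percentile(v,[2,50,98]).round(1).tolist()) if len(v)>20 else None
    return '+y',pc(l[(abs(l[:,0])<80)&(l[:,1]>60)&(l[:,1]<88)][:,1]),'-y',pc(l[(abs(l[:,0])<80)&(l[:,1]<-60)&(l[:,1]>-88)][:,1]),'+x',pc(l[(abs(l[:,1])<60)&(l[:,0]>85)&(l[:,0]<112)][:,0])
for n,p in (('wrist13',[.4753,-.032,.13]),('wrist15',[.4765,-.03,.074])):
    s=pickle.load(open(f'pics/{n}.pkl','rb'))
    for dp in (0,.003,-.003):
        fu,k=fitbox(s,np.array(p)+[dp,-dp,0],(160.5,0,0),(1,1,1,1,1,1),-.002,.078); print(n,fu[0].round(4),fu[1].round(2),round(fu[3],4))
    print(rims(s,fu[0],fu[1]))
# pre-grasp expected rel
tp=np.array([.5391,.3731,.1113]); R0=R.from_quat([.972,.174,.152,-.026]); Rt=R.from_euler('ZYX',[20.2,-29.9,0],degrees=True)
print('pregrasp rel',R0.inv().apply(np.array([.5866,.3122,.0754])-tp).round(4))
s=pickle.load(open('pics/wrist8.pkl','rb')); print('lower w8',rims(s,np.array([.4765,-.030,0]),(-19.3,0,0)))
E
```

```text
rel now [0.0126 0.0708 0.0426]
wrist13 [ 0.4757 -0.031   0.1299] [160.13  -0.27   0.23] 0.4179
wrist13 [ 0.4757 -0.031   0.1299] [160.09  -0.25   0.24] 0.4179
wrist13 [ 0.4756 -0.031   0.1299] [160.11  -0.25   0.24] 0.4178
('+y', (6601, [70.1, 74.4, 78.8]), '-y', None, '+x', (9254, [93.3, 97.8, 102.1]))
wrist15 [ 0.4783 -0.0269  0.0749] [1.6104e+02 5.0000e-02 1.3000e-01] 0.419
wrist15 [ 0.4783 -0.0269  0.0749] [1.6104e+02 5.0000e-02 1.4000e-01] 0.419
wrist15 [ 0.4783 -0.0268  0.075 ] [1.611e+02 1.100e-01 1.300e-01] 0.4191
('+y', (6640, [70.3, 74.3, 78.5]), '-y', None, '+x', (9370, [93.9, 98.4, 102.6]))
pregrasp rel [0.0113 0.0735 0.0415]
lower w8 ('+y', (3160, [68.5, 72.6, 77.5]), '-y', (2955, [-77.8, -73.3, -69.0]), '+x', (710, [93.7, 97.6, 102.0]))
```

```bash
python3 - <<'E'
from go import *
st=r.get_state(); R0=R.from_quat(st['eef_rot']); Rz=R.from_euler('z',-0.3,degrees=True)
for z in (-.006,-.012): show(np.array([.4547,-.1005,.1178+z]),Rz*R0)
E
```

```text
t 18.38 pos [ 0.4567 -0.0986  0.1178] heady 71.4 z [ 0.207 -0.062 -0.976] F [ 0.2 -0.5 -0.6] open 0.097 q [ 0.29  0.68 -0.33  2.34  1.82  0.26 -0.5 ]
REL [0.0026, -0.0025, 0.0056] [0.06, -0.0, 0.29]
t 18.38 pos [ 0.4567 -0.0986  0.1178] heady 71.4 z [ 0.207 -0.062 -0.976] F [ 0.2 -0.5 -0.6] open 0.097 q [ 0.29  0.68 -0.33  2.34  1.82  0.26 -0.5 ]
REL [0.0039, -0.0025, 0.0115] [0.06, -0.0, 0.29]
```

>>> send_rows:
  moves: [0.0015, -0.0025, 0, 0, 0, 0.3, 0.002, -0.0025, 0.003, 0, 0, 0.3, 0.0026, -0.0025, 0.0056, 0, 0, 0.3, 0.0032, -0.0025, 0.0085, 0, 0, 0.3, 0.0039, -0.0025, 0.0115, 0, 0, 0.3]

```text
clock: 18.8
tool_pos: [0.4547, -0.1004, 0.1054]
eef_rot: [0.163, 0.981, -0.013, 0.108]
contact_force: [-0.1, 0.0, -1.5]
opening: 0.097
```

```bash
python3 - <<'E'
from relfit import *
from go import *
for n in ('scene','side','wrist'): snap(n,n+'16')
for n in ('scene16','side16','wrist16'):
    s=pickle.load(open(f'pics/{n}.pkl','rb'))
    fu,k2=fitbox(s,np.array([.4765,-.03,.062]),(160.5,0,0),(1,1,1,1,1,1),-.002,.078)
    print(n,'upper',fu[0].round(4),fu[1].round(2),k2)
    if n[0]!='w':
        im=s['image'][190:310,240:360][...,::-1]; cv2.imwrite(f'pics/{n}a.png',cv2.resize(im,(600,600),interpolation=cv2.INTER_CUBIC))
st=r.get_state(); show(np.array(st['tool_pos'])+[0,0,-.004],R.from_quat(st['eef_rot']))
E
```

```text
scene16 upper [ 0.4789 -0.0221  0.063 ] [ 1.6075e+02  7.0000e-02 -9.0000e-01] 2158
side16 upper [ 0.4801 -0.0401  0.0614] [ 1.6531e+02  8.5000e-01 -3.0000e-02] 2074
wrist16 upper [ 0.4758 -0.0284  0.0624] [ 1.6065e+02 -2.0000e-02 -6.0000e-02] 3500
t 18.95 pos [ 0.4544 -0.1004  0.1053] heady 71.2 z [ 0.206 -0.061 -0.977] F [ 1.   0.6 -1.2] open 0.095 q [ 0.34  0.72 -0.4   2.35  1.89  0.32 -0.57]
REL [0.0009, -0.0, 0.0039] [0.0, 0.0, 0.0]
```

View pics/side16a.png

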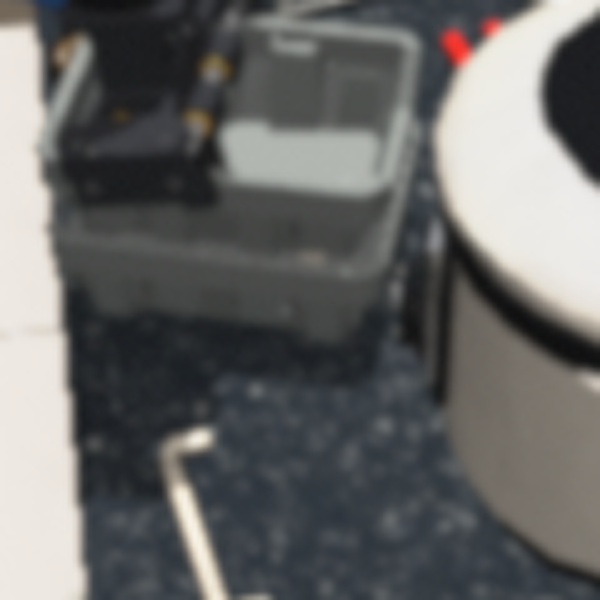

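View pics/scene16a.png

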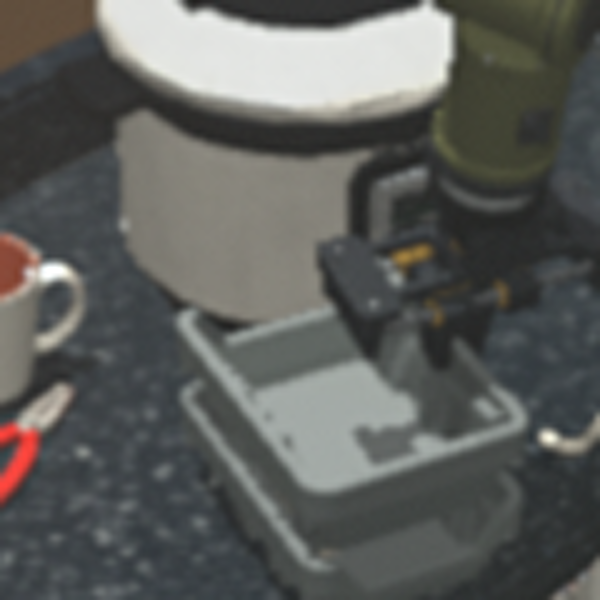

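>>> send_rows:
  moves: [0.0002, 0, 0.001, 0, 0, 0, 0.0004, 0, 0.0018, 0, 0, 0, 0.0005, 0, 0.0025, 0, 0, 0, 0.0005, 0, 0.0025, 0, 0, 0, 0.0005, 0, 0.0025, 0, 0, 0]

```text
clock: 19.37
tool_pos: [0.4547, -0.1005, 0.1033]
eef_rot: [0.163, 0.981, -0.014, 0.108]
contact_force: [-1.0, -0.7, 5.5]
opening: 0.094
```

```bash
python3 - <<'E'
from relfit import *
from go import *
for n in ('wrist',): snap(n,n+'17')
s=pickle.load(open('pics/wrist17.pkl','rb'))
fu,k2=fitbox(s,np.array([.4765,-.03,.06]),(160.5,0,0),(1,1,1,1,1,1),-.002,.078)
print('upper',fu[0].round(4),fu[1].round(2),k2)
st=r.get_state(); show(np.array(st['tool_pos'])+[0,0,-.004],R.from_quat(st['eef_rot'])); print(st['moment'])
E
```

```text
upper [ 0.4767 -0.0286  0.0608] [ 1.6081e+02 -8.0000e-02 -1.4000e-01] 3500
t 19.42 pos [ 0.4547 -0.1005  0.1033] heady 71.2 z [ 0.208 -0.062 -0.976] F [-1.4 -0.8  5.3] open 0.095 q [ 0.34  0.72 -0.41  2.35  1.9   0.33 -0.58]
REL [0.0009, -0.0, 0.0039] [0.0, 0.0, 0.0]
[-0.01891576  0.31190278 -0.05851487]
```

>>> send_rows:
  moves: [0, 0, 0, 0, 0, 0, 0, 0, 0, 0, 0, 0, 0, 0, 0, 0, 0, 0, 0, 0, 0, 0, 0, 0, 0, 0, 0, 0, 0, 0]
  claw: 0.3

```text
clock: 19.83
tool_pos: [0.4547, -0.1005, 0.1033]
eef_rot: [0.163, 0.981, -0.013, 0.108]
contact_force: [-0.7, -0.3, 0.1]
opening: 0.349
```

>>> send_rows:
  moves: [0, 0, -0.01, 0, 0, 0, 0, 0, -0.03, 0, 0, 0, 0, 0, -0.05, 0, 0, 0, 0, 0, -0.075, 0, 0, 0, 0, 0, -0.1, 0, 0, 0]

```text
clock: 20.25
tool_pos: [0.4435, -0.1003, 0.1774]
eef_rot: [0.164, 0.98, -0.019, 0.114]
contact_force: [0.8, 0.2, -0.6]
opening: 0.347
```

```bash
python3 - <<'E'
from relfit import *
from go import *
for n in ('wrist','scene','side'): snap(n,n+'18')
for n in ('wrist','scene','side'):
    s=pickle.load(open(f'pics/{n}18.pkl','rb'))
    fu,k2=fitbox(s,np.array([.4765,-.03,.06]),(160.5,0,0),(1,1,1,1,1,1),.0,.078)
    print(n,'upper',fu[0].round(4),fu[1].round(2),k2)
    if n!='wrist':
        im=s['image'][190:310,240:360][...,::-1]; cv2.imwrite(f'pics/{n}18a.png',cv2.resize(im,(600,600),interpolation=cv2.INTER_CUBIC))
show([.45,-.2,.2],down(9))
E
```

```text
wrist upper [ 0.4764 -0.0292  0.0604] [ 1.6115e+02 -1.2000e-01  7.0000e-02] 3500
scene upper [ 0.4787 -0.0215  0.0605] [ 1.6147e+02  1.3000e-01 -1.9000e-01] 2412
side upper [ 0.481  -0.0387  0.0602] [161.95   0.33   0.5 ] 2796
t 20.40 pos [ 0.4443 -0.0999  0.1777] heady 70.9 z [ 0.221 -0.072 -0.973] F [ 0.3 -0.3 -0.1] open 0.349 q [ 0.25  0.52 -0.26  2.33  1.22  0.2   0.09]
REL [-0.0424, -0.0926, -0.0132] [7.48, 11.99, 61.55]
```

View pics/scene18a.png

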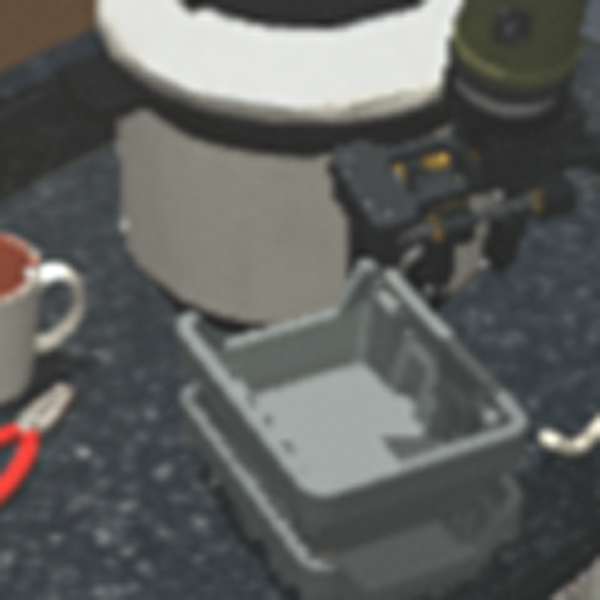

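View pics/wrist18.png

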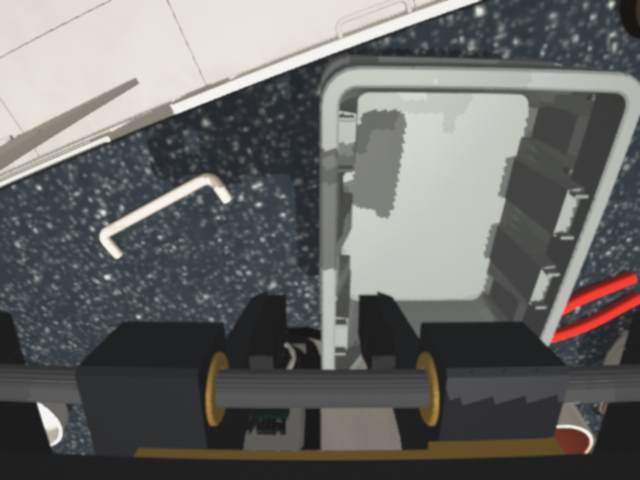

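```bash
python3 - <<'E'
from seg import *
from go import *
for n,lo,hi in (('wrist18',(90,165),(240,265)),('wrist3',(90,205),(255,260)),('wrist16',(40,165),(225,300)),('wrist1',(175,195),(340,270))):
    s=pickle.load(open(f'pics/{n}.pkl','rb'))
    m,P,c,wh,a=seg(s,lo,hi,.010,110); 
    # bar line: fit by points in central region
    print(n,np.round(c,1),np.round(wh,1),round(a,1))
    c=np.array(c)/1000; a=np.radians(a if wh[1]>wh[0] else a+90); ux=np.array([np.cos(a),np.sin(a)]); uy=np.array([-ux[1],ux[0]])
    q=P[abs((P-c)@uy)<.045]; t=(q-c)@ux; print('  bar x range',np.percentile(t*1000,[3,50,97]).round(1),'-> centre',(q.mean(0)).round(4))
show([.435,-.2,.19],down(40)); show([.4235,-.2522,.1],down(7.3))
E
```

```text
wrist18 [ 430.6 -250.4] [ 37.1 139.9] 7.9
  bar x range [-13.9  -8.8  -3.7] -> centre [ 0.4216 -0.2497]
wrist3 [ 433.8 -252.7] [ 32.  137.1] 7.7
  bar x range [-14.8  -9.9  -5.2] -> centre [ 0.424  -0.2544]
wrist16 [ 430.5 -249.4] [ 36.8 138.8] 7.7
  bar x range [-13.7  -8.9  -4.1] -> centre [ 0.4214 -0.249 ]
wrist1 [ 434.  -250.9] [ 32.9 138.7] 7.0
  bar x range [-15.5 -10.   -4.9] -> centre [ 0.4238 -0.2498]
t 20.40 pos [ 0.4443 -0.0999  0.1777] heady 70.9 z [ 0.221 -0.072 -0.973] F [ 0.3 -0.3 -0.1] open 0.349 q [ 0.25  0.52 -0.26  2.33  1.22  0.2   0.09]
REL [-0.0263, -0.0976, -0.0068] [3.86, 13.06, 30.7]
t 20.40 pos [ 0.4443 -0.0999  0.1777] heady 70.9 z [ 0.221 -0.072 -0.973] F [ 0.3 -0.3 -0.1] open 0.349 q [ 0.25  0.52 -0.26  2.33  1.22  0.2   0.09]
REL [-0.0114, -0.151, 0.082] [7.68, 11.91, 63.24]
```

>>> send_rows:
  moves: [-0.005, -0.02, -0.015, 0.7, 2.5, 6, -0.01, -0.04, -0.025, 1.5, 5, 12, -0.016, -0.06, -0.03, 2.3, 7.5, 18, -0.021, -0.08, -0.03, 3, 10, 24, -0.026, -0.098, -0.025, 3.9, 13, 30.7]

```text
clock: 20.82
tool_pos: [0.4304, -0.2015, 0.208]
eef_rot: [0.399, 0.917, -0.002, 0.014]
contact_force: [0.1, 0.3, -0.4]
opening: 0.351
```

```bash
python3 go.py .423 -.251 .11 7.6
```

```text
t 20.82 pos [ 0.4304 -0.2015  0.208 ] heady 43.0 z [ 0.024 -0.016 -1.   ] F [ 0.1  0.3 -0.4] open 0.351 q [ 0.71  0.56 -0.57  2.04  0.52  0.65  0.54]
REL [-0.0284, -0.0398, 0.0986] [0.86, 1.42, 35.36]
```

>>> send_rows:
  moves: [-0.006, -0.008, 0.01, 0.2, 0.3, 7, -0.012, -0.016, 0.03, 0.4, 0.6, 14, -0.018, -0.024, 0.055, 0.6, 0.9, 21, -0.024, -0.033, 0.08, 0.8, 1.2, 28, -0.028, -0.04, 0.098, 0.9, 1.4, 35.3]

```text
clock: 21.23
tool_pos: [0.4214, -0.2523, 0.1077]
eef_rot: [0.66, 0.751, -0.002, -0.001]
contact_force: [0.2, 0.5, -0.5]
opening: 0.351
```

```bash
python3 - <<'E'
from seg import *
from go import *
snap('wrist','wrist19'); s=pickle.load(open('pics/wrist19.pkl','rb'))
show([.423,-.251,-.006],down(7.6))
print(w2pix(s,[[.423,-.251,.005]]))
E
```

```text
t 21.28 pos [ 0.4195 -0.2532  0.1055] heady 7.0 z [-0.008 -0.001 -1.   ] F [-0.2 -0.7 -1.3] open 0.351 q [ 0.62  0.74 -0.27  2.06  0.48  0.41  0.08]
REL [0.0018, 0.0046, 0.1115] [-0.43, -0.01, -0.61]
[[324.61581464 239.24833899]]
```

View pics/wrist19.png

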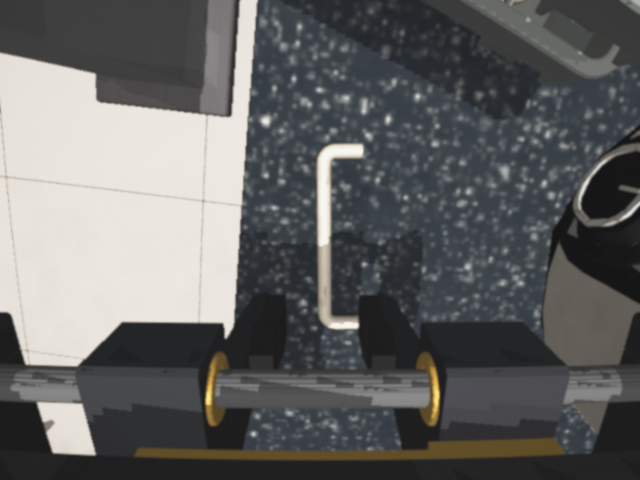

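>>> send_rows:
  moves: [0.002, 0.004, 0.02, -0.4, 0, -0.6, 0.002, 0.0045, 0.045, -0.4, 0, -0.6, 0.002, 0.0045, 0.065, -0.4, 0, -0.6, 0.002, 0.0045, 0.08, -0.4, 0, -0.6, 0.002, 0.0045, 0.09, -0.4, 0, -0.6]

```text
clock: 21.7
tool_pos: [0.4224, -0.25, 0.0135]
eef_rot: [0.657, 0.754, -0.0, -0.001]
contact_force: [0.3, -0.2, -0.1]
opening: 0.351
```

```bash
python3 go.py .423 -.251 -.007 7.6
```

```text
t 21.70 pos [ 0.4224 -0.25    0.0135] heady 7.8 z [-0.003  0.001 -1.   ] F [ 0.3 -0.2 -0.1] open 0.351 q [ 0.51  0.91 -0.11  2.1   0.57  0.17  0.01]
REL [-0.0011, 0.0005, 0.0205] [-0.14, -0.1, 0.2]
```

>>> send_rows:
  moves: [-0.001, 0.0005, 0.006, 0, 0, 0, -0.001, 0.0005, 0.012, 0, 0, 0, -0.001, 0.0005, 0.017, 0, 0, 0, -0.001, 0.0005, 0.0205, 0, 0, 0, -0.001, 0.0005, 0.0205, 0, 0, 0]

```text
clock: 22.12
tool_pos: [0.4229, -0.2508, -0.0073]
eef_rot: [0.657, 0.754, -0.0, -0.002]
contact_force: [-1.2, 0.1, 0.3]
opening: 0.349
```

```bash
python3 - <<'E'
from seg import *
from go import *
snap('wrist','wrist20'); show([.423,-.251,-.007],down(7.6))
E
```

```text
t 22.17 pos [ 0.423  -0.2509 -0.0069] heady 7.8 z [-0.003  0.001 -1.   ] F [-0.6 -0.  -1. ] open 0.348 q [ 0.49  0.95 -0.08  2.1   0.58  0.12  0.  ]
REL [-0.0001, 0.0, 0.0001] [-0.15, -0.09, 0.21]
```

View pics/wrist20.png

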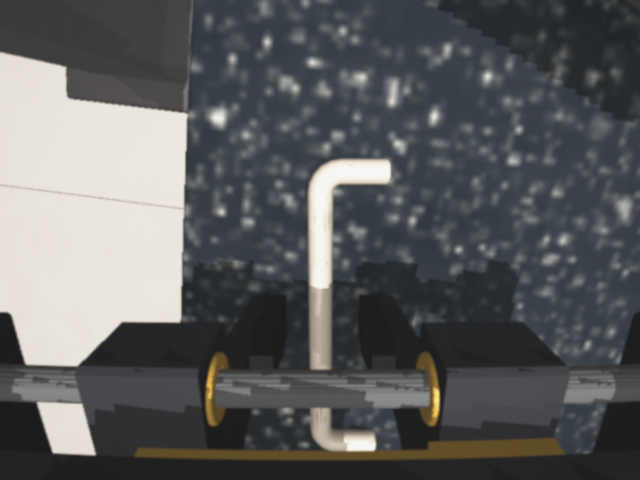

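Bar lies between the fingers (columns 310–332, fingers at 280 and 365). Close and lift.

>>> send_rows:
  moves: [0, 0, 0, 0, 0, 0, 0, 0, 0, 0, 0, 0, 0, 0, 0, 0, 0, 0, 0, 0, 0, 0, 0, 0, 0, 0, 0, 0, 0, 0]
  claw: 1
  grip_force: 50

```text
clock: 22.58
tool_pos: [0.4231, -0.2511, -0.0066]
eef_rot: [0.657, 0.754, -0.0, -0.001]
contact_force: [1.1, 0.4, 3.1]
opening: 0.08
```

>>> send_rows:
  moves: [0, 0, 0, 0, 0, 0, 0, 0, -0.01, 0, 0, 0, 0, 0, -0.04, 0, 0, 0, 0, 0, -0.08, 0, 0, 0, 0, 0, -0.12, 0, 0, 0]

```text
clock: 23.0
tool_pos: [0.4223, -0.2507, 0.1148]
eef_rot: [0.657, 0.754, -0.001, -0.002]
contact_force: [0.4, -0.7, -1.6]
opening: 0.081
```

```bash
python3 - <<'E'
from go import *
snap('wrist','wrist21'); show([.43,-.22,.21],down(40))
E
```

```text
t 23.05 pos [ 0.4257 -0.2525  0.1214] heady 7.8 z [ 0.005 -0.003 -1.   ] F [-0.7 -0.6  3.9] open 0.084 q [ 0.64  0.71 -0.31  2.05  0.49  0.44  0.09]
REL [0.0313, 0.0091, -0.0887] [0.2, 0.31, -32.2]
```

View pics/wrist21.png

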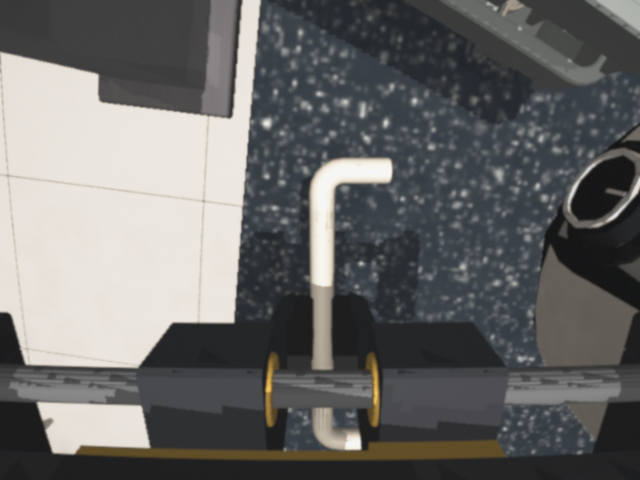

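>>> send_rows:
  moves: [0.003, 0.001, -0.02, 0, 0, -6, 0.008, 0.003, -0.045, 0, 0, -13, 0.015, 0.005, -0.065, 0, 0, -20, 0.023, 0.007, -0.08, 0.1, 0.2, -26, 0.031, 0.009, -0.09, 0.2, 0.3, -32]

```text
clock: 23.47
tool_pos: [0.4299, -0.2204, 0.2136]
eef_rot: [0.422, 0.907, -0.001, 0.001]
contact_force: [0.7, 0.5, -1.5]
opening: 0.082
```

```bash
python3 go.py .4727 -.0394 .20 70.7
```

```text
t 23.47 pos [ 0.4299 -0.2204  0.2136] heady 40.1 z [ 0.002 -0.002 -1.   ] F [ 0.7  0.5 -1.5] open 0.082 q [ 0.77  0.58 -0.61  1.99  0.5   0.72  0.55]
REL [0.111, 0.1493, 0.0133] [-0.04, 0.14, -30.64]
```

>>> send_rows:
  moves: [0.018, 0.024, 0, 0, 0, -6, 0.042, 0.056, 0, 0, 0, -12.5, 0.066, 0.09, 0.004, 0, 0, -19, 0.09, 0.122, 0.008, 0, 0, -25, 0.111, 0.149, 0.013, 0, 0.1, -30.6]

```text
clock: 23.88
tool_pos: [0.4728, -0.0371, 0.2011]
eef_rot: [0.165, 0.986, -0.0, 0.001]
contact_force: [0.5, -0.1, -1.3]
opening: 0.082
```

```bash
python3 - <<'E'
from relfit import *
from go import *
show([.4727,-.0394,.12],down(70.7)); snap('wrist','wrist22'); snap('scene','scene22')
s=pickle.load(open('pics/wrist22.pkl','rb'))
fu,k2=fitbox(s,np.array([.4765,-.03,.06]),(160.5,0,0),(1,1,1,1,1,1),.0,.078); print('upper',fu[0].round(4),fu[1].round(2),k2)
show([.4727,-.0394,.12],down(70.7))
E
```

```text
t 23.88 pos [ 0.4728 -0.0371  0.2011] heady 71.0 z [ 0.002 -0.001 -1.   ] F [ 0.5 -0.1 -1.3] open 0.082 q [ 0.44  0.62 -0.72  2.02  0.62  0.73  0.56]
REL [-0.0005, -0.0022, 0.0811] [-0.02, 0.12, 0.33]
upper [ 0.4757 -0.0289  0.0605] [ 1.6029e+02 -2.9000e-01  2.0000e-02] 3500
t 23.98 pos [ 0.4735 -0.0327  0.2011] heady 71.4 z [ 0.003  0.004 -1.   ] F [-1.  -0.5 -1.6] open 0.083 q [ 0.43  0.62 -0.73  2.02  0.62  0.72  0.57]
REL [-0.0012, -0.0069, 0.0811] [0.25, 0.08, 0.68]
```

View pics/wrist22.png

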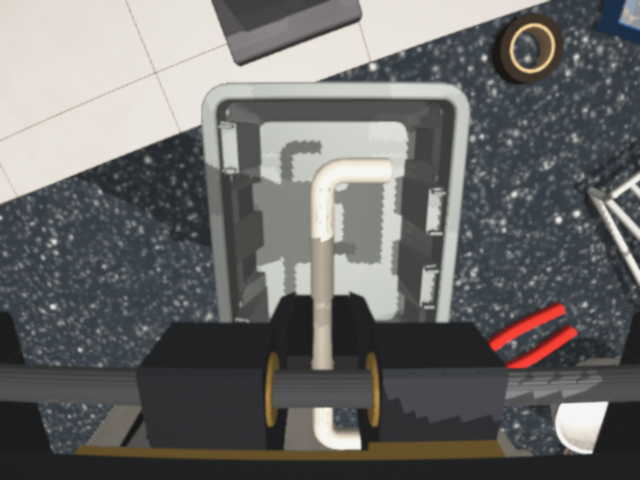

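>>> send_rows:
  moves: [-0.001, -0.007, 0.012, 0.2, 0, 0.6, -0.001, -0.007, 0.03, 0.2, 0, 0.6, -0.001, -0.007, 0.05, 0.2, 0, 0.6, -0.001, -0.007, 0.07, 0.2, 0, 0.6, -0.001, -0.007, 0.085, 0.2, 0, 0.6]

```text
clock: 24.4
tool_pos: [0.4716, -0.0407, 0.1153]
eef_rot: [0.168, 0.986, -0.001, 0.0]
contact_force: [0.5, -0.0, -0.7]
opening: 0.085
```

```bash
python3 go.py .4727 -.0394 .066 70.7
```

```text
t 24.40 pos [ 0.4716 -0.0407  0.1153] heady 70.7 z [ 0.    -0.001 -1.   ] F [ 0.5 -0.  -0.7] open 0.085 q [ 0.33  0.74 -0.56  2.1   0.81  0.52  0.39]
REL [-0.0006, 0.0017, 0.0493] [-0.06, 0.04, -0.02]
```

>>> send_rows:
  moves: [-0.0005, 0.0015, 0.01, 0, 0, 0, -0.0005, 0.0015, 0.021, 0, 0, 0, -0.0005, 0.0015, 0.032, 0, 0, 0, -0.0005, 0.0015, 0.042, 0, 0, 0, -0.0005, 0.0015, 0.049, 0, 0, 0]

```text
clock: 24.82
tool_pos: [0.4722, -0.0406, 0.0659]
eef_rot: [0.169, 0.986, -0.001, 0.0]
contact_force: [-0.6, 0.0, -0.8]
opening: 0.084
```

```bash
python3 - <<'E'
from go import *
snap('wrist','wrist23'); show([.4727,-.0394,.066],down(70.7))
E
```

```text
t 24.87 pos [ 0.4718 -0.0404  0.0651] heady 70.6 z [-0.002 -0.002 -1.   ] F [-0.8  0.2 -1.4] open 0.086 q [ 0.25  0.82 -0.43  2.13  0.95  0.39  0.27]
REL [-0.0005, 0.0013, -0.0009] [-0.15, -0.04, -0.08]
```

View pics/wrist23.png

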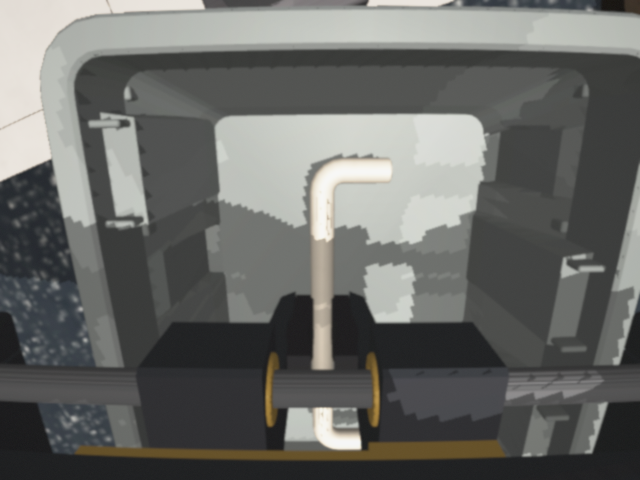

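Release with a small opening, then lift straight up.

>>> send_rows:
  moves: [0, 0, 0, 0, 0, 0, 0, 0, 0, 0, 0, 0, 0, 0, 0, 0, 0, 0, 0, 0, 0, 0, 0, 0, 0, 0, 0, 0, 0, 0]
  claw: 0.45

```text
clock: 25.28
tool_pos: [0.4721, -0.0405, 0.0656]
eef_rot: [0.168, 0.986, -0.001, -0.0]
contact_force: [-0.3, -0.2, -0.6]
opening: 0.276
```

>>> send_rows:
  moves: [0, 0, -0.01, 0, 0, 0, 0, 0, -0.03, 0, 0, 0, 0, 0, -0.06, 0, 0, 0, 0, 0, -0.09, 0, 0, 0, 0, 0, -0.12, 0, 0, 0]

```text
clock: 25.7
tool_pos: [0.4716, -0.0402, 0.187]
eef_rot: [0.168, 0.986, -0.001, -0.001]
contact_force: [0.7, -0.3, -1.0]
opening: 0.274
```

>>> send_rows:
  moves: [0, 0, -0.02, 0, 0, 0, 0, 0, -0.04, 0, 0, 0, 0, 0, -0.05, 0, 0, 0, 0, 0, -0.06, 0, 0, 0, 0, 0, -0.06, 0, 0, 0]

```text
clock: 26.12
tool_pos: [0.4724, -0.04, 0.2482]
eef_rot: [0.168, 0.986, -0.001, 0.001]
contact_force: [0.5, -0.5, -1.0]
opening: 0.274
```

```bash
python3 - <<'E'
from relfit import *
from go import *
for n in ('wrist','scene','side'): snap(n,n+'24')
for n in ('wrist','scene','side'):
    s=pickle.load(open(f'pics/{n}24.pkl','rb'))
    fu,k2=fitbox(s,np.array([.4765,-.03,.06]),(160.5,0,0),(1,1,1,1,1,1),.0,.078)
    fl,k=fitbox(s,np.array([.4765,-.03,0]),(-19.3,0,0),(1,1,0,1,0,0),.022,.078)
    print(n,'upper',fu[0].round(4),fu[1].round(2),k2,'lower',fl[0].round(4),fl[1].round(2),k)
s=pickle.load(open('pics/wrist24.pkl','rb')); W=cloud(s)
Rt=R.from_euler('z',160.5,degrees=True); L=(W-[.4762,-.0295,.0605])@Rt.as_matrix()*1000
m=(abs(L[...,0])<85)&(abs(L[...,1])<55)&(L[...,2]<40)&(L[...,2]>8)&(s['image'].min(-1)>120)
print('bar z in tote',m.sum(),np.percentile(L[m],[2,50,98],axis=0).round(0).tolist())
for n in ('scene','side'):
    im=pickle.load(open(f'pics/{n}24.pkl','rb'))['image'][160:340,220:400][...,::-1]; cv2.imwrite(f'pics/{n}24a.png',cv2.resize(im,(600,600),interpolation=cv2.INTER_CUBIC))
show([.4727,-.0394,.066],down(70.7))
E
```

```text
wrist upper [ 0.4765 -0.0293  0.0607] [ 1.6113e+02 -2.0000e-02  3.0000e-02] 3500 lower [ 0.444  -0.1133  0.    ] [66.89  0.    0.  ] 3500
scene upper [ 0.4793 -0.022   0.0611] [161.15   0.34  -0.39] 2353 lower [ 0.4591 -0.0059  0.    ] [-3.05  0.    0.  ] 1255
side upper [ 0.4811 -0.0383  0.06  ] [160.86   0.29   0.28] 3276 lower [ 0.4739 -0.0414  0.    ] [-18.41   0.     0.  ] 1572
bar z in tote 1892 [[-67.0, -12.0, 8.0], [8.0, 9.0, 11.0], [66.0, 16.0, 13.0]]
t 26.27 pos [ 0.4711 -0.0403  0.2461] heady 70.6 z [-0.003 -0.002 -1.   ] F [0.5 0.3 0.5] open 0.275 q [ 0.49  0.56 -0.78  1.97  0.53  0.84  0.64]
REL [-0.0017, 0.0019, 0.1801] [-0.17, -0.14, -0.08]
```

View pics/wrist24.png

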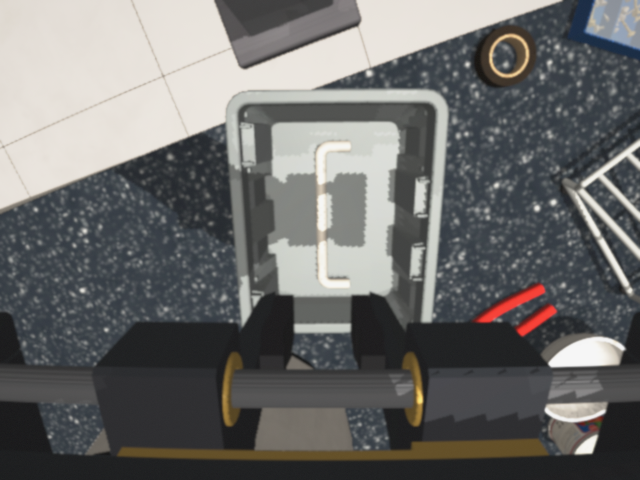

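View pics/scene24a.png

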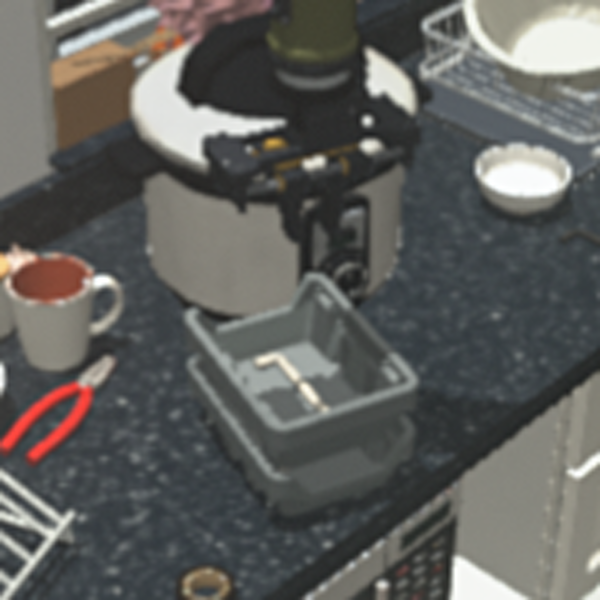

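View pics/side24a.png

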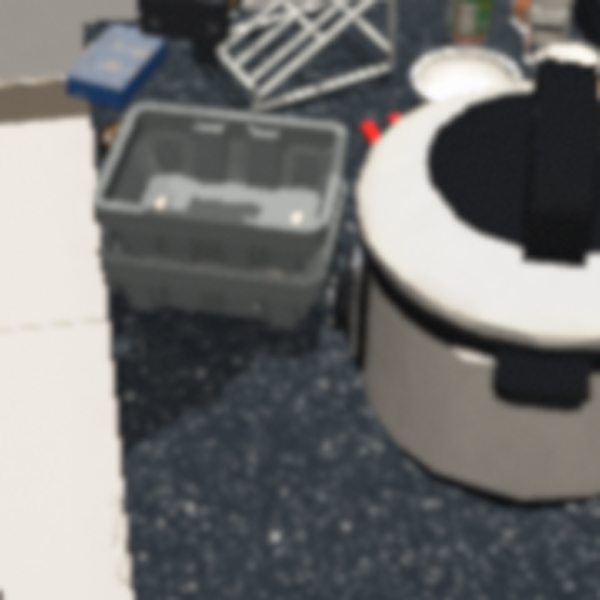

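```bash
python3 -c "
from plant import r
print(r.finish_job())"
```

```text
the job is handed in; nothing more can be done
None
```

I packed both totes as asked and handed the job in at about 26 s of the 64 s allowed; the hand-in reports no verdict.

**What I did**
- I put the loose silver hinge beside its twin in the lower tote; I passed over the brown look-alike.
- I lifted the empty tote off the rack by its +y rim, turned it, levelled it and set it on the ledges. It sat down with about 5 N of contact force.
- I laid the bar pull on the upper tote's floor. The arm ended raised clear, with the gripper holding nothing.

**Last checks**
- **Upper tote:** the wrist camera puts its origin at z about 60.7 mm and level within 0.1°. Its low end lies over the lower tote's full-height end. In plan it is within about 1 mm of where the lower tote was measured before stacking, and within about 0.5° of half a turn.
- **Bar pull:** it lies flat on the upper floor, spanning x ±67 mm in that tote.
- **Hinges:** I saw both lying in the lower tote before it was covered, and not since.

**What failed or disagreed**
- **Fingertips:** all three cameras showed the fingertips ending about 11 mm behind the reported TCP, not 25 mm ahead of it as documented. My first hinge grasp therefore closed above the hinge without touching it. I corrected for this afterwards.
- **Camera offsets:** for the stacked upper tote, the scene and side cameras differ from the wrist camera by up to about 7 mm and 9 mm in y. For the lower tote alone they were off by about +3 and −2.5 mm. I relied on the wrist camera for the placing.
- **Lower tote:** the last lower-tote fits are unusable, because the stacked tote hides too much of it. I have no final measurement that it did not shift. It looked in place in the pictures, and the highest contact force I read while stacking was about 5.5 N.

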